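# Medicine chest stock check

### The job

Do the hand-over stock check of the medicine chest: lift the right-hand leaf right up, draw the bolt it covers and lift the left-hand leaf right up too; then take the hand scanner from its cradle and scan every carton in the chest from left to right, holding the scanner level and still a hand's breadth (about 8 cm) straight above each label for a good second. Afterwards lay the scanner back home in its cradle and lock up: lower the left leaf, shoot the bolt fully home, and lower the right leaf over it, letting neither leaf slam and leaving everything else on the desk alone.

Things in the scene. Friction and masses are not known exactly. Their poses are not given: they have to be found in the camera images.
- chest: Medicine chest, fixed: open-topped cream steel box 240 (x) x 320 (y) x 100 mm high, 5 mm walls and floor, under two lift-up leaves. Origin: centre of the underside; x from its front (robot side) to its back, y to its left, z up. Cartons lie inside in a row along y. Keeper for the bolt: a small steel bridge on the back rim at x 114, y 0, top 114 mm above the desk.
- active_leaf (a joint): Right-hand leaf (opens first), rad: 0 closed, 1.57 upright, 1.9 stop. Hinge line along the chest's x on its right rim (y -160, z 100 mm). 240 x 182 mm, 34 mm thick, top face 134 mm above the desk. Its free edge laps 44 mm over the left leaf, covering the bolt and holding the left leaf down. Friction hinge: stays at any angle; about 6 N at the handle lifts it, less lowers it.
- active_handle (a point): Middle of the right leaf's handle: a round steel bow 10 mm thick, 110 mm long along the chest's x, 38 mm off the leaf's top face. Leaf closed: 140 mm from the hinge line (towards the chest's middle) and 72 mm above it; it turns with the leaf. The free edge is 42 mm beyond it.
- passive_leaf (a joint): Left-hand, bolted leaf, rad: 0 closed, 1.57 upright, 1.9 stop. Hinge line along the chest's x on its left rim (y +160, z 100 mm). First 137 mm from the hinge 30 mm thick (top 130 mm above the desk); the last 46 mm, at the chest's middle, is a thin rebate (top 104 mm above the desk) that carries the bolt. Friction hinge: stays at any angle; about 8 N at the handle lifts it.
- passive_handle (a point): Middle of the left leaf's handle: the same kind of bow, along the chest's x, 38 mm off the leaf's top face. Leaf closed: 100 mm from the hinge line (towards the chest's middle) and 68 mm above it; it turns with the leaf.
- bolt (a joint): Slide bolt on the left leaf's rebate, m: 0 = shot home under the keeper at the back (the left leaf cannot lift), 0.018 = fully drawn, towards the chest's front (-x of the chest). Takes about 3 N and stays where it is left.
- bolt_knob (a point): Top centre of the bolt's thumb piece: dark steel block 12 (along the slide) x 16 mm, top 24 mm above the rebate and 128 mm above the desk, on the chest's y = 0; at chest x +45 mm shot, +27 mm drawn. Hidden under the right leaf until that is up. Thick part of the left leaf: 24 mm to its left. Behind it its flat bar lies 5 mm above the rebate; fingers have 30 mm free behind it and more in front.
- scanner: Hand scanner, about 180 g: grey head 62 (x) x 54 (y) mm, top 45 mm above the window; dark handle 34 wide, 28 high, 115 mm long behind it (-x), its middle 30 mm above the window. Origin: centre of the red window under the head; z up as it lies in the cradle; reads straight along -z, a label within 1 cm of that line and 50 to 120 mm away. Grip the handle 55 mm behind the origin, near its balance.
- cradle: The scanner's dark charging cradle, fixed, on either side of the chest: base plate 200 x 90 x 12 mm, walls 20 mm high round the head, a saddle with cheeks under the handle's butt, 5 mm play all round. x points the way the scanner's head points.
- cradle_seat (a point): Where the scanner's window centre lies when the scanner is home in the cradle: 50 mm ahead of the cradle's origin, on the base plate 12 mm above the desk; the scanner then lies level with its x along the cradle's x.
- handset: Bystander: the lilac cordless phone handset 150 by 48 by 24 mm lying on its white charger (which may stand on either side). Leave alone.
- sanitiser: Bystander: pump bottle, 66 mm across, 170 mm tall, standing. Leave alone.
- mug: Bystander: white mug, 80 mm across, 90 mm tall. Leave alone.
- stapler: Bystander: dark stapler 140 by 36 by 45 mm. Leave alone.
- oximeter: Bystander: finger clip oximeter 60 by 34 by 29 mm. Leave alone.
- tape_roll: Bystander: roll of paper tape 64 mm across, 24 mm high, lying flat. Leave alone.
- steel_bowl: Bystander: steel bowl 120 mm across, 35 mm high. Leave alone.
- scanner_grip (a point): The place to grip the scanner: in the handle, 55 mm behind the window and 30 mm above it; fingers close along the scanner's y on the 34 mm width. With the scanner in its cradle this point is 42 mm above the desk and 30 mm above the cradle's base plate; the cradle leaves the handle's sides free for 25 mm ahead of it and 60 mm behind it.
- pack1_label (a point): Centre of the 36 mm square code label on top of the medicine carton in the leftmost place of the chest: a pale carton 90 (x) by 48 (y) by 28 mm (70 g) lying flat on the chest floor, label up, so that the label is 33 mm above the desk, 8 mm off the carton's centre. None if there is no carton in this place. All cartons are alike and may get knocked a little aside.
- pack2_label (a point): Centre of the 36 mm square code label on top of the medicine carton in the second place from the left of the chest: a pale carton 90 (x) by 48 (y) by 28 mm (70 g) lying flat on the chest floor, label up, so that the label is 33 mm above the desk, 8 mm off the carton's centre. None if there is no carton in this place. All cartons are alike and may get knocked a little aside.
- pack3_label (a point): Centre of the 36 mm square code label on top of the medicine carton in the third place from the left of the chest: a pale carton 90 (x) by 48 (y) by 28 mm (70 g) lying flat on the chest floor, label up, so that the label is 33 mm above the desk, 8 mm off the carton's centre. None if there is no carton in this place. All cartons are alike and may get knocked a little aside.
- pack4_label (a point): Centre of the 36 mm square code label on top of the medicine carton in the rightmost place of the chest: a pale carton 90 (x) by 48 (y) by 28 mm (70 g) lying flat on the chest floor, label up, so that the label is 33 mm above the desk, 8 mm off the carton's centre. None if there is no carton in this place. All cartons are alike and may get knocked a little aside.

How it is judged:
By the outcome, as a careful person would: the job done as asked, in the order asked, and still so for the second after the job is handed in, with the robot touching nothing.
Of pack1, pack2, pack3, pack4 only 2 to 4 are there at a start; the rules pass over those that are not, and their reading is None.
At some moment in a run one of pack1, pack2, pack3, pack4 may be knocked a few centimetres aside while the robot is not near it.
It also fails if it takes over 210 s, if anything falls off the work surface, if the arm or the gripper's body presses on something with over 40 N, if the wrist force passes 120 N, or if a joint passes its speed limit or range.

### The arm

A 6-joint arm with a two-finger parallel gripper is mounted at the origin on the work surface. World frame = base frame: x ahead of the robot, y to its left, z up, the work surface at z = 0. Lengths are in m, angles in degrees, forces in N, time in s.
With the tool pointing down it reaches from about 0.35 to 0.875 m from the base axis. Payload 4.2 kg.
Tool frame: the origin (TCP) lies at the very end of the fingers, on their centre line; the grasp point (between the pads) lies 19 mm behind it (r.hold_point_z is the distance from the TCP to the grasp point, in m); z points along the fingers, y is the direction in which the jaws open and shut (so a half turn about z gives the same grasp; the last joint's range is limited). The gripper opens to 87 mm and grips with 3 to 60 N. Pads are 19 mm wide; open, the fingers measure 117 mm over their backs; the gripper's body (75 mm by 190 mm) begins 51 mm behind the grasp point.
Start: joints at [-54.912, 22.042, 0.453, 0, -68.411, -14.817], TCP at [0.217, -0.586, 0.223] pointing down, gripper open.
Joint ranges: [-179.83, 179.83], [-69.29, 118.12], [-61.27, 80.66], [-181.25, 117.63], [-171.15, -9.14], [-177.46, 177.46]. Speed limits (degrees/s): [159.86, 159.86, 180, 180, 180, 180].

### API

Orientations are given as a 3x3 rotation matrix whose columns are the frame's x, y, z axes.
In Python, from station import r, cams, ticket gives the robot as it stands.
- The arm moves only by the tool drive_tool, never from a script. Its argument "deltas" is a list of rows, each an object of numbers: "dx", "dy", "dz": the shift along the tool's x, y, z in m; "wx", "wy", "wz": the turn, a rotation vector about the tool's x, y, z in degrees. A call has 1 to 20 rows; each row is the pose to reach, as a shift and turn from the pose commanded when the call began, along the tool's axes at that moment; what a row does not reach only later rows make up. A row lasts 1/10 s, in which the tool goes at most 50 mm and 8.59 degrees, less where a joint would pass 70% of its speed; a pose out of reach is approached as far as the arm can. A call with a gripper value outside its range is refused whole. "gripper" is the opening, from 0 (shut) to 1 (fully open), set as the call begins (left out, the last holds). The fingers move at their own pace and stop on an object; the grip force is fixed at half the most. Time passes only in rows, so rows that repeat a pose let the fingers close. It gives the time, the measured TCP pose, the force and the opening at its end, in the units of the state.
- r.sense(): the state, without advancing time (a new reading comes with each control period).
- cams.capture(name): name is "scene" or "side" or "wrist"; returns the picture (400x640x3 uint8, red, green, blue); there is no depth.
- cams.camera_model(name): a dict with "intrinsics" (3x3 intrinsics, pixels), "extrinsics" (4x4, takes a point from world to camera coordinates); the wrist camera has in their place "T_tool_cam" (4x4, takes a point from camera to tool coordinates, whose origin is the TCP and whose axes are the flange's). Camera axes: x right, y down, z forward; pixel columns grow to the right and rows downward; lengths in m; the calibration is good to about 2 mm. A picture is of the moment at which its call begins: read the wrist's pose just before it. camera_model takes no time and is no camera call.
- ticket.finish_job(): hands the job in, once; it reports no verdict.
The state is a dict: "time_s": time; "joints": joint angles; "joint_velocities": joint speeds; "effort": joint torques, N m; "tcp_pos": TCP position; "ee_rot": TCP orientation; "wrist_force": force on the tool from outside, world axes, zero at the start; "moment": the same for the moment, N m; "gripper_width": opening from 0.0 (shut) to 1.0 (fully open).
Only numpy, scipy, OpenCV 4.12 (cv2) and the standard library are available. Lean on these libraries where they do the work, as an engineer would, in place of code of your own. Each camera call takes 0.05 s, during which the arm holds its last target.

## Working session

There is one attempt and no reset: what is moved stays moved. The work goes in short steps, Python scripts to look and compute and a tool call to move; the robot and the scene stay as the last step left them, time stands still between calls to the robot, and variables do not carry over. Pictures are saved under pics/ and viewed, and the job is handed in when it is done.

Besides the shell and the picture viewer there is one more tool, called after "Call:" as a command line: name --argument value ..., lists and objects as JSON in quotes. drive_tool: Moves the arm, as the interface text tells. Its arguments: {"type":"object","properties":{"deltas":{"type":"array","items":{"type":"object","properties":{"dx":{"type":"number"},"dy":{"type":"number"},"dz":{"type":"number"},"wx":{"type":"number"},"wy":{"type":"number"},"wz":{"type":"number"}}}},"gripper":{"type":"number"}},"required":["deltas"]}

```bash
ls; mkdir -p pics
python3 - <<'E'
from station import r,cams,ticket
import cv2
s=r.sense();print(s)
for n in ("scene","side","wrist"):
    im=cams.capture(n);cv2.imwrite(f"pics/a_{n}.png",im[:,:,::-1]);print(n,cams.camera_model(n))
print(r.hold_point_z)
E
```

```text
pics
{'time_s': 0.0, 'joints': array([-5.49136132e+01,  2.20909445e+01,  3.81194711e-01, -2.99858039e-02,
       -6.84088903e+01, -1.48185302e+01]), 'joint_velocities': array([ 0.04732625, -0.01139387, -0.00031724, -0.00452832,  0.07350443,
        0.12156098]), 'effort': array([-4.22237745e-04, -3.90666676e+01,  1.87402904e+01,  4.21997800e+00,
        1.09535680e-02, -1.87632600e-04]), 'tcp_pos': array([ 0.21635161, -0.58573775,  0.22146473]), 'ee_rot': array([[-9.38150267e-01, -3.46227452e-01, -7.92008380e-04],
       [-3.46228353e-01,  9.38148192e-01,  1.97407365e-03],
       [ 5.95427405e-05,  2.12619348e-03, -9.99997738e-01]]), 'wrist_force': array([-0.22949149, -0.37644249,  0.3088924 ]), 'moment': array([-0.01956947, -0.04119897, -0.02029565]), 'gripper_width': 0.9999084230961608}
scene {'intrinsics': array([[473.58281219,   0.        , 323.0557568 ],
       [  0.        , 473.58281219, 197.31999369],
       [  0.        ,   0.        ,   1.        ]]), 'extrinsics': array([[ 0.11424349,  0.99342981,  0.00675501, -0.05419763],
       [ 0.68333445, -0.07364365, -0.72638189, -0
[... 409 characters left out ...]
.31245241, -0.83677672,  0.31789773],
       [ 0.68919364,  0.47456425, -0.54754077,  1.23026426],
       [ 0.        ,  0.        ,  0.        ,  1.        ]])}
wrist {'intrinsics': array([[307.99207123,   0.        , 317.99711298],
       [  0.        , 307.99207123, 200.1817465 ],
       [  0.        ,   0.        ,   1.        ]]), 'T_tool_cam': array([[-1.43981809e-04, -9.59632977e-01, -2.81255272e-01,
         7.85545962e-02],
       [ 9.99999866e-01,  1.74168316e-06, -5.17868216e-04,
        -6.81975884e-04],
       [ 4.97453275e-04, -2.81255309e-01,  9.59632848e-01,
        -1.61421923e-01],
       [ 0.00000000e+00,  0.00000000e+00,  0.00000000e+00,
         1.00000000e+00]])}
0.0187
```

View pics/a_scene.png

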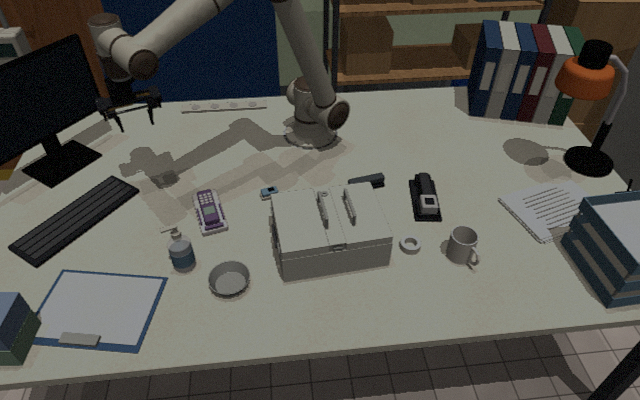

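View pics/a_side.png

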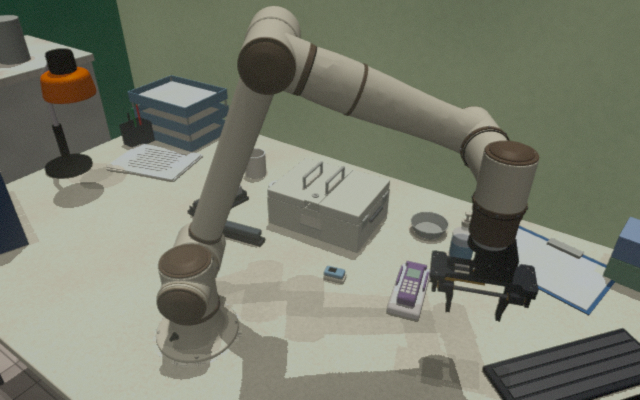

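View pics/a_wrist.png

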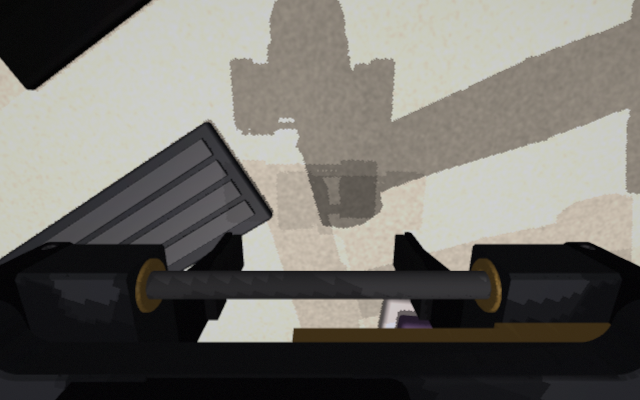

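Run:
```python
import cv2
a=cv2.imread("pics/a_scene.png")
cv2.imwrite("pics/a_c1.png",cv2.resize(a[170:290,255:455],None,fx=4,fy=4,interpolation=cv2.INTER_CUBIC))
a=cv2.imread("pics/a_side.png")
cv2.imwrite("pics/a_c2.png",cv2.resize(a[130:280,180:400],None,fx=3.6,fy=3.6,interpolation=cv2.INTER_CUBIC))
```

```text
(no output)
```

View pics/a_c1.png

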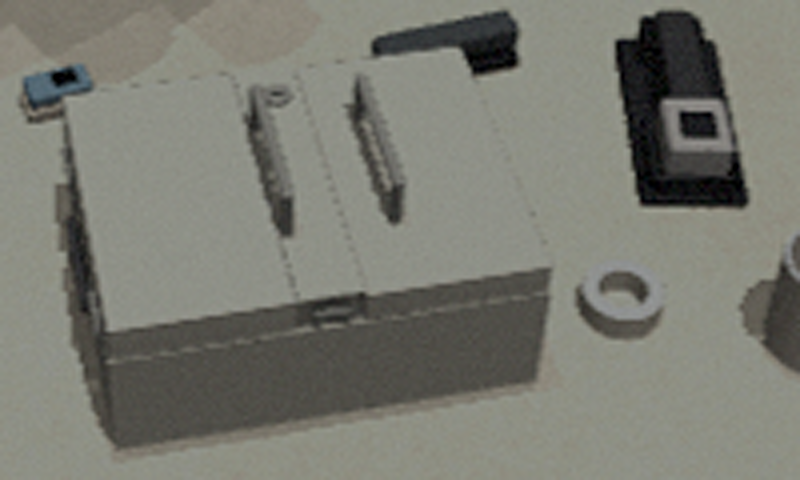

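View pics/a_c2.png

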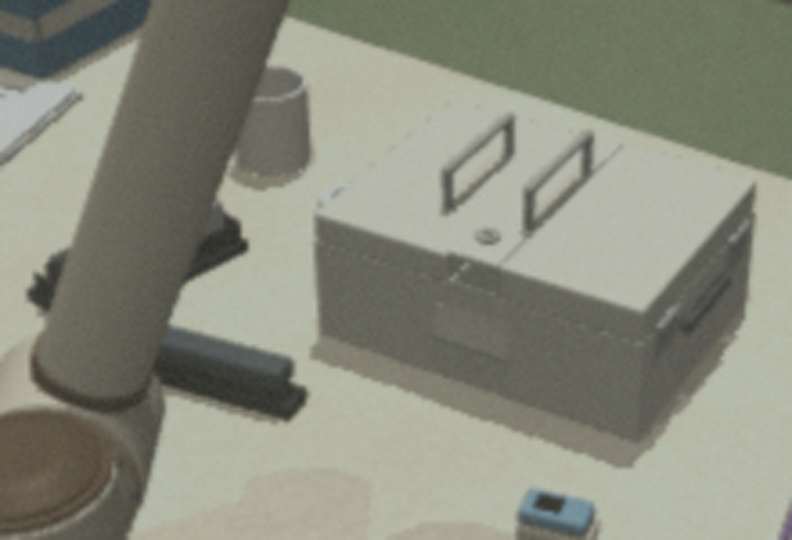

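```bash
cat > h.py <<'E'
import numpy as np,cv2
from scipy.optimize import least_squares
from station import r,cams,ticket
CM={n:cams.camera_model(n) for n in("scene","side","wrist")}
def Tt(s=None):
    s=s or r.sense();T=np.eye(4);T[:3,:3]=s['ee_rot'];T[:3,3]=s['tcp_pos'];return T
def cam(n,T=None):
    m=CM[n]
    if n=="wrist":
        return m['intrinsics'],np.linalg.inv(T@m['T_tool_cam'])
    return m['intrinsics'],m['extrinsics']
def proj(c,p):
    K,E=c;q=E[:3,:3]@np.asarray(p)+E[:3,3];q=K@q;return q[:2]/q[2]
def ray(c,uv):
    K,E=c;d=np.linalg.inv(K)@[uv[0],uv[1],1];R=E[:3,:3];return -R.T@E[:3,3],R.T@d
def onz(c,uv,z):
    o,d=ray(c,uv);return o+d*(z-o[2])/d[2]
def tri(obs):
    A=0;b=0
    for c,uv in obs:
        o,d=ray(c,uv);d=d/np.linalg.norm(d);P=np.eye(3)-np.outer(d,d);A=A+P;b=b+P@o
    p=np.linalg.solve(A,b);return p,[np.linalg.norm(proj(c,p)-uv) for c,uv in obs]
def c2w(pose,p):
    x,y,t=pose;c,s=np.cos(t),np.sin(t);p=np.asarray(p,float)
    return np.array([x+c*p[0]-s*p[1],y+s*p[0]+c*p[1],p[2]])
def cap(n,name,crop=None,f=1):
    T=Tt();im=cams.capture(n)[:,:,::-1];cv2.imwrite(f"pics/{name}_full.png",im)
    np.save(f"pics/{name}.npy",T)
    if crop:
        x0,y0,x1,y1=crop;im=im[y0:y1,x0:x1]
    cv2.imwrite(f"pics/{name}.png",cv2.resize(im,None,fx=f,fy=f,interpolation=cv2.INTER_CUBIC));return T
def todelta(target_pos,s=None):
    """world target -> tool-frame shift"""
    T=Tt(s);return T[:3,:3].T@(np.asarray(target_pos)-T[:3,3])
E
python3 - <<'E'
from h import *
S=cam("scene");D=cam("side")
obs=[(S,(280.75,253.25),(.12,-.16,.134)),(S,(284.5,281.5),(.12,-.16,0)),(S,(392.75,237),(.12,.16,.13)),(S,(390.75,265.25),(.12,.16,0)),
(S,(271.5,193.75),(-.12,-.16,.134)),(S,(371.75,182.5),(-.12,.16,.13)),
(D,(358.3,217.5),(-.12,-.16,.134)),(D,(356.9,252.2),(-.12,-.16,0)),(D,(268.1,186.9),(-.12,.16,.13)),(D,(268.3,223.9),(-.12,.16,0)),(D,(389.7,181.4),(.12,-.16,.134))]
f=lambda p:np.concatenate([proj(c,c2w(p,q))-uv for c,uv,q in obs])
for sel in("all",):
    o=least_squares(f,[.6,0,0],loss='soft_l1');print(o.x,np.degrees(o.x[2]));print(f(o.x).reshape(-1,2).round(1))
p=o.x
# handles check
for q in[(0,-.02,.172),(0,.06,.168)]:
  print(c2w(p,q),proj(S,c2w(p,q)),proj(D,c2w(p,q)))
# scanner: head top z 57mm
g=lambda u,v:(u/4+255,v/4+170)
for uv in[(659,98),(724,98),(737,150),(664,152)]: print(onz(S,g(*uv),.057))
for uv in[(617,40),(640,203),(747,203)]: print('base',onz(S,g(*uv),.012))
for uv in[(644,15),(700,12)]: print('handle',onz(S,g(*uv),.056))
E
```

```text
[0.59541416 0.00404584 0.08559636] 4.90431023399741
[[ 0.1 -0.7]
 [-1.1  1. ]
 [ 1.2 -0.5]
 [-1.5  0.3]
 [-1.3 -0.5]
 [-0.9 -1.5]
 [-0.2 -2.8]
 [-0.9 -1.1]
 [-1.9 -0.1]
 [ 0.1 -3.3]
 [ 0.8 -3.5]]
[ 0.597124   -0.01588093  0.172     ] [322.84881295 205.15975089] [334.95576977 172.99450141]
[0.59028465 0.06382617 0.168     ] [349.82742021 202.44724387] [312.8369291  167.85585884]
[0.46472449 0.32245524 0.057     ]
[0.47048919 0.37598859 0.057     ]
[0.53122737 0.36884944 0.057     ]
[0.52714468 0.3098352  0.057     ]
base [0.340482   0.32422095 0.012     ]
base [0.53892868 0.29351435 0.012     ]
base [0.54833151 0.38021534 0.012     ]
handle [0.35922842 0.33754247 0.056     ]
handle [0.36050107 0.38707952 0.056     ]
```

Run:
```python
from h import *
print(todelta([.56,-.02,.36]))
```

```text
[-0.51830738  0.41205468 -0.13764864]
```

Call:
drive_tool --deltas '[{"dx": -0.1, "dy": 0.08, "dz": -0.1, "wz": 5}, {"dx": -0.1, "dy": 0.08, "dz": -0.1, "wz": 5}, {"dx": -0.1, "dy": 0.08, "dz": -0.1, "wz": 5}, {"dx": -0.518, "dy": 0.412, "dz": -0.138, "wz": 15.4}, {"dx": -0.518, "dy": 0.412, "dz": -0.138, "wz": 15.4}, {"dx": -0.518, "dy": 0.412, "dz": -0.138, "wz": 15.4}, {"dx": -0.518, "dy": 0.412, "dz": -0.138, "wz": 15.4}, {"dx": -0.518, "dy": 0.412, "dz": -0.138, "wz": 15.4}, {"dx": -0.518, "dy": 0.412, "dz": -0.138, "wz": 15.4}, {"dx": -0.518, "dy": 0.412, "dz": -0.138, "wz": 15.4}, {"dx": -0.518, "dy": 0.412, "dz": -0.138, "wz": 15.4}, {"dx": -0.518, "dy": 0.412, "dz": -0.138, "wz": 15.4}, {"dx": -0.518, "dy": 0.412, "dz": -0.138, "wz": 15.4}, {"dx": -0.518, "dy": 0.412, "dz": -0.138, "wz": 15.4}, {"dx": -0.518, "dy": 0.412, "dz": -0.138, "wz": 15.4}, {"dx": -0.518, "dy": 0.412, "dz": -0.138, "wz": 15.4}, {"dx": -0.518, "dy": 0.412, "dz": -0.138, "wz": 15.4}, {"dx": -0.518, "dy": 0.412, "dz": -0.138, "wz": 15.4}]'

```text
schema error: expected keys dx, dy, dz, wx, wy, wz
```

Run:
```python
from h import *
s=r.sense();print(s['time_s'],s['tcp_pos'],s['ee_rot'].round(3).tolist(),s['joints'])
cap("wrist","b1",None,1.25);cap("scene","b1s",(255,170,455,290),4)
```

```text
0.15 [ 0.21639562 -0.58585609  0.22171889] [[-0.938, -0.346, -0.001], [-0.346, 0.938, 0.002], [0.0, 0.002, -1.0]] [-5.49121906e+01  2.20795287e+01  3.97209747e-01 -2.05353360e-02
 -6.84105133e+01 -1.48161850e+01]
```

View pics/b1.png

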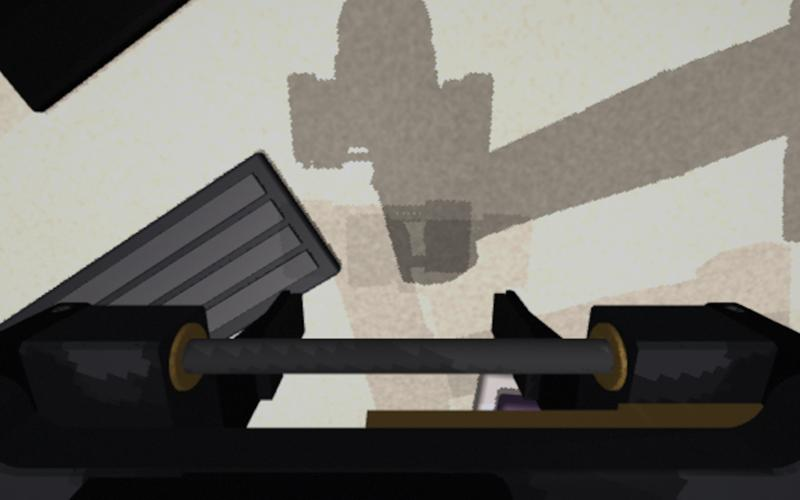

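Call:
drive_tool --deltas '[{"dx": -0.1, "dy": 0.08, "dz": -0.1, "wx": 0, "wy": 0, "wz": 5}, {"dx": -0.1, "dy": 0.08, "dz": -0.1, "wx": 0, "wy": 0, "wz": 5}, {"dx": -0.1, "dy": 0.08, "dz": -0.1, "wx": 0, "wy": 0, "wz": 5}, {"dx": -0.56, "dy": 0.39, "dz": -0.138, "wx": 0, "wy": 0, "wz": 15.4}, {"dx": -0.56, "dy": 0.39, "dz": -0.138, "wx": 0, "wy": 0, "wz": 15.4}, {"dx": -0.56, "dy": 0.39, "dz": -0.138, "wx": 0, "wy": 0, "wz": 15.4}, {"dx": -0.56, "dy": 0.39, "dz": -0.138, "wx": 0, "wy": 0, "wz": 15.4}, {"dx": -0.56, "dy": 0.39, "dz": -0.138, "wx": 0, "wy": 0, "wz": 15.4}, {"dx": -0.56, "dy": 0.39, "dz": -0.138, "wx": 0, "wy": 0, "wz": 15.4}, {"dx": -0.56, "dy": 0.39, "dz": -0.138, "wx": 0, "wy": 0, "wz": 15.4}, {"dx": -0.56, "dy": 0.39, "dz": -0.138, "wx": 0, "wy": 0, "wz": 15.4}, {"dx": -0.56, "dy": 0.39, "dz": -0.138, "wx": 0, "wy": 0, "wz": 15.4}, {"dx": -0.56, "dy": 0.39, "dz": -0.138, "wx": 0, "wy": 0, "wz": 15.4}, {"dx": -0.56, "dy": 0.39, "dz": -0.138, "wx": 0, "wy": 0, "wz": 15.4}, {"dx": -0.56, "dy": 0.39, "dz": -0.138, "wx": 0, "wy": 0, "wz": 15.4}, {"dx": -0.56, "dy": 0.39, "dz": -0.138, "wx": 0, "wy": 0, "wz": 15.4}, {"dx": -0.56, "dy": 0.39, "dz": -0.138, "wx": 0, "wy": 0, "wz": 15.4}, {"dx": -0.56, "dy": 0.39, "dz": -0.138, "wx": 0, "wy": 0, "wz": 15.4}, {"dx": -0.56, "dy": 0.39, "dz": -0.138, "wx": 0, "wy": 0, "wz": 15.4}]'

```text
time_s: 2.15
tcp_pos: [0.6061, -0.0275, 0.361]
ee_rot: [[-0.997, -0.083, 0.0], [-0.083, 0.997, 0.0], [-0.001, 0.0, -1.0]]
wrist_force: [-1.0, -0.2, -0.4]
gripper_width: 0.996
```

Run:
```python
from h import *
s=r.sense();print(s['time_s'],s['tcp_pos'],s['ee_rot'].round(3).tolist(),s['joints'])
cap("wrist","b1",None,1.25);
```

```text
2.15 [ 0.60613623 -0.02751066  0.36102312] [[-0.997, -0.083, 0.0], [-0.083, 0.997, 0.0], [-0.001, 0.0, -1.0]] [ 1.26729061e+01  1.69523872e+01  1.24001097e+01  3.29639419e-03
 -8.54192180e+01 -9.78841963e+01]
```

View pics/b1.png

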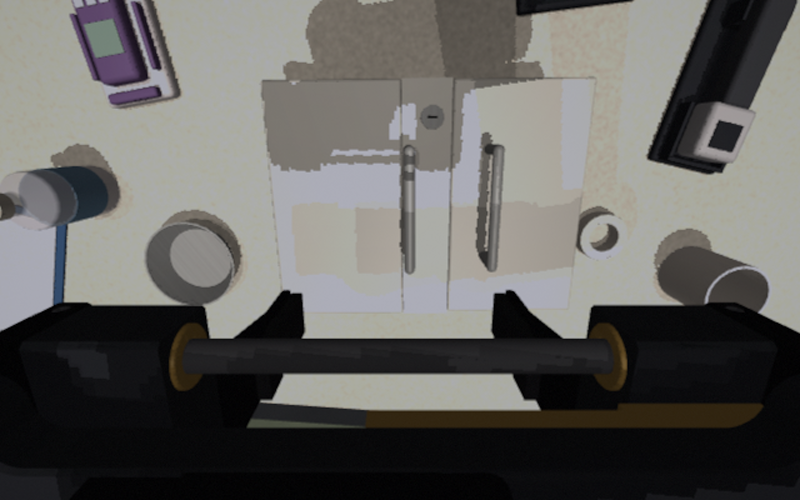

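Run:
```python
from h import *
T=np.load("pics/b1.npy");W=cam("wrist",T)
g=lambda u,v:np.array((u/1.25,v/1.25))
obs=[(g(263,81),(-.12,-.16,.134)),(g(594,78),(-.12,.16,.13)),(g(568,309),(.12,.16,.13)),(g(283,312),(.12,-.16,.134)),
(g(408,152),(-.05,-.02,.172)),(g(409,268),(.05,-.02,.172)),(g(496,150),(-.05,.06,.168)),(g(491,267),(.05,.06,.168)),(g(401,200),(0,-.022+.0,.134))][:8]
f=lambda p:np.concatenate([proj(W,c2w(p,q))-uv for uv,q in obs])
o=least_squares(f,[.6,0,0],loss='soft_l1');print(o.x,np.degrees(o.x[2]));print(f(o.x).reshape(-1,2).round(1))
c=cam("scene");
# scene-cam consistency of handle bow: enlarge
for e in(-.05,.05): print(proj(c,c2w(o.x,(e,-.02,.172))),proj(c,c2w(o.x,(e,.06,.168))))
```

```text
[5.92776325e-01 1.13151179e-04 9.53657277e-02] 5.464053709375251
[[-5.4 -0.5]
 [ 3.5 -1.2]
 [ 1.   1.4]
 [-1.4  2.7]
 [-0.1  4.7]
 [-0.5 -2.5]
 [ 0.9  5.2]
 [-0.1 -3.5]]
[317.91417941 193.08329451] [344.17786734 190.39313841]
[325.0728276  216.87929359] [352.64345711 213.77718931]
```

Run:
```python
from h import *
T=np.load("pics/b1.npy");W=cam("wrist",T)
im=cv2.imread("pics/b1_full.png")
cv2.imwrite("pics/b1c.png",cv2.resize(im[55:255,200:480],None,fx=2.85,fy=2.85,interpolation=cv2.INTER_CUBIC))
```

```text
(no output)
```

View pics/b1c.png

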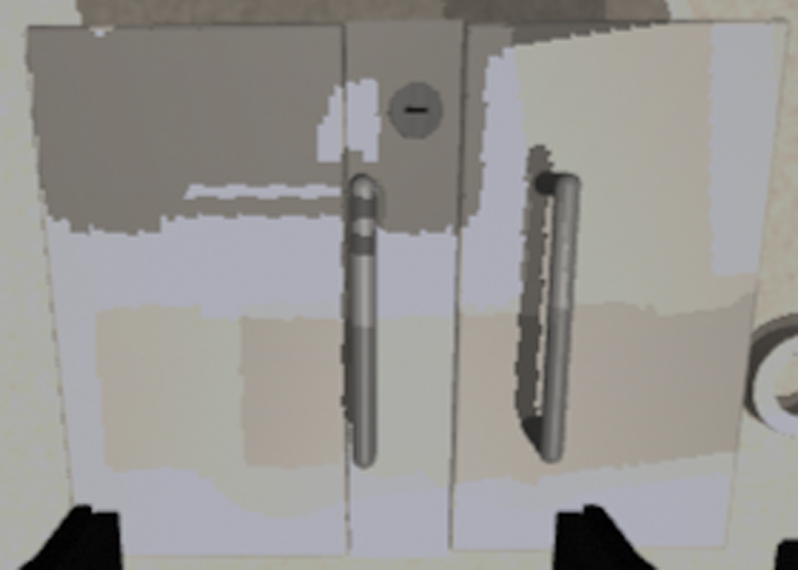

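Run:
```python
from h import *
T=np.load("pics/b1.npy");W=cam("wrist",T)
g=lambda u,v:np.array((u/2.85+200,v/2.85+55))
A=[onz(W,g(361,185),.172),onz(W,g(365,462),.172)];B=[onz(W,g(567,182),.168),onz(W,g(552,458),.168)]
for P in(A,B):
    d=P[1]-P[0];print(P,(P[0]+P[1])/2,np.degrees(np.arctan2(d[1],d[0])),np.linalg.norm(d))
for uv,z in[((28,28),.134),((788,20),.13),((727,549),.13),((75,555),.134),((463,22),.134),((450,549),.134)]: print(onz(W,g(*uv),z))
```

```text
[array([ 0.53806119, -0.02482371,  0.172     ]), array([ 0.65085741, -0.0127897 ,  0.172     ])] [ 0.5944593 -0.0188067  0.172    ] 6.089743421955081 0.11343635012150015
[array([0.5303406 , 0.05534391, 0.168     ]), array([0.64378439, 0.06687907, 0.168     ])] [0.58706249 0.06111149 0.168     ] 5.80597687536543 0.1140287376138635
[ 0.48864566 -0.16494712  0.134     ]
[0.45913545 0.14552524 0.13      ]
[0.69559236 0.17003153 0.13      ]
[ 0.72340051 -0.14587738  0.134     ]
[0.4716068  0.01185218 0.134     ]
[0.70506931 0.03465339 0.134     ]
```

Run:
```python
from h import *
T=np.load("pics/b1.npy");W=cam("wrist",T);S=cam("scene")
g=lambda u,v:np.array((u/2.85+200,v/2.85+55))
h=lambda u,v:np.array((u/4+255,v/4+170))
print(tri([(W,g(365,462)),(S,h(286,185))]),tri([(W,g(361,185)),(S,h(256,90))]))
print(tri([(W,g(552,458)),(S,h(397,176))]),tri([(W,g(567,182)),(S,h(360,78))]))
P=(.5926,.0012,np.radians(5.4))
print(c2w(P,(0,-.02,.172)),c2w(P,(0,.06,.168)))
print(todelta(np.r_[c2w(P,(0,-.02,0))[:2],.153]))
```

```text
(array([ 0.64867101, -0.01239414,  0.17841659]), [np.float64(0.6786382664680441), np.float64(0.2878720073208565)]) (array([ 0.53834048, -0.02266906,  0.16799177]), [np.float64(1.8340843080183062), np.float64(0.6884482108283695)])
(array([0.64249173, 0.06693335, 0.17205875]), [np.float64(1.0072021495573824), np.float64(0.41749662897418005)]) (array([0.53030284, 0.05752111, 0.16453056]), [np.float64(1.1484067014857298), np.float64(0.41839729246285784)])
[ 0.59448217 -0.01871124  0.172     ] [0.5869535  0.06093372 0.168     ]
[0.01105089 0.00967126 0.20803392]
```

Call:
drive_tool --deltas '[{"dx": 0.011, "dy": 0.0097, "dz": 0.15, "wx": 0, "wy": 0, "wz": -0.65}, {"dx": 0.011, "dy": 0.0097, "dz": 0.15, "wx": 0, "wy": 0, "wz": -0.65}, {"dx": 0.011, "dy": 0.0097, "dz": 0.15, "wx": 0, "wy": 0, "wz": -0.65}, {"dx": 0.011, "dy": 0.0097, "dz": 0.18, "wx": 0, "wy": 0, "wz": -0.65}, {"dx": 0.011, "dy": 0.0097, "dz": 0.208, "wx": 0, "wy": 0, "wz": -0.65}, {"dx": 0.011, "dy": 0.0097, "dz": 0.208, "wx": 0, "wy": 0, "wz": -0.65}, {"dx": 0.011, "dy": 0.0097, "dz": 0.208, "wx": 0, "wy": 0, "wz": -0.65}]'

```text
time_s: 2.9
tcp_pos: [0.5954, -0.0183, 0.1535]
ee_rot: [[-0.995, -0.096, 0.001], [-0.096, 0.995, -0.001], [-0.001, -0.001, -1.0]]
wrist_force: [-0.4, -0.7, 1.2]
gripper_width: 1.001
```

Call:
drive_tool --deltas '[{"dx": 0, "dy": 0, "dz": 0, "wx": 0, "wy": 0, "wz": 0}, {"dx": 0, "dy": 0, "dz": 0, "wx": 0, "wy": 0, "wz": 0}, {"dx": 0, "dy": 0, "dz": 0, "wx": 0, "wy": 0, "wz": 0}, {"dx": 0, "dy": 0, "dz": 0, "wx": 0, "wy": 0, "wz": 0}, {"dx": 0, "dy": 0, "dz": 0, "wx": 0, "wy": 0, "wz": 0}, {"dx": 0, "dy": 0, "dz": 0, "wx": 0, "wy": 0, "wz": 0}, {"dx": 0, "dy": 0, "dz": 0, "wx": 0, "wy": 0, "wz": 0}]' --gripper 0

```text
time_s: 3.6
tcp_pos: [0.595, -0.0176, 0.1526]
ee_rot: [[-0.995, -0.096, -0.0], [-0.096, 0.995, -0.0], [0.0, -0.0, -1.0]]
wrist_force: [0.9, 0.1, -0.3]
gripper_width: 0.446
```

Run:
```python
from h import *
s=r.sense();print(s['time_s'],s['tcp_pos'],s['wrist_force'],s['gripper_width'],s['ee_rot'].round(3).tolist())
cap("wrist","b2",None,1);
```

```text
3.6 [ 0.59497081 -0.01763059  0.15255539] [ 0.94475503  0.05562026 -0.335904  ] 0.4459632834383226 [[-0.995, -0.096, -0.0], [-0.096, 0.995, -0.0], [0.0, -0.0, -1.0]]
```

View pics/b2.png

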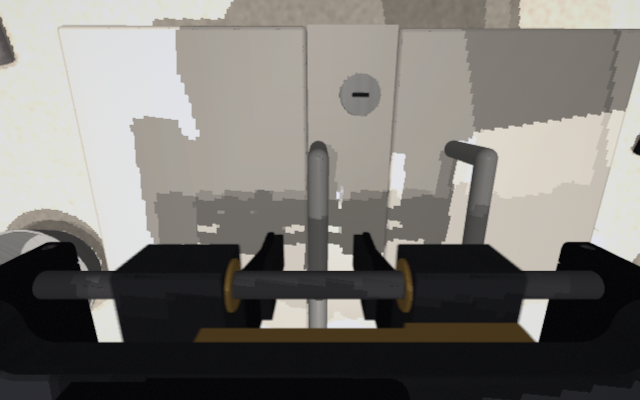

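```bash
cat >> h.py <<'E'
def arc(a,b,th0,th1,k,n,sgn=1,al0=None,L=.0187,al1=None):
    """leaf arc rows; a,b handle rel hinge; sgn=+1 right leaf (opens about +x), -1 left; alpha tilt from al0 to al1. frame: tool axes at start (tool x=-chest x)"""
    G=lambda t:np.array([a*np.cos(t)-b*np.sin(t),a*np.sin(t)+b*np.cos(t)])
    tc=lambda t,al:G(t)+L*np.array([np.sin(al),-np.cos(al)])
    rows=[]
    p0=tc(np.radians(th0),np.radians(al0))
    for i in range(1,n+1):
        t=th0+(th1-th0)*i/n; al=al0+(al1-al0)*i/n
        d=tc(np.radians(t),np.radians(al))-p0
        # rotate chest-plane (toward middle, up) to tool axes at tilt al0
        c,s=np.cos(np.radians(al0)),np.sin(np.radians(al0))
        ty=np.array([c,s]); tz=np.array([s,-c])
        rows.append(dict(dx=0,dy=round(sgn*float(d@ty),4),dz=round(float(d@tz),4),wx=round(-sgn*(al-al0),2),wy=0,wz=0))
    return rows
def pr(rows):
    import json;print(json.dumps(rows))
E
python3 - <<'E'
from h import *
pr(arc(.14,.072,0,15,0,4,1,0,al1=9))
pr(arc(.14,.072,15,95,0,20,1,9,al1=57))
E
```

```text
[{"dx": 0, "dy": -0.0043, "dz": -0.009, "wx": -2.25, "wy": 0, "wz": 0}, {"dx": 0, "dy": -0.0091, "dz": -0.0177, "wx": -4.5, "wy": 0, "wz": 0}, {"dx": 0, "dy": -0.0145, "dz": -0.0261, "wx": -6.75, "wy": 0, "wz": 0}, {"dx": 0, "dy": -0.0205, "dz": -0.034, "wx": -9.0, "wy": 0, "wz": 0}]
[{"dx": 0, "dy": -0.0056, "dz": -0.009, "wx": -2.4, "wy": 0, "wz": 0}, {"dx": 0, "dy": -0.0117, "dz": -0.0176, "wx": -4.8, "wy": 0, "wz": 0}, {"dx": 0, "dy": -0.0185, "dz": -0.0256, "wx": -7.2, "wy": 0, "wz": 0}, {"dx": 0, "dy": -0.0258, "dz": -0.0332, "wx": -9.6, "wy": 0, "wz": 0}, {"dx": 0, "dy": -0.0336, "dz": -0.0403, "wx": -12.0, "wy": 0, "wz": 0}, {"dx": 0, "dy": -0.0418, "dz": -0.0467, "wx": -14.4, "wy": 0, "wz": 0}, {"dx": 0, "dy": -0.0505, "dz": -0.0525, "wx": -16.8, "wy": 0, "wz": 0}, {"dx": 0, "dy": -0.0596, "dz": -0.0577, "wx": -19.2, "wy": 0, "wz": 0}, {"dx": 0, "dy": -0.069, "dz": -0.0623, "wx": -21.6, "wy": 0, "wz": 0}, {"dx": 0, "dy": -0.0786, "dz": -0.0661, "wx": -24.0, "wy": 0, "wz": 0}, {"dx": 0, "dy": -0.0886, "dz": -0.0692, "wx": -26.4, "wy": 0, "wz": 0}, {"dx": 0, "dy": -0.0987, "dz": -0.0717, "wx": -28.8, "wy": 0, "wz": 0}, {"dx": 0, "dy": -0.1089, "dz": -0.0733, "wx": -31.2, "wy": 0, "wz": 0}, {"dx": 0, "dy": -0.1192, "dz": -0.0743, "wx": -33.6, "wy": 0, "wz": 0}, {"dx": 0, "dy": -0.1295, "dz": -0.0745, "wx": -36.0, "wy": 0, "wz": 0}, {"dx": 0, "dy": -0.1399, "dz": -0.074, "wx": -38.4, "wy": 0, "wz": 0}, {"dx": 0, "dy": -0.1501, "dz": -0.0727, "wx": -40.8, "wy": 0, "wz": 0}, {"dx": 0, "dy": -0.1602, "dz": -0.0707, "wx": -43.2, "wy": 0, "wz": 0}, {"dx": 0, "dy": -0.1702, "dz": -0.068, "wx": -45.6, "wy": 0, "wz": 0}, {"dx": 0, "dy": -0.1799, "dz": -0.0646, "wx": -48.0, "wy": 0, "wz": 0}]
```

Call:
drive_tool --deltas '[{"dx": 0, "dy": 0, "dz": 0, "wx": 0, "wy": 0, "wz": 0}, {"dx": 0, "dy": 0, "dz": 0, "wx": 0, "wy": 0, "wz": 0}, {"dx": 0, "dy": 0, "dz": 0, "wx": 0, "wy": 0, "wz": 0}, {"dx": 0, "dy": 0, "dz": 0, "wx": 0, "wy": 0, "wz": 0}, {"dx": 0, "dy": 0, "dz": 0, "wx": 0, "wy": 0, "wz": 0}, {"dx": 0, "dy": 0, "dz": 0, "wx": 0, "wy": 0, "wz": 0}, {"dx": 0, "dy": 0, "dz": 0, "wx": 0, "wy": 0, "wz": 0}]' --gripper 0

```text
time_s: 4.35
tcp_pos: [0.595, -0.0178, 0.1525]
ee_rot: [[-0.995, -0.096, -0.0], [-0.096, 0.995, -0.0], [0.0, -0.0, -1.0]]
wrist_force: [-0.1, -2.6, -0.8]
gripper_width: 0.101
```

Call:
drive_tool --deltas '[{"dx": 0, "dy": -0.0043, "dz": -0.009, "wx": -2.25, "wy": 0, "wz": 0}, {"dx": 0, "dy": -0.0091, "dz": -0.0177, "wx": -4.5, "wy": 0, "wz": 0}, {"dx": 0, "dy": -0.0145, "dz": -0.0261, "wx": -6.75, "wy": 0, "wz": 0}, {"dx": 0, "dy": -0.0205, "dz": -0.034, "wx": -9.0, "wy": 0, "wz": 0}]'

```text
time_s: 4.75
tcp_pos: [0.5966, -0.0366, 0.1851]
ee_rot: [[-0.995, -0.094, -0.017], [-0.096, 0.982, 0.16], [0.001, 0.161, -0.987]]
wrist_force: [2.3, 2.6, -7.2]
gripper_width: 0.102
```

Call:
drive_tool --deltas '[{"dx": 0, "dy": -0.0056, "dz": -0.009, "wx": -2.4, "wy": 0, "wz": 0}, {"dx": 0, "dy": -0.0117, "dz": -0.0176, "wx": -4.8, "wy": 0, "wz": 0}, {"dx": 0, "dy": -0.0185, "dz": -0.0256, "wx": -7.2, "wy": 0, "wz": 0}, {"dx": 0, "dy": -0.0258, "dz": -0.0332, "wx": -9.6, "wy": 0, "wz": 0}, {"dx": 0, "dy": -0.0336, "dz": -0.0403, "wx": -12.0, "wy": 0, "wz": 0}, {"dx": 0, "dy": -0.0418, "dz": -0.0467, "wx": -14.4, "wy": 0, "wz": 0}, {"dx": 0, "dy": -0.0505, "dz": -0.0525, "wx": -16.8, "wy": 0, "wz": 0}, {"dx": 0, "dy": -0.0596, "dz": -0.0577, "wx": -19.2, "wy": 0, "wz": 0}, {"dx": 0, "dy": -0.069, "dz": -0.0623, "wx": -21.6, "wy": 0, "wz": 0}, {"dx": 0, "dy": -0.0786, "dz": -0.0661, "wx": -24.0, "wy": 0, "wz": 0}, {"dx": 0, "dy": -0.0886, "dz": -0.0692, "wx": -26.4, "wy": 0, "wz": 0}, {"dx": 0, "dy": -0.0987, "dz": -0.0717, "wx": -28.8, "wy": 0, "wz": 0}]'

```text
time_s: 5.95
tcp_pos: [0.6068, -0.144, 0.2435]
ee_rot: [[-0.995, -0.078, -0.062], [-0.1, 0.782, 0.615], [0.0, 0.618, -0.786]]
wrist_force: [-2.3, 5.3, 3.7]
gripper_width: 0.1
```

Run:
```python
from h import *
s=r.sense();print(s['time_s'],s['tcp_pos'],s['wrist_force'],s['joints'],s['ee_rot'].round(3).tolist())
cap("scene","b3",(150,60,470,300),2.5)
pr(arc(.14,.072,63,95,0,8,1,37.8,al1=57))
```

```text
5.95 [ 0.60678668 -0.14402858  0.24345073] [-2.31674377  5.25182998  3.68217223] [-17.32377989  31.44904831  22.18896557 -34.90302727 -96.45110323
 -66.05968479] [[-0.995, -0.078, -0.062], [-0.1, 0.782, 0.615], [0.0, 0.618, -0.786]]
[{"dx": 0, "dy": -0.0082, "dz": -0.0064, "wx": -2.4, "wy": 0, "wz": 0}, {"dx": 0, "dy": -0.0167, "dz": -0.0122, "wx": -4.8, "wy": 0, "wz": 0}, {"dx": 0, "dy": -0.0257, "dz": -0.0174, "wx": -7.2, "wy": 0, "wz": 0}, {"dx": 0, "dy": -0.035, "dz": -0.0219, "wx": -9.6, "wy": 0, "wz": 0}, {"dx": 0, "dy": -0.0446, "dz": -0.0257, "wx": -12.0, "wy": 0, "wz": 0}, {"dx": 0, "dy": -0.0544, "dz": -0.0289, "wx": -14.4, "wy": 0, "wz": 0}, {"dx": 0, "dy": -0.0644, "dz": -0.0313, "wx": -16.8, "wy": 0, "wz": 0}, {"dx": 0, "dy": -0.0746, "dz": -0.033, "wx": -19.2, "wy": 0, "wz": 0}]
```

View pics/b3.png

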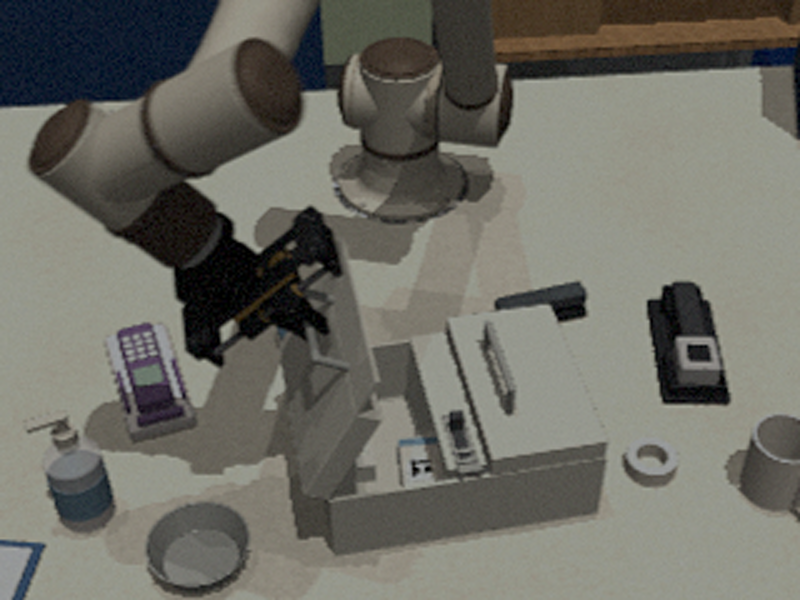

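Call:
drive_tool --deltas '[{"dx": 0, "dy": -0.0082, "dz": -0.0064, "wx": -2.4, "wy": 0, "wz": 0}, {"dx": 0, "dy": -0.0167, "dz": -0.0122, "wx": -4.8, "wy": 0, "wz": 0}, {"dx": 0, "dy": -0.0257, "dz": -0.0174, "wx": -7.2, "wy": 0, "wz": 0}, {"dx": 0, "dy": -0.035, "dz": -0.0219, "wx": -9.6, "wy": 0, "wz": 0}, {"dx": 0, "dy": -0.0446, "dz": -0.0257, "wx": -12.0, "wy": 0, "wz": 0}, {"dx": 0, "dy": -0.0544, "dz": -0.0289, "wx": -14.4, "wy": 0, "wz": 0}, {"dx": 0, "dy": -0.0644, "dz": -0.0313, "wx": -16.8, "wy": 0, "wz": 0}, {"dx": 0, "dy": -0.0746, "dz": -0.033, "wx": -19.2, "wy": 0, "wz": 0}, {"dx": 0, "dy": -0.0746, "dz": -0.033, "wx": -19.2, "wy": 0, "wz": 0}, {"dx": 0, "dy": -0.0746, "dz": -0.033, "wx": -19.2, "wy": 0, "wz": 0}]'

```text
time_s: 7.0
tcp_pos: [0.6146, -0.2276, 0.2229]
ee_rot: [[-0.995, -0.052, -0.079], [-0.095, 0.545, 0.833], [-0.001, 0.837, -0.547]]
wrist_force: [-0.4, -6.6, 3.8]
gripper_width: 0.101
```

Run:
```python
from h import *
s=r.sense();print(s['time_s'],s['tcp_pos'],s['wrist_force'],s['joints'],s['ee_rot'].round(3).tolist())
np.save("grabR.npy",Tt(s))
cap("scene","b4",(150,60,470,300),2.5)
T=Tt(s);G=T[:3,3]-.0187*T[:3,2];P=(.5926,.0012,np.radians(5.4))
h=c2w(P,(0,-.16,.1));d=G-h;yc=np.array([-np.sin(P[2]),np.cos(P[2]),0]);print(np.degrees(np.arctan2(d[2],d@yc))-27.2,np.hypot(d[2],d@yc))
```

```text
7.0 [ 0.61462588 -0.22763898  0.22289886] [-0.35716589 -6.63307188  3.79396612] [ -29.48998075   44.00667612   36.12911372  -48.48066592 -113.55217463
  -62.34035922] [[-0.995, -0.052, -0.079], [-0.095, 0.545, 0.833], [-0.001, 0.837, -0.547]]
95.52448475343597 0.15824772869519343
```

View pics/b4.png

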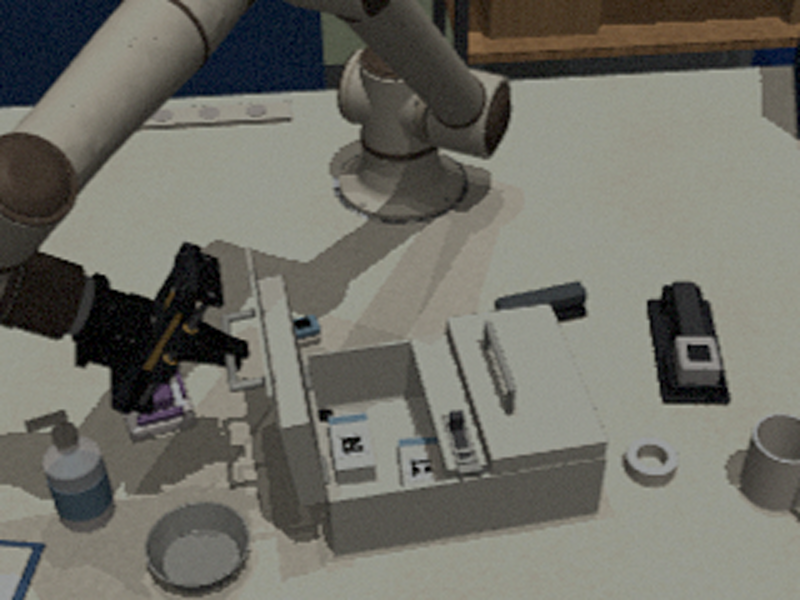

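Call:
drive_tool --deltas '[{"dx": 0, "dy": 0, "dz": 0, "wx": 0, "wy": 0, "wz": 0}, {"dx": 0, "dy": 0, "dz": 0, "wx": 0, "wy": 0, "wz": 0}, {"dx": 0, "dy": 0, "dz": 0, "wx": 0, "wy": 0, "wz": 0}, {"dx": 0, "dy": 0, "dz": 0, "wx": 0, "wy": 0, "wz": 0}, {"dx": 0, "dy": 0, "dz": -0.02, "wx": 0, "wy": 0, "wz": 0}, {"dx": 0, "dy": 0, "dz": -0.05, "wx": 0, "wy": 0, "wz": 0}, {"dx": 0, "dy": 0, "dz": -0.1, "wx": 0, "wy": 0, "wz": 0}, {"dx": 0, "dy": 0, "dz": -0.1, "wx": 0, "wy": 0, "wz": 0}]' --gripper 0.27

```text
time_s: 7.85
tcp_pos: [0.623, -0.3138, 0.279]
ee_rot: [[-0.996, -0.055, -0.075], [-0.092, 0.548, 0.831], [-0.005, 0.835, -0.551]]
wrist_force: [-0.5, 0.0, 0.2]
gripper_width: 0.274
```

```bash
cat >> h.py <<'E'
from scipy.spatial.transform import Rotation as Ro
P0=(.5926,.0012,np.radians(5.4))
def down(ang):
    a=np.radians(ang);return np.array([[np.cos(a),np.sin(a),0],[np.sin(a),-np.cos(a),0],[0,0,-1.]])
def go(pos,R,s=None):
    T=Tt(s);d=T[:3,:3].T@(np.asarray(pos)-T[:3,3]);w=Ro.from_matrix(T[:3,:3].T@R).as_rotvec(degrees=True)
    print('delta',d.round(4),'w',w.round(2))
    return d,w
E
python3 - <<'E'
from h import *
s=r.sense();print(s['tcp_pos'],s['wrist_force'],s['gripper_width'],s['joints'])
k=c2w(P0,(.045,0,.128));print(k)
go([s['tcp_pos'][0],s['tcp_pos'][1],.42],s['ee_rot'])
# intermediate
go([k[0],k[1]-.13,.42],down(185.4))
go([k[0],k[1],.32],down(275.4))
cap("wrist","b5",None,1)
E
```

```text
[ 0.62300448 -0.31375863  0.27904344] [-0.46287625  0.00523877  0.2148139 ] 0.2737871402719686 [ -34.79834341   48.52542456   53.76938661  -52.04003834 -125.71310174
  -69.841827  ]
[0.63740029 0.00543487 0.128     ]
delta [-0.0006  0.1177 -0.0776] w [0. 0. 0.]
delta [-0.0324  0.2205  0.0786] w [5.658e+01 2.900e-01 3.000e-02]
delta [-0.044   0.2083  0.2417] w [ 43.87  44.33 -81.91]
```

View pics/b5.png

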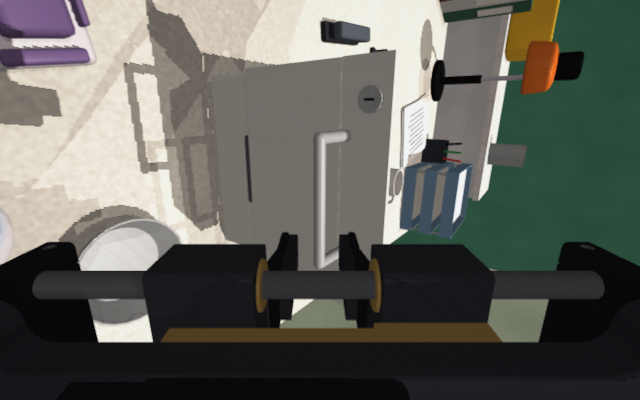

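Call:
drive_tool --deltas '[{"dx": 0, "dy": 0.118, "dz": -0.078, "wx": 0, "wy": 0, "wz": 0}, {"dx": 0, "dy": 0.118, "dz": -0.078, "wx": 8, "wy": 0, "wz": 0}, {"dx": 0, "dy": 0.118, "dz": -0.078, "wx": 16, "wy": 0, "wz": 0}, {"dx": -0.032, "dy": 0.22, "dz": 0.079, "wx": 24, "wy": 0.3, "wz": 0}, {"dx": -0.032, "dy": 0.22, "dz": 0.079, "wx": 32, "wy": 0.3, "wz": 0}, {"dx": -0.032, "dy": 0.22, "dz": 0.079, "wx": 40, "wy": 0.3, "wz": 0}, {"dx": -0.032, "dy": 0.22, "dz": 0.079, "wx": 48, "wy": 0.3, "wz": 0}, {"dx": -0.032, "dy": 0.22, "dz": 0.079, "wx": 56.6, "wy": 0.3, "wz": 0}, {"dx": -0.032, "dy": 0.22, "dz": 0.079, "wx": 56.6, "wy": 0.3, "wz": 0}, {"dx": -0.032, "dy": 0.22, "dz": 0.079, "wx": 56.6, "wy": 0.3, "wz": 0}]' --gripper 0.4

```text
time_s: 8.9
tcp_pos: [0.6364, -0.118, 0.4175]
ee_rot: [[-0.995, -0.102, -0.007], [-0.102, 0.995, 0.008], [0.006, 0.009, -1.0]]
wrist_force: [0.0, -0.4, 0.1]
gripper_width: 0.401
```

Run:
```python
from h import *
s=r.sense();print(s['tcp_pos'],s['ee_rot'].round(3).tolist(),s['joints'])
k=c2w(P0,(.045,0,.128));print(k)
go([k[0],k[1]-.0,.30],down(275.4))
```

```text
[ 0.63642509 -0.11797279  0.41754825] [[-0.995, -0.102, -0.007], [-0.102, 0.995, 0.008], [0.006, 0.009, -1.0]] [  3.54984643  21.80654108  27.2882257   -0.49655328 -95.84594028
 -87.72547098]
[0.63740029 0.00543487 0.128     ]
delta [-0.0143  0.1216  0.1185] w [  0.67   0.13 -89.53]
```

Call:
drive_tool --deltas '[{"dx": -0.014, "dy": 0.06, "dz": 0.05, "wx": 0, "wy": 0, "wz": -8.5}, {"dx": -0.014, "dy": 0.12, "dz": 0.1, "wx": 0, "wy": 0, "wz": -17}, {"dx": -0.014, "dy": 0.1216, "dz": 0.1185, "wx": 0.6, "wy": 0.1, "wz": -25.5}, {"dx": -0.014, "dy": 0.1216, "dz": 0.1185, "wx": 0.6, "wy": 0.1, "wz": -34}, {"dx": -0.014, "dy": 0.1216, "dz": 0.1185, "wx": 0.6, "wy": 0.1, "wz": -42.5}, {"dx": -0.014, "dy": 0.1216, "dz": 0.1185, "wx": 0.6, "wy": 0.1, "wz": -51}, {"dx": -0.014, "dy": 0.1216, "dz": 0.1185, "wx": 0.6, "wy": 0.1, "wz": -59.5}, {"dx": -0.014, "dy": 0.1216, "dz": 0.1185, "wx": 0.6, "wy": 0.1, "wz": -68}, {"dx": -0.014, "dy": 0.1216, "dz": 0.1185, "wx": 0.6, "wy": 0.1, "wz": -76.5}, {"dx": -0.014, "dy": 0.1216, "dz": 0.1185, "wx": 0.6, "wy": 0.1, "wz": -85}, {"dx": -0.014, "dy": 0.1216, "dz": 0.1185, "wx": 0.6, "wy": 0.1, "wz": -89.5}, {"dx": -0.014, "dy": 0.1216, "dz": 0.1185, "wx": 0.6, "wy": 0.1, "wz": -89.5}, {"dx": -0.014, "dy": 0.1216, "dz": 0.1185, "wx": 0.6, "wy": 0.1, "wz": -89.5}]' --gripper 0.38

```text
time_s: 10.2
tcp_pos: [0.6386, 0.0015, 0.3]
ee_rot: [[0.086, -0.996, 0.0], [-0.996, -0.086, 0.0], [-0.0, -0.0, -1.0]]
wrist_force: [0.6, 0.1, -0.3]
gripper_width: 0.382
```

Run:
```python
from h import *
s=r.sense();print(s['tcp_pos'],s['ee_rot'].round(3).tolist(),s['joints'])
cap("wrist","c1",None,1.25)
cap("scene","c1s",(255,150,455,290),4)
```

```text
[0.6386411  0.00153891 0.30003859] [[0.086, -0.996, 0.0], [-0.996, -0.086, 0.0], [-0.0, -0.0, -1.0]] [ 1.46289856e+01  2.11910494e+01  1.01466721e+01  1.03987266e-03
 -7.89298012e+01 -9.71842629e+00]
```

View pics/c1.png

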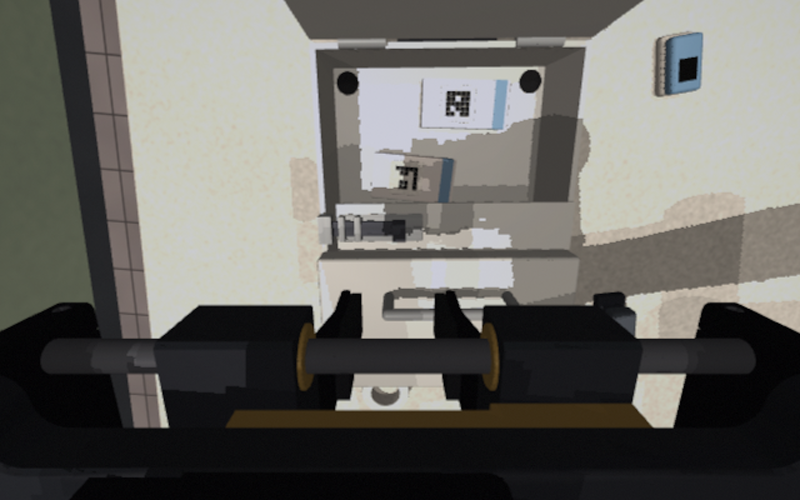

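View pics/c1s.png

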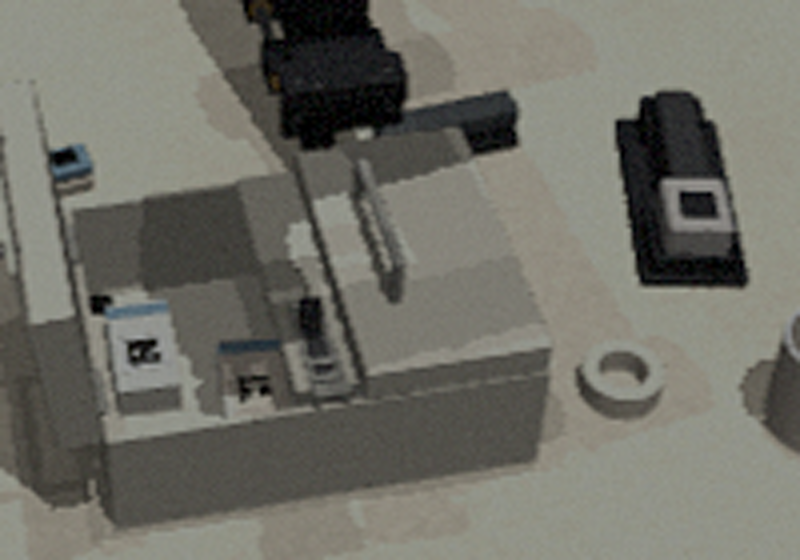

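Run:
```python
from h import *
im=cv2.imread("pics/c1_full.png")
cv2.imwrite("pics/c1c.png",cv2.resize(im[160:215,250:370],None,fx=6,fy=6,interpolation=cv2.INTER_CUBIC))
W=cam("wrist",np.load("pics/c1.npy"))
for q in[(.045,0,.128),(.039,0,.128),(.051,0,.128),(.039,.008,.128),(.039,-.008,.128),(.114,0,.114)]:
  p=proj(W,c2w(P0,q));print(q,p,(p-[250,160])*6, (proj(cam("scene"),c2w(P0,q))-[255,150])*4)
```

```text
(0.045, 0, 0.128) [317.90977635 186.93379085] [407.45865807 161.60274508] [306.77566277 300.98060808]
(0.039, 0, 0.128) [323.29510392 186.88854107] [439.7706235  161.33124642] [304.9471373  295.04070598]
(0.051, 0, 0.128) [312.52493429 186.97903654] [375.14960573 161.87421926] [308.61563762 306.95770311]
(0.039, 0.008, 0.128) [323.32253552 193.82100807] [439.93521313 202.92604844] [315.740435   293.42233684]
(0.039, -0.008, 0.128) [323.2673103  179.86458858] [439.60386183 119.18753148] [294.1342538  296.66201187]
(0.114, 0, 0.114) [258.34935191 184.53491344] [ 50.09611147 147.20948065] [328.10959816 385.26568022]
```

View pics/c1c.png

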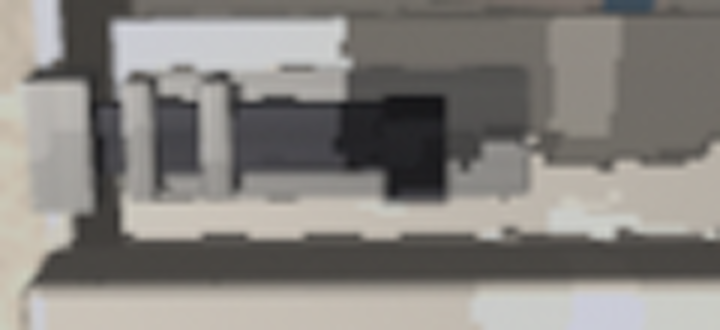

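Run:
```python
from h import *
k=c2w(P0,(.0437,-.0012,.128));print(k)
go([k[0],k[1]-.0,.115],down(275.4))
```

```text
[0.63621899 0.00411786 0.128     ]
delta [-0.0023  0.0023  0.1852] w [-0.04 -0.02 -0.4 ]
```

Call:
drive_tool --deltas '[{"dx": -0.0023, "dy": 0.0023, "dz": 0.05, "wx": 0, "wy": 0, "wz": -0.4}, {"dx": -0.0023, "dy": 0.0023, "dz": 0.1, "wx": 0, "wy": 0, "wz": -0.4}, {"dx": -0.0023, "dy": 0.0023, "dz": 0.14, "wx": 0, "wy": 0, "wz": -0.4}, {"dx": -0.0023, "dy": 0.0023, "dz": 0.155, "wx": 0, "wy": 0, "wz": -0.4}, {"dx": -0.0023, "dy": 0.0023, "dz": 0.165, "wx": 0, "wy": 0, "wz": -0.4}, {"dx": -0.0023, "dy": 0.0023, "dz": 0.175, "wx": 0, "wy": 0, "wz": -0.4}, {"dx": -0.0023, "dy": 0.0023, "dz": 0.185, "wx": 0, "wy": 0, "wz": -0.4}, {"dx": -0.0023, "dy": 0.0023, "dz": 0.185, "wx": 0, "wy": 0, "wz": -0.4}]' --gripper 0.3

```text
time_s: 11.1
tcp_pos: [0.6356, 0.0048, 0.1147]
ee_rot: [[0.096, -0.995, -0.0], [-0.995, -0.096, -0.001], [0.001, 0.0, -1.0]]
wrist_force: [-0.3, -1.6, -0.2]
gripper_width: 0.301
```

Run:
```python
from h import *
s=r.sense();print(s['tcp_pos'],s['wrist_force'])
cap("side","c2",(230,100,390,220),5)
cap("wrist","c2w",None,1.25)
```

```text
[0.63562012 0.00482425 0.11465499] [-0.27932012 -1.61178365 -0.213176  ]
```

View pics/c2w.png

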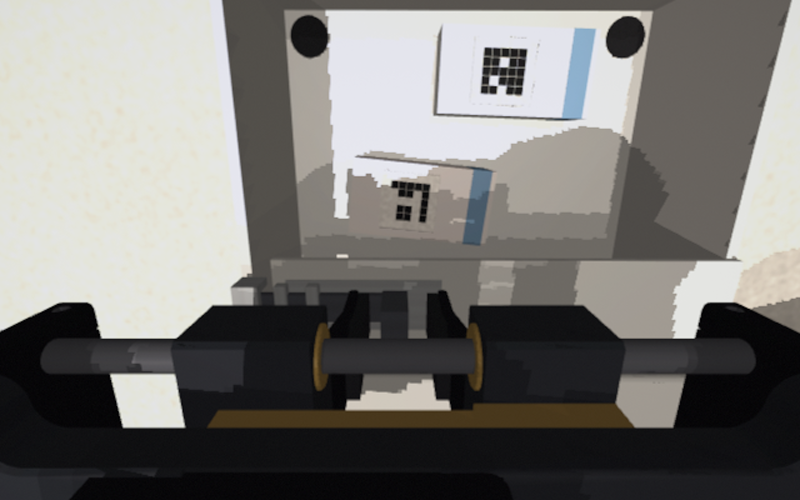

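View pics/c2.png

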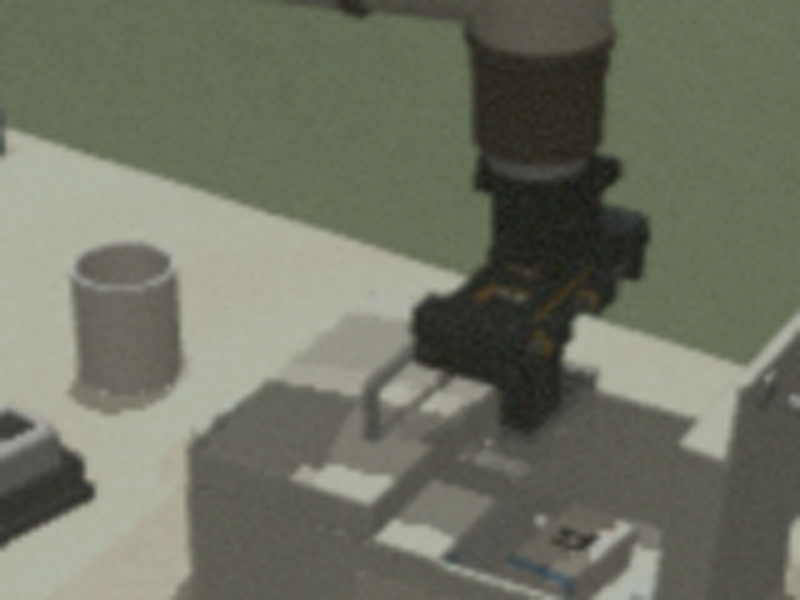

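Call:
drive_tool --deltas '[{"dx": 0, "dy": 0, "dz": 0, "wx": 0, "wy": 0, "wz": 0}, {"dx": 0, "dy": 0, "dz": 0, "wx": 0, "wy": 0, "wz": 0}, {"dx": 0, "dy": 0, "dz": 0, "wx": 0, "wy": 0, "wz": 0}, {"dx": 0, "dy": 0, "dz": 0, "wx": 0, "wy": 0, "wz": 0}, {"dx": 0, "dy": 0, "dz": 0, "wx": 0, "wy": 0, "wz": 0}]' --gripper 0

```text
time_s: 11.7
tcp_pos: [0.6369, 0.005, 0.1162]
ee_rot: [[0.097, -0.995, 0.003], [-0.995, -0.097, -0.001], [0.001, -0.003, -1.0]]
wrist_force: [2.0, -0.1, 2.0]
gripper_width: 0.131
```

Call:
drive_tool --deltas '[{"dx": 0, "dy": 0.003, "dz": 0, "wx": 0, "wy": 0, "wz": 0}, {"dx": 0, "dy": 0.006, "dz": 0, "wx": 0, "wy": 0, "wz": 0}, {"dx": 0, "dy": 0.009, "dz": 0, "wx": 0, "wy": 0, "wz": 0}, {"dx": 0, "dy": 0.012, "dz": 0, "wx": 0, "wy": 0, "wz": 0}, {"dx": 0, "dy": 0.015, "dz": 0, "wx": 0, "wy": 0, "wz": 0}, {"dx": 0, "dy": 0.016, "dz": 0, "wx": 0, "wy": 0, "wz": 0}]'

```text
time_s: 12.3
tcp_pos: [0.6203, 0.0034, 0.1161]
ee_rot: [[0.097, -0.995, 0.002], [-0.995, -0.097, -0.001], [0.001, -0.002, -1.0]]
wrist_force: [2.6, 0.2, 5.0]
gripper_width: 0.13
```

Call:
drive_tool --deltas '[{"dx": 0, "dy": 0.001, "dz": 0, "wx": 0, "wy": 0, "wz": 0}, {"dx": 0, "dy": 0.002, "dz": 0, "wx": 0, "wy": 0, "wz": 0}, {"dx": 0, "dy": 0.002, "dz": 0, "wx": 0, "wy": 0, "wz": 0}]'

```text
time_s: 12.6
tcp_pos: [0.6196, 0.0033, 0.1162]
ee_rot: [[0.097, -0.995, 0.005], [-0.995, -0.097, -0.0], [0.001, -0.005, -1.0]]
wrist_force: [5.3, 0.6, 4.1]
gripper_width: 0.134
```

Call:
drive_tool --deltas '[{"dx": 0, "dy": 0.001, "dz": 0, "wx": 0, "wy": 0, "wz": 0}, {"dx": 0, "dy": 0.001, "dz": 0, "wx": 0, "wy": 0, "wz": 0}]'

```text
time_s: 12.8
tcp_pos: [0.6196, 0.0034, 0.1162]
ee_rot: [[0.097, -0.995, 0.007], [-0.995, -0.097, -0.0], [0.001, -0.007, -1.0]]
wrist_force: [6.6, -0.2, 3.2]
gripper_width: 0.133
```

Call:
drive_tool --deltas '[{"dx": 0, "dy": -0.002, "dz": 0, "wx": 0, "wy": 0, "wz": 0}, {"dx": 0, "dy": -0.002, "dz": 0, "wx": 0, "wy": 0, "wz": 0}, {"dx": 0, "dy": -0.002, "dz": 0, "wx": 0, "wy": 0, "wz": 0}, {"dx": 0, "dy": -0.002, "dz": -0.02, "wx": 0, "wy": 0, "wz": 0}, {"dx": 0, "dy": -0.002, "dz": -0.06, "wx": 0, "wy": 0, "wz": 0}, {"dx": 0, "dy": -0.002, "dz": -0.11, "wx": 0, "wy": 0, "wz": 0}, {"dx": 0, "dy": -0.002, "dz": -0.16, "wx": 0, "wy": 0, "wz": 0}, {"dx": 0, "dy": -0.002, "dz": -0.16, "wx": 0, "wy": 0, "wz": 0}]' --gripper 0.3

```text
time_s: 13.6
tcp_pos: [0.6216, 0.0031, 0.2836]
ee_rot: [[0.098, -0.995, 0.015], [-0.995, -0.098, 0.0], [0.001, -0.015, -1.0]]
wrist_force: [-0.1, -0.0, 0.8]
gripper_width: 0.3
```

Run:
```python
from h import *
s=r.sense();print(s['tcp_pos'],s['gripper_width'])
cap("wrist","c3",(230,140,390,220),5)
p=c2w(P0,(0,.06,0));print(p)
go([p[0],p[1],.26],down(185.4))
```

```text
[0.62158386 0.00306741 0.28359119] 0.30046597059442093
[0.5869535  0.06093372 0.        ]
delta [-0.0605  0.0272  0.019 ] w [-0.33  0.33 90.16]
```

View pics/c3.png

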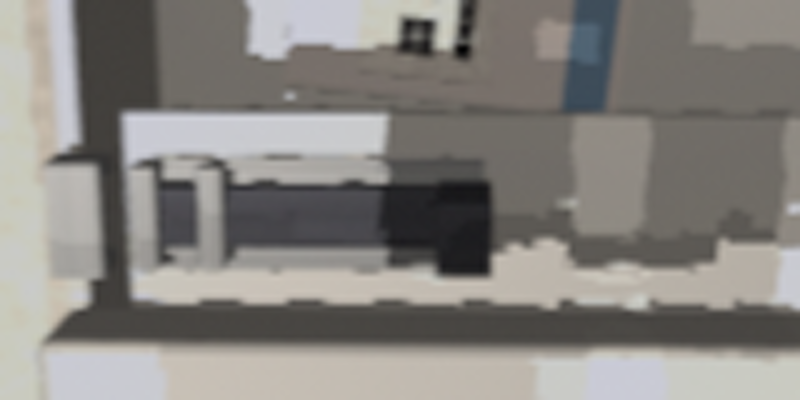

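Call:
drive_tool --deltas '[{"dx": -0.02, "dy": 0.01, "dz": 0, "wx": 0, "wy": 0, "wz": 8.5}, {"dx": -0.06, "dy": 0.027, "dz": 0.01, "wx": 0, "wy": 0, "wz": 17}, {"dx": -0.06, "dy": 0.027, "dz": 0.019, "wx": 0, "wy": 0, "wz": 25.5}, {"dx": -0.06, "dy": 0.027, "dz": 0.019, "wx": 0, "wy": 0, "wz": 34}, {"dx": -0.06, "dy": 0.027, "dz": 0.019, "wx": 0, "wy": 0, "wz": 42.5}, {"dx": -0.06, "dy": 0.027, "dz": 0.019, "wx": 0, "wy": 0, "wz": 51}, {"dx": -0.06, "dy": 0.027, "dz": 0.019, "wx": 0, "wy": 0, "wz": 59.5}, {"dx": -0.06, "dy": 0.027, "dz": 0.019, "wx": 0, "wy": 0, "wz": 68}, {"dx": -0.06, "dy": 0.027, "dz": 0.019, "wx": 0, "wy": 0, "wz": 76.5}, {"dx": -0.06, "dy": 0.027, "dz": 0.019, "wx": 0, "wy": 0, "wz": 85}, {"dx": -0.0605, "dy": 0.0272, "dz": 0.019, "wx": -0.3, "wy": 0.3, "wz": 90.1}, {"dx": -0.0605, "dy": 0.0272, "dz": 0.019, "wx": -0.3, "wy": 0.3, "wz": 90.1}, {"dx": -0.0605, "dy": 0.0272, "dz": 0.019, "wx": -0.3, "wy": 0.3, "wz": 90.1}]' --gripper 0.5

```text
time_s: 14.95
tcp_pos: [0.5851, 0.0606, 0.2548]
ee_rot: [[-0.995, -0.097, -0.009], [-0.097, 0.995, -0.002], [0.009, -0.001, -1.0]]
wrist_force: [0.5, -0.3, 0.1]
gripper_width: 0.498
```

Run:
```python
from h import *
s=r.sense();print(s['tcp_pos'],s['gripper_width'])
cap("wrist","c4",(180,60,460,240),2.8)
p=c2w(P0,(0,.06,0));print(p)
go([p[0],p[1],.149],down(185.4))
```

```text
[0.58514303 0.06062385 0.25482702] 0.49773227803217696
[0.5869535  0.06093372 0.        ]
delta [-0.0025  0.0002  0.1062] w [-0.07 -0.46  0.14]
```

View pics/c4.png

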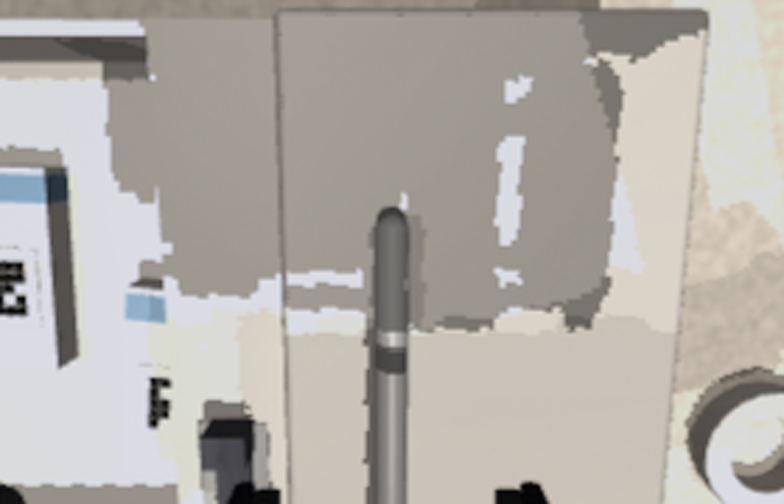

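Call:
drive_tool --deltas '[{"dx": -0.0025, "dy": 0, "dz": 0.05, "wx": 0, "wy": -0.4, "wz": 0}, {"dx": -0.0025, "dy": 0, "dz": 0.08, "wx": 0, "wy": -0.4, "wz": 0}, {"dx": -0.0025, "dy": 0, "dz": 0.1, "wx": 0, "wy": -0.4, "wz": 0}, {"dx": -0.0025, "dy": 0, "dz": 0.106, "wx": 0, "wy": -0.4, "wz": 0}, {"dx": -0.0025, "dy": 0, "dz": 0.106, "wx": 0, "wy": -0.4, "wz": 0}]' --gripper 0.5

```text
time_s: 15.5
tcp_pos: [0.5876, 0.0608, 0.1496]
ee_rot: [[-0.995, -0.096, -0.0], [-0.096, 0.995, -0.002], [0.001, -0.002, -1.0]]
wrist_force: [-0.1, -0.1, 1.7]
gripper_width: 0.503
```

Call:
drive_tool --deltas '[{"dx": 0, "dy": 0, "dz": 0, "wx": 0, "wy": 0, "wz": 0}, {"dx": 0, "dy": 0, "dz": 0, "wx": 0, "wy": 0, "wz": 0}, {"dx": 0, "dy": 0, "dz": 0, "wx": 0, "wy": 0, "wz": 0}, {"dx": 0, "dy": 0, "dz": 0, "wx": 0, "wy": 0, "wz": 0}, {"dx": 0, "dy": 0, "dz": 0, "wx": 0, "wy": 0, "wz": 0}, {"dx": 0, "dy": 0, "dz": 0, "wx": 0, "wy": 0, "wz": 0}, {"dx": 0, "dy": 0, "dz": 0, "wx": 0, "wy": 0, "wz": 0}]' --gripper 0

```text
time_s: 16.2
tcp_pos: [0.5881, 0.0618, 0.1508]
ee_rot: [[-0.995, -0.095, 0.002], [-0.095, 0.995, 0.0], [-0.002, 0.0, -1.0]]
wrist_force: [-2.3, 3.8, 2.3]
gripper_width: 0.104
```

Run:
```python
from h import *
s=r.sense();print(s['tcp_pos'],s['gripper_width'],s['wrist_force'])
pr(arc(.1,.068,0,15,0,4,-1,0,al1=9))
pr(arc(.1,.068,15,95,0,20,-1,9,al1=57))
```

```text
[0.58808576 0.06175727 0.15077253] 0.1040007982318753 [-2.26539987  3.83519788  2.34430037]
[{"dx": 0, "dy": 0.0039, "dz": -0.0064, "wx": 2.25, "wy": 0, "wz": 0}, {"dx": 0, "dy": 0.0083, "dz": -0.0125, "wx": 4.5, "wy": 0, "wz": 0}, {"dx": 0, "dy": 0.013, "dz": -0.0183, "wx": 6.75, "wy": 0, "wz": 0}, {"dx": 0, "dy": 0.0181, "dz": -0.0238, "wx": 9.0, "wy": 0, "wz": 0}]
[{"dx": 0, "dy": 0.0049, "dz": -0.0063, "wx": 2.4, "wy": 0, "wz": 0}, {"dx": 0, "dy": 0.0102, "dz": -0.0122, "wx": 4.8, "wy": 0, "wz": 0}, {"dx": 0, "dy": 0.0159, "dz": -0.0176, "wx": 7.2, "wy": 0, "wz": 0}, {"dx": 0, "dy": 0.022, "dz": -0.0227, "wx": 9.6, "wy": 0, "wz": 0}, {"dx": 0, "dy": 0.0284, "dz": -0.0273, "wx": 12.0, "wy": 0, "wz": 0}, {"dx": 0, "dy": 0.0351, "dz": -0.0314, "wx": 14.4, "wy": 0, "wz": 0}, {"dx": 0, "dy": 0.0421, "dz": -0.035, "wx": 16.8, "wy": 0, "wz": 0}, {"dx": 0, "dy": 0.0493, "dz": -0.0381, "wx": 19.2, "wy": 0, "wz": 0}, {"dx": 0, "dy": 0.0566, "dz": -0.0407, "wx": 21.6, "wy": 0, "wz": 0}, {"dx": 0, "dy": 0.0642, "dz": -0.0427, "wx": 24.0, "wy": 0, "wz": 0}, {"dx": 0, "dy": 0.0718, "dz": -0.0442, "wx": 26.4, "wy": 0, "wz": 0}, {"dx": 0, "dy": 0.0796, "dz": -0.0451, "wx": 28.8, "wy": 0, "wz": 0}, {"dx": 0, "dy": 0.0873, "dz": -0.0455, "wx": 31.2, "wy": 0, "wz": 0}, {"dx": 0, "dy": 0.0951, "dz": -0.0453, "wx": 33.6, "wy": 0, "wz": 0}, {"dx": 0, "dy": 0.1028, "dz": -0.0445, "wx": 36.0, "wy": 0, "wz": 0}, {"dx": 0, "dy": 0.1104, "dz": -0.0432, "wx": 38.4, "wy": 0, "wz": 0}, {"dx": 0, "dy": 0.1179, "dz": -0.0413, "wx": 40.8, "wy": 0, "wz": 0}, {"dx": 0, "dy": 0.1253, "dz": -0.0389, "wx": 43.2, "wy": 0, "wz": 0}, {"dx": 0, "dy": 0.1324, "dz": -0.036, "wx": 45.6, "wy": 0, "wz": 0}, {"dx": 0, "dy": 0.1393, "dz": -0.0326, "wx": 48.0, "wy": 0, "wz": 0}]
```

Call:
drive_tool --deltas '[{"dx": 0, "dy": 0.0039, "dz": -0.0064, "wx": 2.25, "wy": 0, "wz": 0}, {"dx": 0, "dy": 0.0083, "dz": -0.0125, "wx": 4.5, "wy": 0, "wz": 0}, {"dx": 0, "dy": 0.013, "dz": -0.0183, "wx": 6.75, "wy": 0, "wz": 0}, {"dx": 0, "dy": 0.0181, "dz": -0.0238, "wx": 9.0, "wy": 0, "wz": 0}]'

```text
time_s: 16.6
tcp_pos: [0.5864, 0.0779, 0.1728]
ee_rot: [[-0.995, -0.094, 0.015], [-0.095, 0.983, -0.16], [-0.0, -0.161, -0.987]]
wrist_force: [4.9, -3.4, -7.4]
gripper_width: 0.102
```

Call:
drive_tool --deltas '[{"dx": 0, "dy": 0.0049, "dz": -0.0063, "wx": 2.4, "wy": 0, "wz": 0}, {"dx": 0, "dy": 0.0102, "dz": -0.0122, "wx": 4.8, "wy": 0, "wz": 0}, {"dx": 0, "dy": 0.0159, "dz": -0.0176, "wx": 7.2, "wy": 0, "wz": 0}, {"dx": 0, "dy": 0.022, "dz": -0.0227, "wx": 9.6, "wy": 0, "wz": 0}, {"dx": 0, "dy": 0.0284, "dz": -0.0273, "wx": 12.0, "wy": 0, "wz": 0}, {"dx": 0, "dy": 0.0351, "dz": -0.0314, "wx": 14.4, "wy": 0, "wz": 0}, {"dx": 0, "dy": 0.0421, "dz": -0.035, "wx": 16.8, "wy": 0, "wz": 0}, {"dx": 0, "dy": 0.0493, "dz": -0.0381, "wx": 19.2, "wy": 0, "wz": 0}, {"dx": 0, "dy": 0.0566, "dz": -0.0407, "wx": 21.6, "wy": 0, "wz": 0}, {"dx": 0, "dy": 0.0642, "dz": -0.0427, "wx": 24.0, "wy": 0, "wz": 0}]'

```text
time_s: 17.6
tcp_pos: [0.58, 0.1465, 0.2075]
ee_rot: [[-0.996, -0.078, 0.053], [-0.094, 0.831, -0.549], [-0.001, -0.551, -0.834]]
wrist_force: [2.6, -6.3, 1.5]
gripper_width: 0.102
```

Run:
```python
from h import *
s=r.sense();print(s['time_s'],s['tcp_pos'],s['wrist_force'],s['joints'])
cap("scene","d1",(210,60,450,290),2.6)
pr(arc(.1,.068,55,96,0,10,-1,33,al1=57))
```

```text
17.6 [0.57999522 0.14647776 0.20753755] [ 2.57862399 -6.31287495  1.54313061] [  41.86223835   26.58326232  -11.52826866   27.34358472  -75.08043187
 -139.1541516 ]
[{"dx": 0, "dy": 0.0066, "dz": -0.0046, "wx": 2.4, "wy": 0, "wz": 0}, {"dx": 0, "dy": 0.0135, "dz": -0.0086, "wx": 4.8, "wy": 0, "wz": 0}, {"dx": 0, "dy": 0.0206, "dz": -0.0122, "wx": 7.2, "wy": 0, "wz": 0}, {"dx": 0, "dy": 0.028, "dz": -0.0152, "wx": 9.6, "wy": 0, "wz": 0}, {"dx": 0, "dy": 0.0356, "dz": -0.0176, "wx": 12.0, "wy": 0, "wz": 0}, {"dx": 0, "dy": 0.0433, "dz": -0.0195, "wx": 14.4, "wy": 0, "wz": 0}, {"dx": 0, "dy": 0.0511, "dz": -0.0207, "wx": 16.8, "wy": 0, "wz": 0}, {"dx": 0, "dy": 0.059, "dz": -0.0214, "wx": 19.2, "wy": 0, "wz": 0}, {"dx": 0, "dy": 0.0669, "dz": -0.0216, "wx": 21.6, "wy": 0, "wz": 0}, {"dx": 0, "dy": 0.0748, "dz": -0.0211, "wx": 24.0, "wy": 0, "wz": 0}]
```

View pics/d1.png

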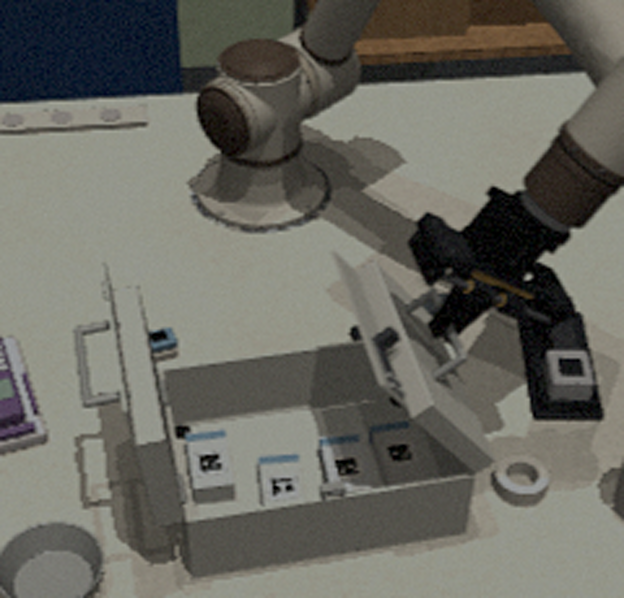

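Run:
```python
from h import *
pr(arc(.1,.068,55,95,0,10,-1,33,al1=50))
```

```text
[{"dx": 0, "dy": 0.0066, "dz": -0.0045, "wx": 1.7, "wy": 0, "wz": 0}, {"dx": 0, "dy": 0.0135, "dz": -0.0084, "wx": 3.4, "wy": 0, "wz": 0}, {"dx": 0, "dy": 0.0207, "dz": -0.0119, "wx": 5.1, "wy": 0, "wz": 0}, {"dx": 0, "dy": 0.0281, "dz": -0.0148, "wx": 6.8, "wy": 0, "wz": 0}, {"dx": 0, "dy": 0.0357, "dz": -0.0171, "wx": 8.5, "wy": 0, "wz": 0}, {"dx": 0, "dy": 0.0434, "dz": -0.019, "wx": 10.2, "wy": 0, "wz": 0}, {"dx": 0, "dy": 0.0512, "dz": -0.0202, "wx": 11.9, "wy": 0, "wz": 0}, {"dx": 0, "dy": 0.0591, "dz": -0.0209, "wx": 13.6, "wy": 0, "wz": 0}, {"dx": 0, "dy": 0.067, "dz": -0.021, "wx": 15.3, "wy": 0, "wz": 0}, {"dx": 0, "dy": 0.0749, "dz": -0.0205, "wx": 17.0, "wy": 0, "wz": 0}]
```

Call:
drive_tool --deltas '[{"dx": 0, "dy": 0.0066, "dz": -0.0045, "wx": 1.7, "wy": 0, "wz": 0}, {"dx": 0, "dy": 0.0135, "dz": -0.0084, "wx": 3.4, "wy": 0, "wz": 0}, {"dx": 0, "dy": 0.0207, "dz": -0.0119, "wx": 5.1, "wy": 0, "wz": 0}, {"dx": 0, "dy": 0.0281, "dz": -0.0148, "wx": 6.8, "wy": 0, "wz": 0}, {"dx": 0, "dy": 0.0357, "dz": -0.0171, "wx": 8.5, "wy": 0, "wz": 0}, {"dx": 0, "dy": 0.0434, "dz": -0.019, "wx": 10.2, "wy": 0, "wz": 0}, {"dx": 0, "dy": 0.0512, "dz": -0.0202, "wx": 11.9, "wy": 0, "wz": 0}, {"dx": 0, "dy": 0.0591, "dz": -0.0209, "wx": 13.6, "wy": 0, "wz": 0}, {"dx": 0, "dy": 0.067, "dz": -0.021, "wx": 15.3, "wy": 0, "wz": 0}, {"dx": 0, "dy": 0.0749, "dz": -0.0205, "wx": 17.0, "wy": 0, "wz": 0}, {"dx": 0, "dy": 0.0749, "dz": -0.0205, "wx": 17.0, "wy": 0, "wz": 0}, {"dx": 0, "dy": 0.0749, "dz": -0.0205, "wx": 17.0, "wy": 0, "wz": 0}]'

```text
time_s: 18.85
tcp_pos: [0.5731, 0.2238, 0.1853]
ee_rot: [[-0.995, -0.059, 0.078], [-0.098, 0.637, -0.764], [-0.004, -0.768, -0.64]]
wrist_force: [-4.4, 6.8, 7.9]
gripper_width: 0.102
```

Run:
```python
from h import *
s=r.sense();print(s['time_s'],s['tcp_pos'],s['wrist_force'],s['joints'],s['ee_rot'].round(3).tolist())
np.save("grabL.npy",Tt(s))
T=Tt(s);G=T[:3,3]-.0187*T[:3,2]
h=c2w(P0,(0,.16,.1));d=G-h;yc=-np.array([-np.sin(P0[2]),np.cos(P0[2]),0]);print(np.degrees(np.arctan2(d[2],d@yc))-np.degrees(np.arctan2(.068,.1)),np.hypot(d[2],d@yc))
cap("scene","d2",(210,60,450,290),2.6)
```

```text
18.85 [0.57306121 0.22376723 0.18534395] [-4.43017618  6.75694931  7.93031696] [  50.61628573   36.87660652   -7.2460327    33.09568445  -86.74531734
 -149.64383957] [[-0.995, -0.059, 0.078], [-0.098, 0.637, -0.764], [-0.004, -0.768, -0.64]]
94.4220772202952 0.1245804261950566
```

View pics/d2.png

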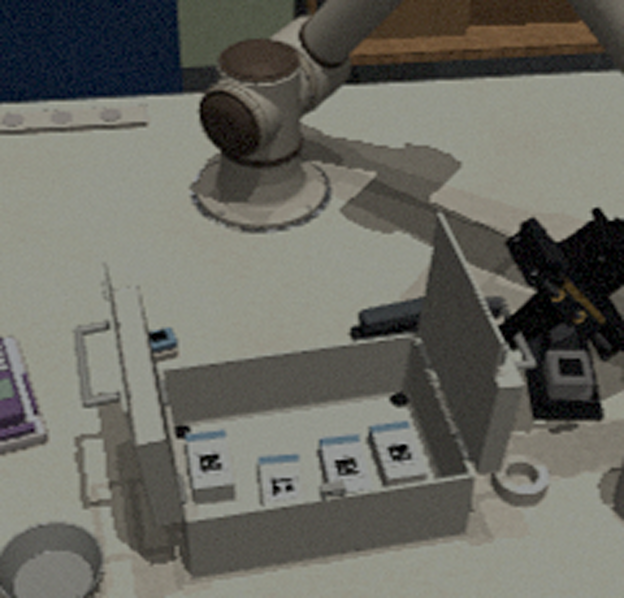

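Call:
drive_tool --deltas '[{"dx": 0, "dy": 0, "dz": 0, "wx": 0, "wy": 0, "wz": 0}, {"dx": 0, "dy": 0, "dz": 0, "wx": 0, "wy": 0, "wz": 0}, {"dx": 0, "dy": 0, "dz": 0, "wx": 0, "wy": 0, "wz": 0}, {"dx": 0, "dy": 0, "dz": 0, "wx": 0, "wy": 0, "wz": 0}, {"dx": 0, "dy": 0, "dz": -0.02, "wx": 0, "wy": 0, "wz": 0}, {"dx": 0, "dy": 0, "dz": -0.05, "wx": 0, "wy": 0, "wz": 0}, {"dx": 0, "dy": 0, "dz": -0.1, "wx": 0, "wy": 0, "wz": 0}, {"dx": 0, "dy": 0, "dz": -0.1, "wx": 0, "wy": 0, "wz": 0}]' --gripper 0.27

```text
time_s: 19.7
tcp_pos: [0.5665, 0.3034, 0.2504]
ee_rot: [[-0.995, -0.057, 0.082], [-0.1, 0.644, -0.759], [-0.009, -0.763, -0.646]]
wrist_force: [-0.3, 0.1, 0.5]
gripper_width: 0.273
```

Run:
```python
from h import *
s=r.sense();print(s['tcp_pos'],s['wrist_force'],s['gripper_width'],s['joints'])
go([.50,.34,.30],down(172))
```

```text
[0.56654754 0.30342571 0.25039108] [-0.29913952  0.08968147  0.48099084] 0.27313488231660554 [  55.13312429   38.17833569    5.98640976   30.42005827  -98.21314344
 -146.55210938]
delta [ 0.0621 -0.0105 -0.0653] w [-49.43   6.46  12.61]
```

Call:
drive_tool --deltas '[{"dx": 0.06, "dy": -0.02, "dz": -0.06, "wx": -7, "wy": 0.9, "wz": 1.8}, {"dx": 0.062, "dy": -0.01, "dz": -0.065, "wx": -14, "wy": 1.8, "wz": 3.6}, {"dx": 0.062, "dy": -0.01, "dz": -0.065, "wx": -21, "wy": 2.7, "wz": 5.4}, {"dx": 0.062, "dy": -0.01, "dz": -0.065, "wx": -28, "wy": 3.6, "wz": 7.2}, {"dx": 0.062, "dy": -0.01, "dz": -0.065, "wx": -35, "wy": 4.5, "wz": 9}, {"dx": 0.062, "dy": -0.01, "dz": -0.065, "wx": -42, "wy": 5.5, "wz": 10.8}, {"dx": 0.062, "dy": -0.01, "dz": -0.065, "wx": -49.4, "wy": 6.5, "wz": 12.6}, {"dx": 0.062, "dy": -0.01, "dz": -0.065, "wx": -49.4, "wy": 6.5, "wz": 12.6}, {"dx": 0.062, "dy": -0.01, "dz": -0.065, "wx": -49.4, "wy": 6.5, "wz": 12.6}]' --gripper 0.8

```text
time_s: 20.6
tcp_pos: [0.4994, 0.3349, 0.2963]
ee_rot: [[-0.989, 0.145, -0.008], [0.145, 0.989, -0.008], [0.007, -0.009, -1.0]]
wrist_force: [0.6, -0.9, -0.1]
gripper_width: 0.795
```

Run:
```python
from h import *
s=r.sense();print(s['tcp_pos'],s['ee_rot'].round(3).tolist(),s['joints'])
cap("wrist","e1",(120,0,500,260),2.1);cap("scene","e1s",(360,120,480,240),5)
```

```text
[0.4993836  0.33486612 0.29631922] [[-0.989, 0.145, -0.008], [0.145, 0.989, -0.008], [0.007, -0.009, -1.0]] [ 4.92243153e+01  1.77605992e+01  4.65501975e+00 -6.34504282e-02
 -7.75224513e+01 -1.47553767e+02]
```

View pics/e1.png

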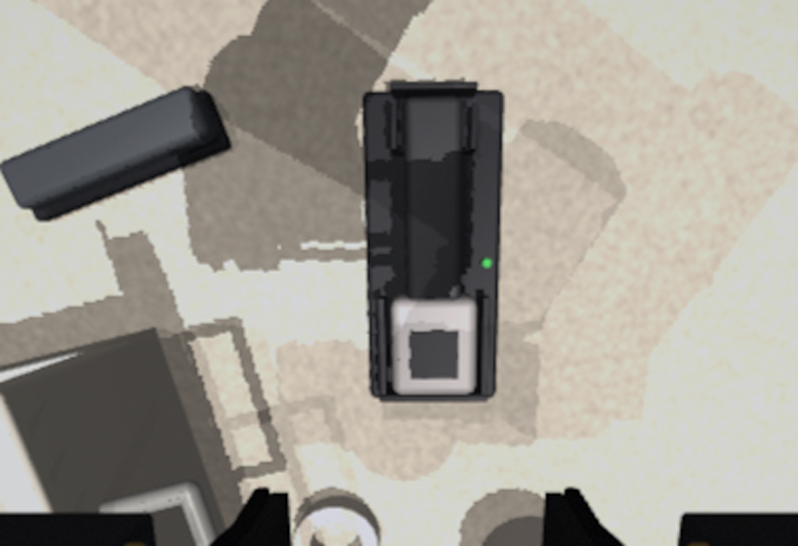

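View pics/e1s.png

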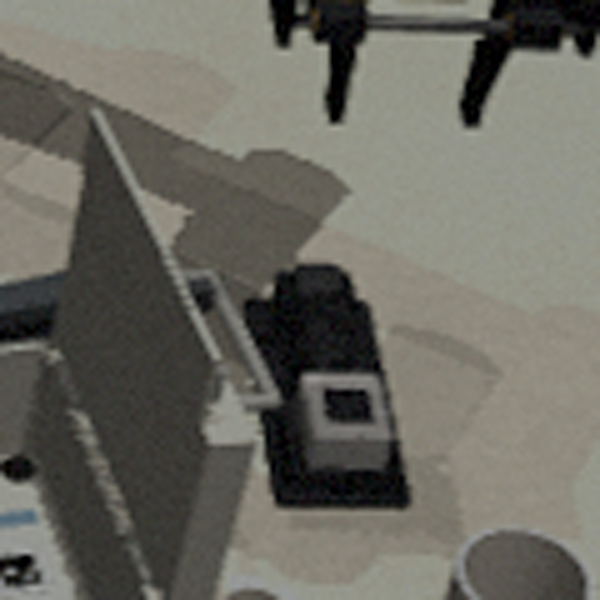

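Run:
```python
from h import *
W=cam("wrist",np.load("pics/e1.npy"));S=cam("scene")
g=lambda u,v:np.array((u/2.1+120,v/2.1));h=lambda u,v:np.array((u/5+360,v/5+120))
print('sq',tri([(W,g(434,354)),(S,h(347,405))]))
for n,uv,z in[('hc1',(395,300),.057),('hc2',(473,300),.057),('hc3',(475,393),.057),('hc4',(392,393),.057),('sq',(434,354),.057),('hl',(408,200),.045),('hr',(466,200),.045),('hl2',(407,280),.045),('hr2',(465,280),.045),('bRL',(364,95),.012),('bRR',(503,95),.012),('bFL',(373,400),.012),('bFR',(495,398),.012)]:
    print(n,onz(W,g(*uv),z))
```

```text
sq (array([0.4960264 , 0.3449657 , 0.05509739]), [np.float64(1.220637173195856), np.float64(0.5067230597603001)])
hc1 [0.45853417 0.32442792 0.057     ]
hc2 [0.46542888 0.37169354 0.057     ]
hc3 [0.52370109 0.36586449 0.057     ]
hc4 [0.51613752 0.31351502 0.057     ]
sq [0.49508743 0.34347644 0.057     ]
hl [0.40162842 0.34077688 0.045     ]
hr [0.40674235 0.37550654 0.045     ]
hl2 [0.44846017 0.33311158 0.045     ]
hr2 [0.45370609 0.36900411 0.045     ]
bRL [0.33409495 0.32228283 0.012     ]
bRR [0.34690615 0.40850552 0.012     ]
bFL [0.52967799 0.2956583  0.012     ]
bFR [0.54061607 0.38166159 0.012     ]
```

Run:
```python
from h import *
s=r.sense();print(s['tcp_pos'],s['ee_rot'].round(4).tolist())
go([.4345,.353,.12],down(172))
```

```text
[0.4990613  0.33607619 0.29512725] [[-0.9896, 0.1433, -0.0093], [0.1434, 0.9896, -0.0089], [0.0079, -0.0102, -0.9999]]
delta [0.0649 0.0093 0.1756] w [-0.58 -0.46 -0.24]
```

Call:
drive_tool --deltas '[{"dx": 0.065, "dy": 0.0093, "dz": 0.05, "wx": -0.6, "wy": -0.45, "wz": -0.2}, {"dx": 0.065, "dy": 0.0093, "dz": 0.1, "wx": -0.6, "wy": -0.45, "wz": -0.2}, {"dx": 0.065, "dy": 0.0093, "dz": 0.15, "wx": -0.6, "wy": -0.45, "wz": -0.2}, {"dx": 0.065, "dy": 0.0093, "dz": 0.1756, "wx": -0.6, "wy": -0.45, "wz": -0.2}, {"dx": 0.065, "dy": 0.0093, "dz": 0.1756, "wx": -0.6, "wy": -0.45, "wz": -0.2}, {"dx": 0.065, "dy": 0.0093, "dz": 0.1756, "wx": -0.6, "wy": -0.45, "wz": -0.2}, {"dx": 0.065, "dy": 0.0093, "dz": 0.1756, "wx": -0.6, "wy": -0.45, "wz": -0.2}]' --gripper 0.8

```text
time_s: 21.4
tcp_pos: [0.4364, 0.3554, 0.1234]
ee_rot: [[-0.99, 0.139, 0.005], [0.139, 0.99, 0.006], [-0.004, 0.006, -1.0]]
wrist_force: [-0.2, -0.6, 0.6]
gripper_width: 0.802
```

Run:
```python
from h import *
s=r.sense();print(s['tcp_pos'],s['ee_rot'].round(4).tolist())
go([.4345,.353,.0235],down(172))
cap("wrist","e2",None,1.25)
```

```text
[0.4363828  0.35538877 0.12340776] [[-0.9903, 0.1392, 0.0046], [0.1392, 0.9902, 0.0057], [-0.0038, 0.0063, -1.0]]
delta [ 0.0019 -0.0033  0.0999] w [ 0.36  0.21 -0.  ]
```

View pics/e2.png

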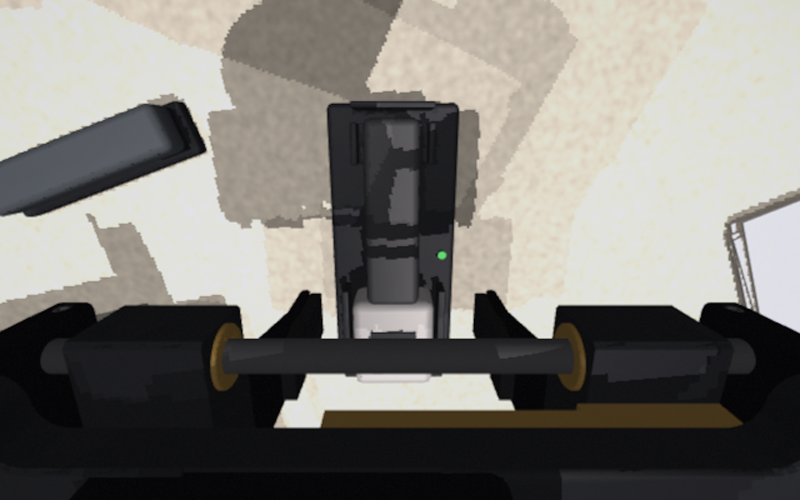

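Call:
drive_tool --deltas '[{"dx": 0.002, "dy": -0.0033, "dz": 0.03, "wx": 0.36, "wy": 0.2, "wz": 0}, {"dx": 0.002, "dy": -0.0033, "dz": 0.06, "wx": 0.36, "wy": 0.2, "wz": 0}, {"dx": 0.002, "dy": -0.0033, "dz": 0.085, "wx": 0.36, "wy": 0.2, "wz": 0}, {"dx": 0.002, "dy": -0.0033, "dz": 0.095, "wx": 0.36, "wy": 0.2, "wz": 0}, {"dx": 0.002, "dy": -0.0033, "dz": 0.097, "wx": 0.36, "wy": 0.2, "wz": 0}, {"dx": 0.002, "dy": -0.0033, "dz": 0.097, "wx": 0.36, "wy": 0.2, "wz": 0}]' --gripper 0.8

```text
time_s: 22.05
tcp_pos: [0.4334, 0.3517, 0.0254]
ee_rot: [[-0.99, 0.14, -0.001], [0.14, 0.99, -0.001], [0.001, -0.001, -1.0]]
wrist_force: [-0.1, -0.4, 0.1]
gripper_width: 0.801
```

Run:
```python
from h import *
s=r.sense();print(s['tcp_pos'],s['ee_rot'].round(4).tolist(),s['wrist_force'])
go([.4345,.353,.0235],down(172))
cap("scene","e3",(360,120,480,240),5)
cap("side","e3d",(180,130,300,250),5)
```

```text
[0.43338241 0.35170689 0.02538335] [[-0.9901, 0.1401, -0.0014], [0.1401, 0.9901, -0.001], [0.0012, -0.0012, -1.0]] [-0.14483821 -0.3907661   0.08817823]
delta [-0.0009  0.0014  0.0019] w [-0.07 -0.07 -0.06]
```

View pics/e3.png

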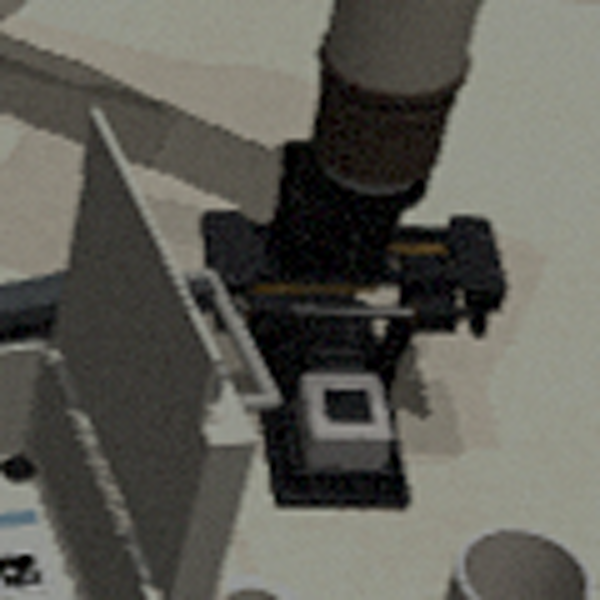

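Call:
drive_tool --deltas '[{"dx": -0.001, "dy": 0.001, "dz": 0.002, "wx": 0, "wy": 0, "wz": 0}, {"dx": -0.001, "dy": 0.001, "dz": 0.002, "wx": 0, "wy": 0, "wz": 0}, {"dx": -0.001, "dy": 0.001, "dz": 0.002, "wx": 0, "wy": 0, "wz": 0}]' --gripper 0.8

```text
time_s: 22.45
tcp_pos: [0.4337, 0.3517, 0.0222]
ee_rot: [[-0.99, 0.14, -0.003], [0.14, 0.99, -0.003], [0.003, -0.003, -1.0]]
wrist_force: [0.2, -0.1, 0.4]
gripper_width: 0.804
```

Call:
drive_tool --deltas '[{"dx": 0, "dy": 0, "dz": 0, "wx": 0, "wy": 0, "wz": 0}, {"dx": 0, "dy": 0, "dz": 0, "wx": 0, "wy": 0, "wz": 0}, {"dx": 0, "dy": 0, "dz": 0, "wx": 0, "wy": 0, "wz": 0}, {"dx": 0, "dy": 0, "dz": 0, "wx": 0, "wy": 0, "wz": 0}, {"dx": 0, "dy": 0, "dz": 0, "wx": 0, "wy": 0, "wz": 0}, {"dx": 0, "dy": 0, "dz": 0, "wx": 0, "wy": 0, "wz": 0}, {"dx": 0, "dy": 0, "dz": 0, "wx": 0, "wy": 0, "wz": 0}, {"dx": 0, "dy": 0, "dz": 0, "wx": 0, "wy": 0, "wz": 0}]' --gripper 0.2

```text
time_s: 23.25
tcp_pos: [0.4337, 0.3517, 0.0219]
ee_rot: [[-0.99, 0.14, -0.003], [0.14, 0.99, -0.003], [0.003, -0.003, -1.0]]
wrist_force: [1.0, 0.2, -0.2]
gripper_width: 0.39
```

Run:
```python
from h import *
s=r.sense();print(s['tcp_pos'],s['ee_rot'].round(4).tolist(),s['wrist_force'],s['gripper_width'])
np.save("home.npy",Tt(s))
```

```text
[0.43365914 0.35168616 0.02192816] [[-0.9901, 0.1404, -0.0031], [0.1404, 0.9901, -0.0028], [0.0026, -0.0032, -1.0]] [ 1.00622479  0.19967019 -0.16703725] 0.39018328798868496
```

Call:
drive_tool --deltas '[{"dx": 0, "dy": 0, "dz": 0, "wx": 0, "wy": 0, "wz": 0}, {"dx": 0, "dy": 0, "dz": 0, "wx": 0, "wy": 0, "wz": 0}, {"dx": 0, "dy": 0, "dz": -0.01, "wx": 0, "wy": 0, "wz": 0}, {"dx": 0, "dy": 0, "dz": -0.02, "wx": 0, "wy": 0, "wz": 0}, {"dx": 0, "dy": 0, "dz": -0.03, "wx": 0, "wy": 0, "wz": 0}, {"dx": 0, "dy": 0, "dz": -0.045, "wx": 0, "wy": 0, "wz": 0}, {"dx": 0, "dy": 0, "dz": -0.06, "wx": 0, "wy": 0, "wz": 0}, {"dx": 0, "dy": 0, "dz": -0.08, "wx": 0, "wy": 0, "wz": 0}, {"dx": 0, "dy": 0, "dz": -0.11, "wx": 0, "wy": 0, "wz": 0}, {"dx": 0, "dy": 0, "dz": -0.15, "wx": 0, "wy": 0, "wz": 0}, {"dx": 0, "dy": 0, "dz": -0.19, "wx": 0, "wy": 0, "wz": 0}, {"dx": 0, "dy": 0, "dz": -0.23, "wx": 0, "wy": 0, "wz": 0}, {"dx": 0, "dy": 0, "dz": -0.27, "wx": 0, "wy": 0, "wz": 0}, {"dx": 0, "dy": 0, "dz": -0.29, "wx": 0, "wy": 0, "wz": 0}, {"dx": 0, "dy": 0, "dz": -0.3, "wx": 0, "wy": 0, "wz": 0}, {"dx": 0, "dy": 0, "dz": -0.3, "wx": 0, "wy": 0, "wz": 0}]' --gripper 0

```text
time_s: 24.85
tcp_pos: [0.4345, 0.3525, 0.3234]
ee_rot: [[-0.99, 0.14, -0.002], [0.14, 0.99, -0.001], [0.002, -0.001, -1.0]]
wrist_force: [0.6, -0.2, -2.4]
gripper_width: 0.386
```

Run:
```python
from h import *
s=r.sense();print(s['time_s'],s['tcp_pos'],s['ee_rot'].round(4).tolist(),s['wrist_force'],s['gripper_width'],s['joints'])
cap("scene","f1",None,1.25)
cap("wrist","f1w",None,1)
```

```text
24.85 [0.43450974 0.3524872  0.32336862] [[-0.9901, 0.1405, -0.0019], [0.1405, 0.9901, -0.0007], [0.0018, -0.001, -1.0]] [ 0.60106378 -0.1824903  -2.42782887] 0.3863402430769598 [ 5.56078314e+01  1.25853358e+01  1.38724146e+00 -6.67537624e-02
 -7.88986904e+01 -1.53670030e+02]
```

View pics/f1.png

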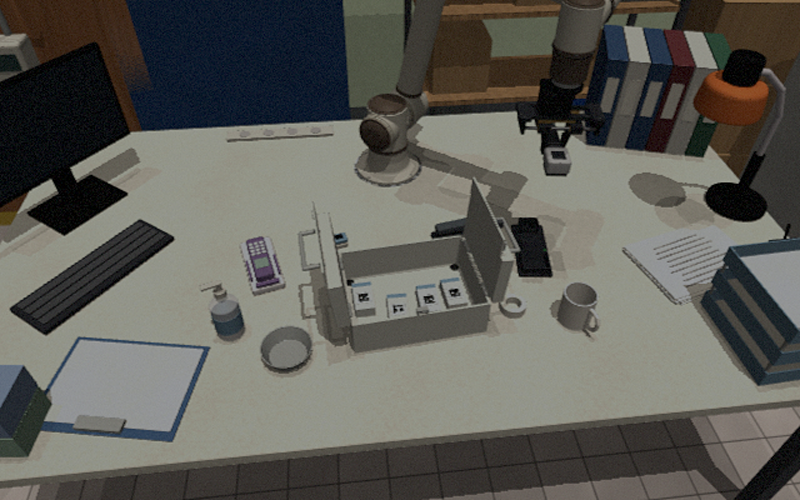

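View pics/f1w.png

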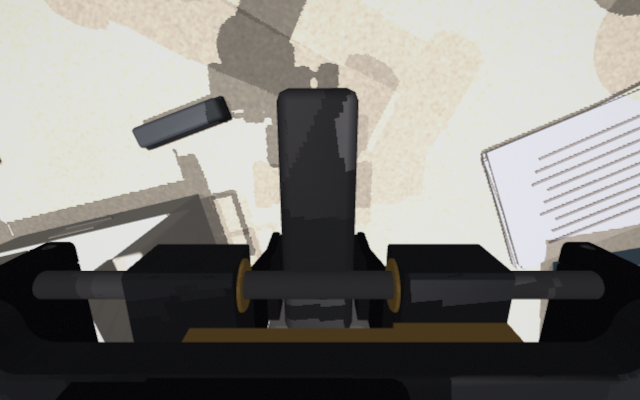

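Run:
```python
from h import *
m=CM['wrist'];K=m['intrinsics'];T=m['T_tool_cam']
for uv in[(317,89),(317,93),(317,108)]:
    d=T[:3,:3]@np.linalg.inv(K)@[*uv,1];o=T[:3,3]
    for z in(-.0341,-.0341+.028): print(uv,z,(o+d*(z-o[2])/d[2]).round(4))
im=cv2.imread("pics/f1_full.png");cv2.imwrite("pics/f1c.png",cv2.resize(im[70:160,400:500],None,fx=6,fy=6,interpolation=cv2.INTER_CUBIC))
cap("side","f1d",None,1.25)
```

```text
(317, 89) -0.0341 [ 0.0859 -0.0016 -0.0341]
(317, 89) -0.006099999999999998 [ 0.0876 -0.0017 -0.0061]
(317, 93) -0.0341 [ 0.0844 -0.0016 -0.0341]
(317, 93) -0.006099999999999998 [ 0.0858 -0.0017 -0.0061]
(317, 108) -0.0341 [ 0.0788 -0.0016 -0.0341]
(317, 108) -0.006099999999999998 [ 0.0789 -0.0018 -0.0061]
```

View pics/f1c.png

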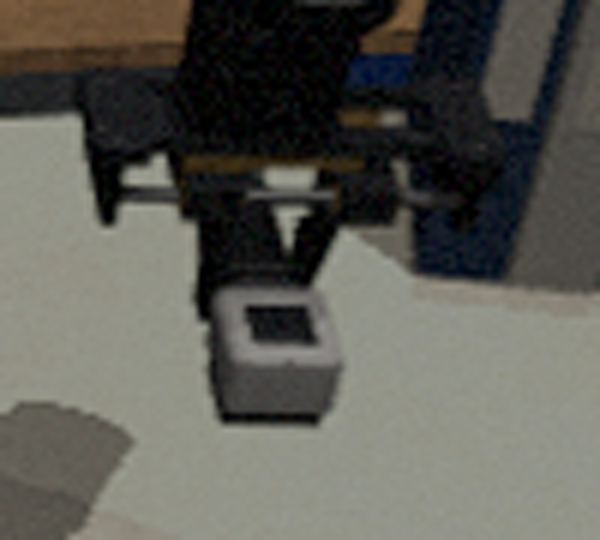

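View pics/f1d.png

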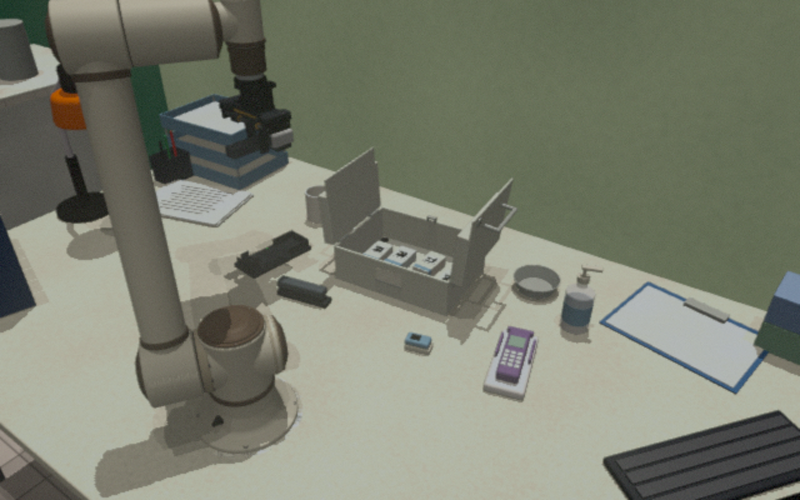

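Run:
```python
from h import *
T=np.load("pics/f1.npy");S=cam("scene")
for off in(-.055,-.058,-.061):
    print(off,[((proj(S,(T@[off+a,b,-.0351,1])[:3])-[400,70])*6).round(0).tolist() for a,b in((.031,-.027),(.031,.027),(-.031,.027),(-.031,-.027))])
```

```text
-0.055 [[205.0, 274.0], [318.0, 277.0], [341.0, 352.0], [224.0, 350.0]]
-0.058 [[206.0, 278.0], [319.0, 280.0], [342.0, 356.0], [225.0, 353.0]]
-0.061 [[207.0, 281.0], [320.0, 284.0], [343.0, 360.0], [226.0, 357.0]]
```

Run:
```python
import cv2
im=cv2.imread("pics/f1_full.png");cv2.imwrite("pics/f1e.png",cv2.resize(im[200:270,270:390],None,fx=6.6,fy=6.6,interpolation=cv2.INTER_CUBIC))
im=cv2.imread("pics/f1d_full.png");cv2.imwrite("pics/f1f.png",cv2.resize(im[160:240,260:380],None,fx=6.6,fy=6.6,interpolation=cv2.INTER_CUBIC))
```

```text
(no output)
```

View pics/f1e.png

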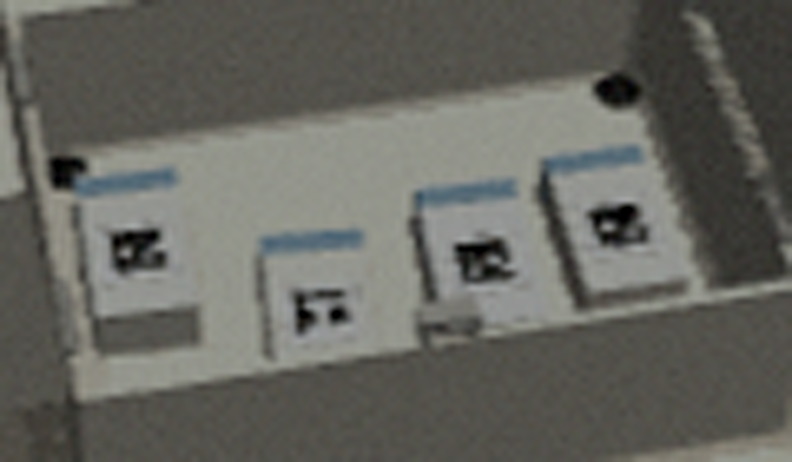

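View pics/f1f.png

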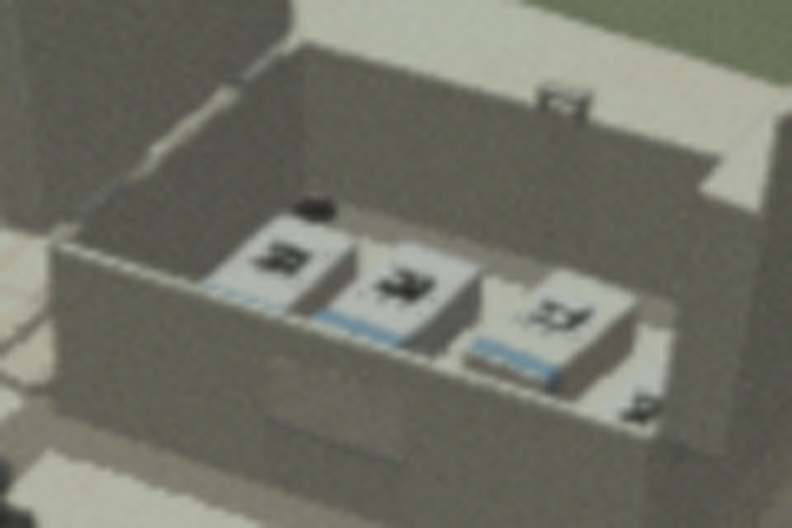

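Run:
```python
from h import *
S=cam("scene");D=cam("side")
a={4:(138,250),3:(322,312),2:(487,260),1:(618,226)};b={1:(279,259),2:(403,286),3:(557,316),4:(642,406)}
c,s=np.cos(P0[2]),np.sin(P0[2])
def w2c(p): d=np.array(p[:2])-P0[:2];return np.array([c*d[0]+s*d[1],-s*d[0]+c*d[1]])
for i in a:
    ua=np.array(a[i])/6.6+[270,200];ub=np.array(b[i])/6.6+[260,160]
    x=onz(S,ua,.033);y=onz(D,ub,.033);t=tri([(S,ua),(D,ub)])
    print(i,x.round(4),y.round(4),t[0].round(4),w2c(x).round(4))
W=cam("wrist",np.load("pics/c2w.npy"))
for n,uv in((4,(504,71)),(3,(411,201))): print(n,onz(W,np.array(uv)/1.25,.033))
W=cam("wrist",np.load("pics/c1.npy"))
for n,uv in((4,(458,103)),(3,(407,178))): print(n,onz(W,np.array(uv)/1.25,.033))
```

```text
4 [ 0.5883 -0.1127  0.033 ] [ 0.5837 -0.1123  0.033 ] [ 0.5861 -0.1119  0.031 ] [-0.015 -0.113]
3 [ 0.6351 -0.0317  0.033 ] [ 0.6261 -0.0377  0.033 ] [ 0.6321 -0.0326  0.0285] [ 0.0392 -0.0367]
2 [0.612  0.0479 0.033 ] [0.6046 0.0409 0.033 ] [0.6099 0.0466 0.0291] [0.0237 0.0447]
1 [0.5976 0.1122 0.033 ] [0.5891 0.1073 0.033 ] [0.5945 0.1123 0.0288] [0.0155 0.11  ]
4 [ 0.58709375 -0.11558329  0.033     ]
3 [ 0.63279571 -0.03492973  0.033     ]
4 [ 0.58696403 -0.11565892  0.033     ]
3 [ 0.63280477 -0.03419702  0.033     ]
```

Run:
```python
from h import *
go([.60,.26,.40],down(275.4))
```

```text
delta [-0.177  -0.0681 -0.0805] w [   0.     -0.54 -103.48]
```

Call:
drive_tool --deltas '[{"dx": 0, "dy": 0, "dz": -0.04, "wx": 0, "wy": 0, "wz": -4}, {"dx": 0, "dy": 0, "dz": -0.08, "wx": 0, "wy": 0, "wz": -10}, {"dx": -0.02, "dy": -0.01, "dz": -0.08, "wx": 0, "wy": 0, "wz": -18}, {"dx": -0.04, "dy": -0.02, "dz": -0.08, "wx": 0, "wy": 0, "wz": -26}, {"dx": -0.07, "dy": -0.03, "dz": -0.08, "wx": 0, "wy": 0, "wz": -34}, {"dx": -0.1, "dy": -0.04, "dz": -0.08, "wx": 0, "wy": 0, "wz": -42}, {"dx": -0.13, "dy": -0.05, "dz": -0.08, "wx": 0, "wy": 0, "wz": -50}, {"dx": -0.16, "dy": -0.06, "dz": -0.08, "wx": 0, "wy": 0, "wz": -58}, {"dx": -0.177, "dy": -0.068, "dz": -0.08, "wx": 0, "wy": 0, "wz": -66}, {"dx": -0.177, "dy": -0.068, "dz": -0.08, "wx": 0, "wy": 0, "wz": -74}, {"dx": -0.177, "dy": -0.068, "dz": -0.08, "wx": 0, "wy": 0, "wz": -82}, {"dx": -0.177, "dy": -0.068, "dz": -0.08, "wx": 0, "wy": 0, "wz": -90}, {"dx": -0.177, "dy": -0.068, "dz": -0.08, "wx": 0, "wy": 0, "wz": -98}, {"dx": -0.177, "dy": -0.068, "dz": -0.08, "wx": 0, "wy": 0, "wz": -103.5}, {"dx": -0.177, "dy": -0.068, "dz": -0.08, "wx": 0, "wy": 0, "wz": -103.5}, {"dx": -0.177, "dy": -0.068, "dz": -0.08, "wx": 0, "wy": 0, "wz": -103.5}]'

```text
time_s: 26.6
tcp_pos: [0.6004, 0.2605, 0.4001]
ee_rot: [[0.093, -0.996, -0.006], [-0.996, -0.093, -0.005], [0.004, 0.006, -1.0]]
wrist_force: [0.4, 1.0, -1.4]
gripper_width: 0.389
```

Run:
```python
from h import *
s=r.sense();print(s['time_s'],s['tcp_pos'],s['ee_rot'].round(4).tolist(),s['joints'])
cap("wrist","g1",None,1.25)
```

```text
26.6 [0.60041445 0.26054831 0.40008985] [[0.0925, -0.9957, -0.0056], [-0.9957, -0.0925, -0.0046], [0.0041, 0.006, -1.0]] [ 3.75962147e+01  2.24579262e+01  2.56993416e+01  1.27978736e-02
 -9.36588475e+01 -3.22866587e+01]
```

View pics/g1.png

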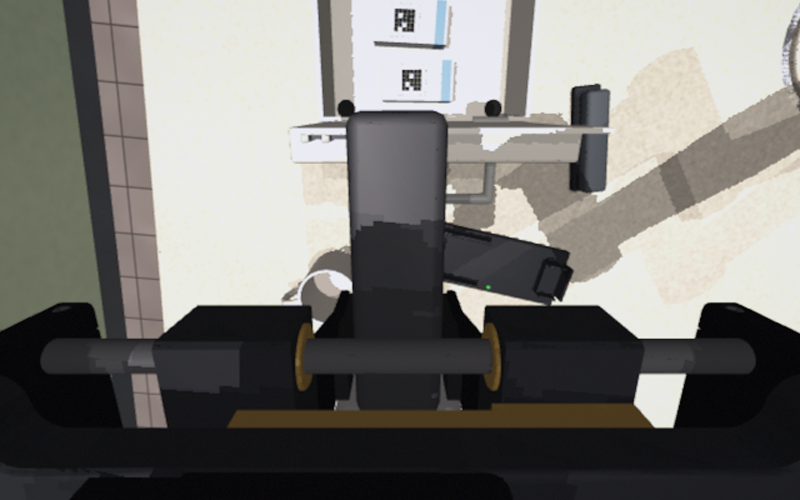

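```bash
cat >> h.py <<'E'
def scan(lab,ang,OFF=.059,h=.080):
    R=down(ang);p=np.array([lab[0],lab[1],.033+h])-R@np.array([-OFF,0,.0099]);return p,R
E
python3 - <<'E'
from h import *
W=cam("wrist",np.load("pics/g1.npy"))
for n,uv in((1,(412,80)),(2,(404,20))):
    l=onz(W,np.array(uv)/1.25,.033);p,R=scan(l,275.4);print(n,l,p);go([p[0],p[1],.30],R);go(p,R)
E
```

```text
1 [0.59258718 0.10944413 0.033     ] [0.59813957 0.05070597 0.1229    ]
delta [0.2083 0.0212 0.1014] w [ 0.31 -0.22 -0.07]
delta [0.2077 0.0203 0.2785] w [ 0.31 -0.22 -0.07]
2 [0.60924238 0.0431746  0.033     ] [ 0.61479477 -0.01556355  0.1229    ]
delta [0.2759 0.0108 0.1016] w [ 0.31 -0.22 -0.07]
delta [0.2752 0.0099 0.2787] w [ 0.31 -0.22 -0.07]
```

Call:
drive_tool --deltas '[{"dx": 0.04, "dy": 0.005, "dz": 0, "wx": 0.3, "wy": -0.2, "wz": 0}, {"dx": 0.08, "dy": 0.01, "dz": 0, "wx": 0.3, "wy": -0.2, "wz": 0}, {"dx": 0.12, "dy": 0.015, "dz": 0, "wx": 0.3, "wy": -0.2, "wz": 0}, {"dx": 0.16, "dy": 0.02, "dz": 0, "wx": 0.3, "wy": -0.2, "wz": 0}, {"dx": 0.19, "dy": 0.0203, "dz": 0, "wx": 0.3, "wy": -0.2, "wz": 0}, {"dx": 0.2077, "dy": 0.0203, "dz": 0.03, "wx": 0.3, "wy": -0.2, "wz": 0}, {"dx": 0.2077, "dy": 0.0203, "dz": 0.07, "wx": 0.3, "wy": -0.2, "wz": 0}, {"dx": 0.2077, "dy": 0.0203, "dz": 0.11, "wx": 0.3, "wy": -0.2, "wz": 0}, {"dx": 0.2077, "dy": 0.0203, "dz": 0.15, "wx": 0.3, "wy": -0.2, "wz": 0}, {"dx": 0.2077, "dy": 0.0203, "dz": 0.19, "wx": 0.3, "wy": -0.2, "wz": 0}, {"dx": 0.2077, "dy": 0.0203, "dz": 0.22, "wx": 0.3, "wy": -0.2, "wz": 0}, {"dx": 0.2077, "dy": 0.0203, "dz": 0.24, "wx": 0.3, "wy": -0.2, "wz": 0}, {"dx": 0.2077, "dy": 0.0203, "dz": 0.255, "wx": 0.3, "wy": -0.2, "wz": 0}, {"dx": 0.2077, "dy": 0.0203, "dz": 0.26, "wx": 0.3, "wy": -0.2, "wz": 0}, {"dx": 0.2077, "dy": 0.0203, "dz": 0.26, "wx": 0.3, "wy": -0.2, "wz": 0}]'

```text
time_s: 28.15
tcp_pos: [0.5988, 0.0509, 0.1416]
ee_rot: [[0.094, -0.996, 0.0], [-0.996, -0.094, 0.0], [-0.0, -0.0, -1.0]]
wrist_force: [0.6, -0.3, -1.6]
gripper_width: 0.389
```

Run:
```python
from h import *
s=r.sense();print(s['time_s'],s['tcp_pos'],s['ee_rot'].round(4).tolist(),s['joints'])
go([.5981,.0507,.1229],down(275.4))
cap("scene","g2",(250,120,450,270),4)
cap("side","g2d",(230,80,390,230),4)
```

```text
28.15 [0.59881874 0.05092763 0.1416495 ] [[0.094, -0.9956, 0.0001], [-0.9956, -0.094, 0.0002], [-0.0002, -0.0001, -1.0]] [ 2.02767229e+01  2.35710868e+01 -9.51025330e+00 -1.07665973e-02
 -5.69084242e+01 -1.48778809e+01]
delta [0.0002 0.0007 0.0187] w [-0.01  0.01 -0.01]
```

View pics/g2.png

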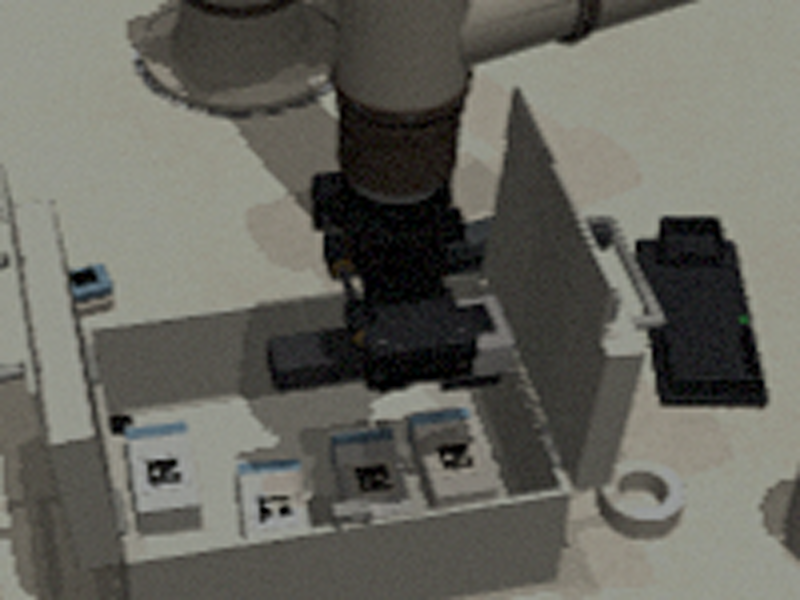

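View pics/g2d.png

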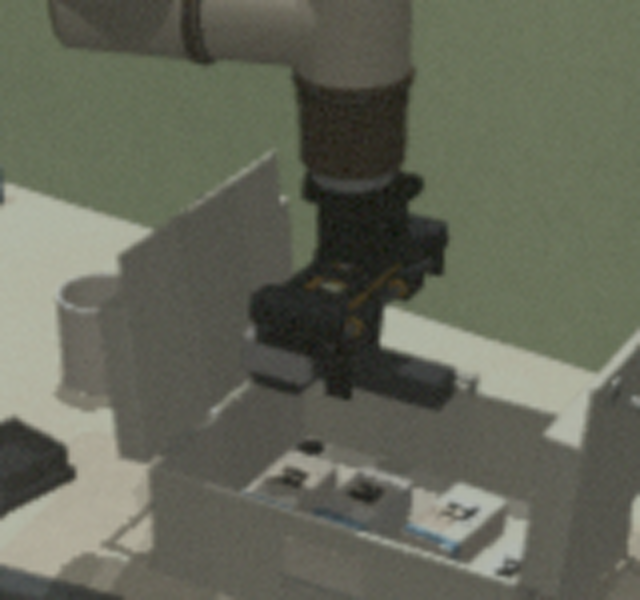

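```bash
python3 - <<'E'
from h import *
T=np.load("pics/g2d.npy")
for n,o in(("side",(230,80)),("scene",(250,120))):
  for off in(-.055,-.059):
    print(n,off,[((proj(cam(n),(T@[off+a,b,z,1])[:3])-o)*4).round(0).tolist() for a,b,z in((.031,-.027,-.0351),(.031,.027,-.0351),(-.031,.027,-.0351),(-.031,-.027,-.0351),(-.031,.027,.0099),(-.031,-.027,.0099),(-0.031+.0,0,.0099))], 'butt',[((proj(cam(n),(T@[off+.146,b,z,1])[:3])-o)*4).round(0).tolist() for b,z in ((-.017,-.0341),(.017,-.0341),(-.017,-.0061),(.017,-.0061))])
E
python3 - <<'E'
import cv2
im=cv2.imread("pics/g2d_full.png");cv2.imwrite("pics/g2e.png",cv2.resize(im[150:210,280:350],None,fx=9,fy=9,interpolation=cv2.INTER_CUBIC))
E
```

```text
side -0.055 [[341.0, 319.0], [308.0, 348.0], [241.0, 329.0], [276.0, 302.0], [243.0, 378.0], [277.0, 349.0], [260.0, 363.0]] butt [[463.0, 360.0], [443.0, 379.0], [462.0, 391.0], [442.0, 410.0]]
side -0.059 [[337.0, 318.0], [304.0, 347.0], [237.0, 328.0], [272.0, 301.0], [239.0, 377.0], [273.0, 348.0], [256.0, 362.0]] butt [[458.0, 359.0], [439.0, 378.0], [457.0, 390.0], [438.0, 409.0]]
scene -0.055 [[426.0, 351.0], [407.0, 300.0], [489.0, 289.0], [510.0, 339.0], [484.0, 333.0], [505.0, 383.0], [494.0, 358.0]] butt [[265.0, 366.0], [255.0, 333.0], [265.0, 393.0], [256.0, 360.0]]
scene -0.059 [[432.0, 350.0], [413.0, 300.0], [494.0, 288.0], [515.0, 338.0], [489.0, 332.0], [510.0, 382.0], [500.0, 357.0]] butt [[270.0, 365.0], [261.0, 332.0], [270.0, 392.0], [261.0, 360.0]]
```

View pics/g2e.png

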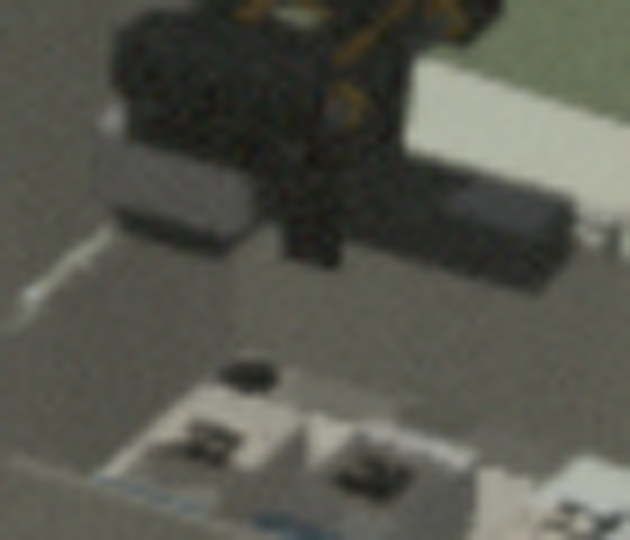

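Call:
drive_tool --deltas '[{"dx": 0.0005, "dy": 0.0007, "dz": 0.008, "wx": 0, "wy": 0, "wz": 0}, {"dx": 0.0005, "dy": 0.0007, "dz": 0.015, "wx": 0, "wy": 0, "wz": 0}, {"dx": 0.0005, "dy": 0.0007, "dz": 0.0187, "wx": 0, "wy": 0, "wz": 0}, {"dx": 0.0005, "dy": 0.0007, "dz": 0.0187, "wx": 0, "wy": 0, "wz": 0}, {"dx": 0.0005, "dy": 0.0007, "dz": 0.0187, "wx": 0, "wy": 0, "wz": 0}, {"dx": 0.0005, "dy": 0.0007, "dz": 0.0187, "wx": 0, "wy": 0, "wz": 0}, {"dx": 0.0005, "dy": 0.0007, "dz": 0.0187, "wx": 0, "wy": 0, "wz": 0}, {"dx": 0.0005, "dy": 0.0007, "dz": 0.0187, "wx": 0, "wy": 0, "wz": 0}, {"dx": 0.0005, "dy": 0.0007, "dz": 0.0187, "wx": 0, "wy": 0, "wz": 0}, {"dx": 0.0005, "dy": 0.0007, "dz": 0.0187, "wx": 0, "wy": 0, "wz": 0}, {"dx": 0.0005, "dy": 0.0007, "dz": 0.0187, "wx": 0, "wy": 0, "wz": 0}, {"dx": 0.0005, "dy": 0.0007, "dz": 0.0187, "wx": 0, "wy": 0, "wz": 0}, {"dx": 0.0005, "dy": 0.0007, "dz": 0.0187, "wx": 0, "wy": 0, "wz": 0}, {"dx": 0.0005, "dy": 0.0007, "dz": 0.0187, "wx": 0, "wy": 0, "wz": 0}, {"dx": 0.0005, "dy": 0.0007, "dz": 0.0187, "wx": 0, "wy": 0, "wz": 0}, {"dx": 0.0005, "dy": 0.0007, "dz": 0.0187, "wx": 0, "wy": 0, "wz": 0}, {"dx": 0.0005, "dy": 0.0007, "dz": 0.0187, "wx": 0, "wy": 0, "wz": 0}, {"dx": 0.0005, "dy": 0.0007, "dz": 0.0187, "wx": 0, "wy": 0, "wz": 0}, {"dx": 0.0005, "dy": 0.0007, "dz": 0.0187, "wx": 0, "wy": 0, "wz": 0}, {"dx": 0.0005, "dy": 0.0007, "dz": 0.0187, "wx": 0, "wy": 0, "wz": 0}]'

```text
time_s: 30.25
tcp_pos: [0.5985, 0.0505, 0.1236]
ee_rot: [[0.095, -0.996, 0.002], [-0.996, -0.095, 0.001], [-0.001, -0.002, -1.0]]
wrist_force: [-0.3, 0.4, -1.7]
gripper_width: 0.388
```

Run:
```python
from h import *
s=r.sense();print(s['time_s'],s['tcp_pos'],s['ee_rot'].round(4).tolist())
go([.5981,.0507,.1229],down(275.4))
cap("scene","g3",(250,120,450,270),4)
cap("wrist","g3w",None,1.25)
```

```text
30.25 [0.59848657 0.05052965 0.1236107 ] [[0.0946, -0.9955, 0.0016], [-0.9955, -0.0946, 0.0009], [-0.0007, -0.0017, -1.0]]
delta [-0.0002  0.0004  0.0007] w [-0.1   0.04  0.03]
```

View pics/g3.png

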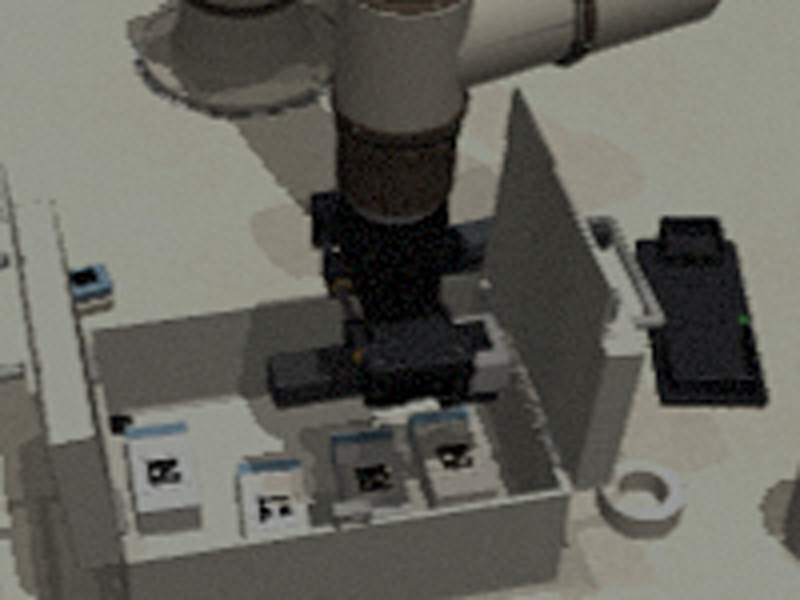

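View pics/g3w.png

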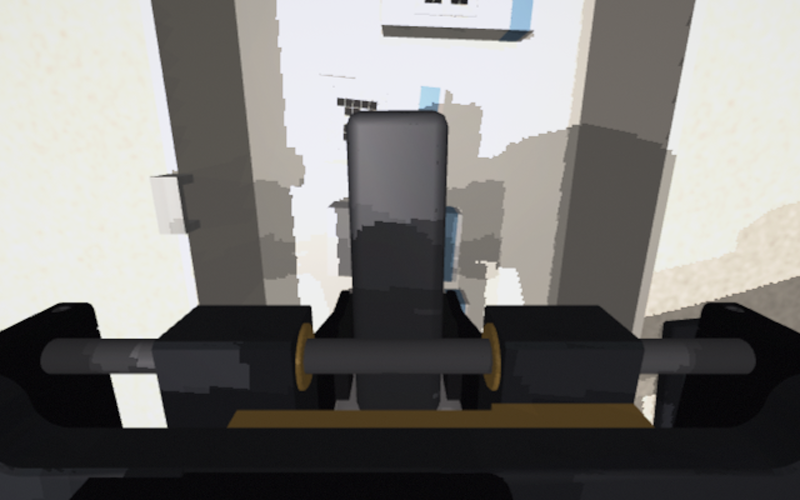

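Run:
```python
from h import *
p,R=scan((.6092,.0432),275.4,.058);print(p);go(p,R)
```

```text
[ 0.61465828 -0.01454259  0.1229    ]
delta [ 0.0663 -0.0099  0.0007] w [-0.1   0.04  0.03]
```

Call:
drive_tool --deltas '[{"dx": 0.02, "dy": -0.003, "dz": 0, "wx": 0, "wy": 0, "wz": 0}, {"dx": 0.04, "dy": -0.006, "dz": 0, "wx": 0, "wy": 0, "wz": 0}, {"dx": 0.057, "dy": -0.009, "dz": 0, "wx": 0, "wy": 0, "wz": 0}, {"dx": 0.0663, "dy": -0.0099, "dz": 0.0005, "wx": 0, "wy": 0, "wz": 0}, {"dx": 0.0663, "dy": -0.0099, "dz": 0.0005, "wx": 0, "wy": 0, "wz": 0}, {"dx": 0.0663, "dy": -0.0099, "dz": 0.0005, "wx": 0, "wy": 0, "wz": 0}]'

```text
time_s: 30.95
tcp_pos: [0.6145, -0.0145, 0.1229]
ee_rot: [[0.094, -0.996, 0.001], [-0.996, -0.094, 0.001], [-0.001, -0.001, -1.0]]
wrist_force: [0.2, -0.3, -1.6]
gripper_width: 0.385
```

Run:
```python
from h import *
s=r.sense();print(s['time_s'],s['tcp_pos'],s['ee_rot'].round(4).tolist())
p,R=scan((.6092,.0432),275.4,.058);go(p,R)
cap("scene","g4",(250,120,450,270),4)
```

```text
30.95 [ 0.61448884 -0.01451916  0.12293007] [[0.0942, -0.9956, 0.0013], [-0.9956, -0.0942, 0.001], [-0.0009, -0.0014, -1.0]]
delta [ 0.     -0.0002  0.    ] w [-0.08  0.05  0.  ]
```

View pics/g4.png

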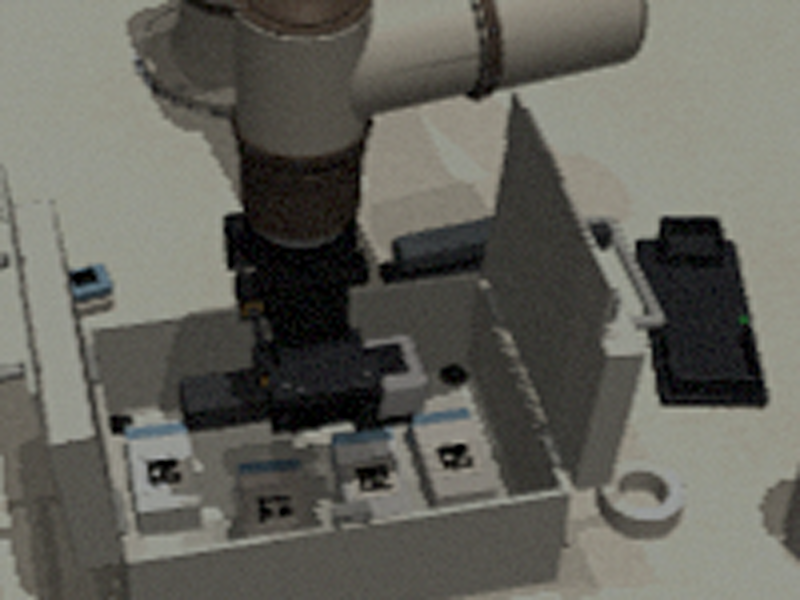

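Positioned over pack 2, whose label at (374,477) has not moved. Holding.

Call:
drive_tool --deltas '[{"dx": 0, "dy": 0, "dz": 0, "wx": 0, "wy": 0, "wz": 0}, {"dx": 0, "dy": 0, "dz": 0, "wx": 0, "wy": 0, "wz": 0}, {"dx": 0, "dy": 0, "dz": 0, "wx": 0, "wy": 0, "wz": 0}, {"dx": 0, "dy": 0, "dz": 0, "wx": 0, "wy": 0, "wz": 0}, {"dx": 0, "dy": 0, "dz": 0, "wx": 0, "wy": 0, "wz": 0}, {"dx": 0, "dy": 0, "dz": 0, "wx": 0, "wy": 0, "wz": 0}, {"dx": 0, "dy": 0, "dz": 0, "wx": 0, "wy": 0, "wz": 0}, {"dx": 0, "dy": 0, "dz": 0, "wx": 0, "wy": 0, "wz": 0}, {"dx": 0, "dy": 0, "dz": 0, "wx": 0, "wy": 0, "wz": 0}, {"dx": 0, "dy": 0, "dz": 0, "wx": 0, "wy": 0, "wz": 0}, {"dx": 0, "dy": 0, "dz": 0, "wx": 0, "wy": 0, "wz": 0}, {"dx": 0, "dy": 0, "dz": 0, "wx": 0, "wy": 0, "wz": 0}, {"dx": 0, "dy": 0, "dz": 0, "wx": 0, "wy": 0, "wz": 0}, {"dx": 0, "dy": 0, "dz": 0, "wx": 0, "wy": 0, "wz": 0}, {"dx": 0, "dy": 0, "dz": 0, "wx": 0, "wy": 0, "wz": 0}, {"dx": 0, "dy": 0, "dz": 0, "wx": 0, "wy": 0, "wz": 0}, {"dx": 0, "dy": 0, "dz": 0, "wx": 0, "wy": 0, "wz": 0}]'

```text
time_s: 32.7
tcp_pos: [0.6146, -0.0145, 0.1231]
ee_rot: [[0.095, -0.996, 0.002], [-0.996, -0.095, 0.001], [-0.001, -0.002, -1.0]]
wrist_force: [0.1, 0.2, -1.1]
gripper_width: 0.388
```

Run:
```python
from h import *
s=r.sense();print(s['time_s'],s['tcp_pos'],s['ee_rot'].round(4).tolist(),s['joints'])
cap("scene","g5",(250,120,450,270),4)
p,R=scan((.633,-.0345),275.4,.058);print(p);go(p,R)
p,R=scan((.633,-.0345),100,.058);print(p);go(p,R)
```

```text
32.7 [ 0.61460575 -0.01454971  0.12306623] [[0.0946, -0.9955, 0.0016], [-0.9955, -0.0946, 0.0009], [-0.0007, -0.0016, -1.0]] [ 1.36957283e+01  2.58163671e+01 -8.78349573e+00 -3.32897115e-02
 -5.53007611e+01 -8.24701567e+00]
[ 0.63845828 -0.09224259  0.1229    ]
delta [ 0.0796 -0.0164  0.0001] w [-0.09  0.04  0.03]
[0.62292841 0.02261885 0.1229    ]
delta [-0.0362 -0.0118  0.0002] w [6.0000e-02 1.5000e-01 1.7543e+02]
```

View pics/g5.png

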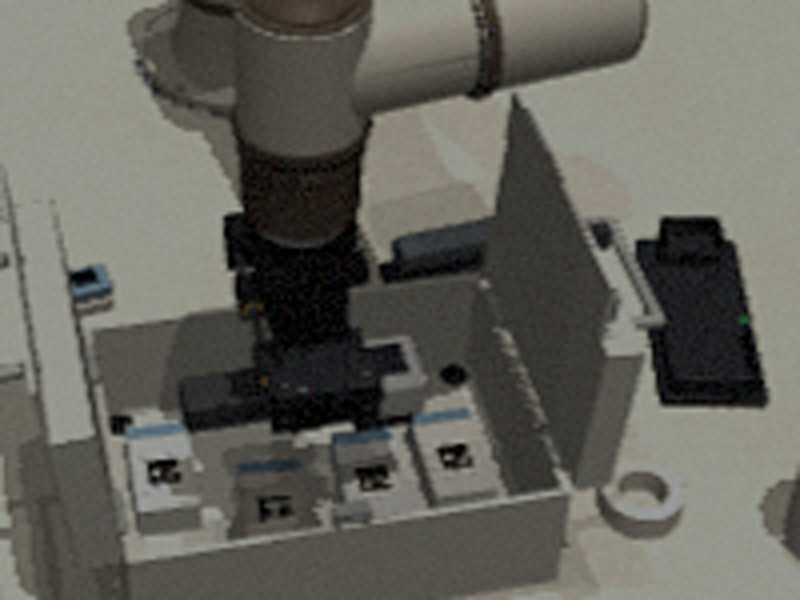

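Run:
```python
from h import *
p,R=scan((.633,-.0345),120,.058,.14);print(p);go(p,R)
```

```text
[0.604      0.01572947 0.1829    ]
delta [-0.0312  0.0076 -0.0598] w [3.0000e-02 1.4000e-01 1.5543e+02]
```

Call:
drive_tool --deltas '[{"dx": 0, "dy": 0, "dz": -0.03, "wx": 0, "wy": 0, "wz": 2}, {"dx": 0, "dy": 0, "dz": -0.06, "wx": 0, "wy": 0, "wz": 8}, {"dx": -0.01, "dy": 0.002, "dz": -0.06, "wx": 0, "wy": 0, "wz": 16}, {"dx": -0.02, "dy": 0.004, "dz": -0.06, "wx": 0, "wy": 0, "wz": 24}, {"dx": -0.0312, "dy": 0.0076, "dz": -0.06, "wx": 0, "wy": 0, "wz": 32}, {"dx": -0.0312, "dy": 0.0076, "dz": -0.06, "wx": 0, "wy": 0, "wz": 40}, {"dx": -0.0312, "dy": 0.0076, "dz": -0.06, "wx": 0, "wy": 0, "wz": 48}, {"dx": -0.0312, "dy": 0.0076, "dz": -0.06, "wx": 0, "wy": 0, "wz": 56}, {"dx": -0.0312, "dy": 0.0076, "dz": -0.06, "wx": 0, "wy": 0, "wz": 64}, {"dx": -0.0312, "dy": 0.0076, "dz": -0.06, "wx": 0, "wy": 0, "wz": 72}, {"dx": -0.0312, "dy": 0.0076, "dz": -0.06, "wx": 0, "wy": 0, "wz": 80}, {"dx": -0.0312, "dy": 0.0076, "dz": -0.06, "wx": 0, "wy": 0, "wz": 88}, {"dx": -0.0312, "dy": 0.0076, "dz": -0.06, "wx": 0, "wy": 0, "wz": 96}, {"dx": -0.0312, "dy": 0.0076, "dz": -0.06, "wx": 0, "wy": 0, "wz": 104}, {"dx": -0.0312, "dy": 0.0076, "dz": -0.06, "wx": 0, "wy": 0, "wz": 112}, {"dx": -0.0312, "dy": 0.0076, "dz": -0.06, "wx": 0, "wy": 0, "wz": 120}, {"dx": -0.0312, "dy": 0.0076, "dz": -0.06, "wx": 0, "wy": 0, "wz": 120}]'

```text
time_s: 34.45
tcp_pos: [0.6039, 0.0157, 0.1831]
ee_rot: [[-0.91, 0.416, 0.002], [0.416, 0.91, 0.001], [-0.001, 0.001, -1.0]]
wrist_force: [0.5, 0.2, -2.2]
gripper_width: 0.389
```

Run:
```python
from h import *
s=r.sense();print(s['time_s'],s['tcp_pos'],s['ee_rot'].round(4).tolist(),s['joints'])
p,R=scan((.633,-.0345),120,.058,.14);go(p,R)
```

```text
34.45 [0.60392734 0.01574382 0.18308259] [[-0.9095, 0.4156, 0.0015], [0.4156, 0.9095, 0.0009], [-0.001, 0.0015, -1.0]] [ 1.68176839e+01  2.16738958e+01 -6.00703649e+00 -2.91207653e-02
 -6.22189897e+01 -1.31364145e+02]
delta [-0.0001  0.      0.0002] w [1.000e-01 3.000e-02 3.544e+01]
```

Call:
drive_tool --deltas '[{"dx": 0, "dy": 0, "dz": 0, "wx": 0, "wy": 0, "wz": 8}, {"dx": 0, "dy": 0, "dz": 0, "wx": 0, "wy": 0, "wz": 16}, {"dx": 0, "dy": 0, "dz": 0, "wx": 0, "wy": 0, "wz": 24}, {"dx": 0, "dy": 0, "dz": 0.01, "wx": 0, "wy": 0, "wz": 32}, {"dx": 0, "dy": 0, "dz": 0.03, "wx": 0, "wy": 0, "wz": 35.4}, {"dx": 0, "dy": 0, "dz": 0.05, "wx": 0, "wy": 0, "wz": 35.4}, {"dx": 0, "dy": 0, "dz": 0.06, "wx": 0, "wy": 0, "wz": 35.4}, {"dx": 0, "dy": 0, "dz": 0.06, "wx": 0, "wy": 0, "wz": 35.4}, {"dx": 0, "dy": 0, "dz": 0.06, "wx": 0, "wy": 0, "wz": 35.4}]'

```text
time_s: 35.35
tcp_pos: [0.6047, 0.0158, 0.1237]
ee_rot: [[-0.502, 0.865, 0.003], [0.865, 0.502, 0.001], [-0.001, 0.003, -1.0]]
wrist_force: [0.9, 0.1, -1.9]
gripper_width: 0.389
```

Run:
```python
from h import *
s=r.sense();print(s['time_s'],s['tcp_pos'],s['ee_rot'].round(4).tolist(),s['joints'])
p,R=scan((.633,-.0345),120,.058);go(p,R)
cap("scene","g6",(250,120,450,270),4)
```

```text
35.35 [0.60470367 0.01579274 0.12373523] [[-0.5017, 0.8651, 0.0027], [0.8651, 0.5017, 0.0007], [-0.0008, 0.0027, -1.0]] [ 1.68183805e+01  2.48829678e+01 -1.02753582e+01  1.07830209e-02
 -5.46825035e+01 -1.66714867e+02]
delta [ 0.0003 -0.0006  0.0008] w [0.15 0.05 0.11]
```

View pics/g6.png

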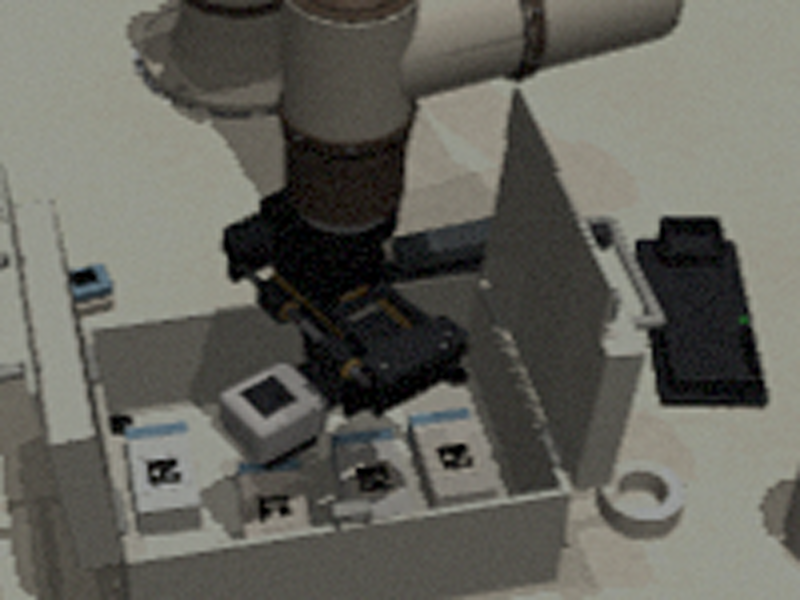

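Run:
```python
from h import *
T=np.load("pics/g6.npy");o=(250,120)
im=cv2.imread("pics/g6_full.png");cv2.imwrite("pics/g6c.png",cv2.resize(im[200:245,295:345],None,fx=12,fy=12,interpolation=cv2.INTER_CUBIC))
for off in(-.055,-.058,-.061):
    print(off,[((proj(cam("scene"),(T@[off+a,b,z,1])[:3])-(295,200))*12).round(0).tolist() for a,b,z in((.031,-.027,-.0351),(.031,.027,-.0351),(-.031,.027,-.0351),(-.031,-.027,-.0351),(0,0,-.0351))])
```

```text
-0.055 [[321.0, 91.0], [457.0, 220.0], [245.0, 334.0], [111.0, 200.0], [284.0, 210.0]]
-0.058 [[311.0, 96.0], [447.0, 225.0], [234.0, 340.0], [100.0, 205.0], [274.0, 215.0]]
-0.061 [[301.0, 101.0], [437.0, 231.0], [224.0, 345.0], [90.0, 210.0], [263.0, 221.0]]
```

View pics/g6c.png

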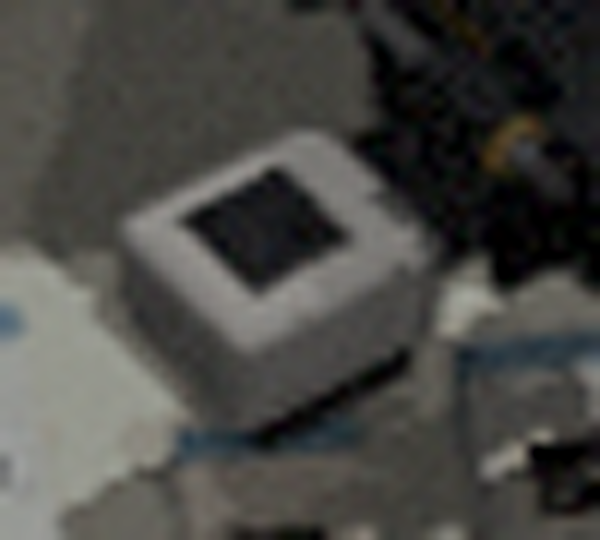

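Call:
drive_tool --deltas '[{"dx": 0.0003, "dy": -0.0005, "dz": 0.0005, "wx": 0, "wy": 0, "wz": 0}, {"dx": 0.0003, "dy": -0.0005, "dz": 0.0005, "wx": 0, "wy": 0, "wz": 0}, {"dx": 0.0003, "dy": -0.0005, "dz": 0.0005, "wx": 0, "wy": 0, "wz": 0}, {"dx": 0.0003, "dy": -0.0005, "dz": 0.0005, "wx": 0, "wy": 0, "wz": 0}, {"dx": 0.0003, "dy": -0.0005, "dz": 0.0005, "wx": 0, "wy": 0, "wz": 0}, {"dx": 0.0003, "dy": -0.0005, "dz": 0.0005, "wx": 0, "wy": 0, "wz": 0}, {"dx": 0.0003, "dy": -0.0005, "dz": 0.0005, "wx": 0, "wy": 0, "wz": 0}, {"dx": 0.0003, "dy": -0.0005, "dz": 0.0005, "wx": 0, "wy": 0, "wz": 0}, {"dx": 0.0003, "dy": -0.0005, "dz": 0.0005, "wx": 0, "wy": 0, "wz": 0}, {"dx": 0.0003, "dy": -0.0005, "dz": 0.0005, "wx": 0, "wy": 0, "wz": 0}, {"dx": 0.0003, "dy": -0.0005, "dz": 0.0005, "wx": 0, "wy": 0, "wz": 0}, {"dx": 0.0003, "dy": -0.0005, "dz": 0.0005, "wx": 0, "wy": 0, "wz": 0}, {"dx": 0.0003, "dy": -0.0005, "dz": 0.0005, "wx": 0, "wy": 0, "wz": 0}, {"dx": 0.0003, "dy": -0.0005, "dz": 0.0005, "wx": 0, "wy": 0, "wz": 0}, {"dx": 0.0003, "dy": -0.0005, "dz": 0.0005, "wx": 0, "wy": 0, "wz": 0}, {"dx": 0.0003, "dy": -0.0005, "dz": 0.0005, "wx": 0, "wy": 0, "wz": 0}, {"dx": 0.0003, "dy": -0.0005, "dz": 0.0005, "wx": 0, "wy": 0, "wz": 0}, {"dx": 0.0003, "dy": -0.0005, "dz": 0.0005, "wx": 0, "wy": 0, "wz": 0}]'

```text
time_s: 37.2
tcp_pos: [0.6035, 0.0158, 0.1226]
ee_rot: [[-0.5, 0.866, 0.002], [0.866, 0.5, 0.001], [-0.0, 0.002, -1.0]]
wrist_force: [-0.6, 0.2, -2.1]
gripper_width: 0.389
```

Run:
```python
from h import *
s=r.sense();print(s['time_s'],s['tcp_pos'],s['ee_rot'].round(4).tolist())
cap("scene","g7",(250,120,450,270),4)
p,R=scan((.587,-.1156),115,.058);print(p);go(p,R)
for a,b in((-.037,-.095),(-.037,.095),(.037,.095),(.037,-.095)): # body corners in chest frame
    q=p+R@[a,b,0];d=q[:2]-np.array(P0[:2]);c,s_=np.cos(P0[2]),np.sin(P0[2]);print(np.array([c*d[0]+s_*d[1],-s_*d[0]+c*d[1]]).round(3))
q=np.array([.587,-.1156,0])+R@[-.031,.027,0];d=q[:2]-np.array(P0[:2]);print(-s_*d[0]+c*d[1])
q=np.array([.587,-.1156,0])+R@[-.031,-.027,0];d=q[:2]-np.array(P0[:2]);print(-s_*d[0]+c*d[1])
```

```text
37.2 [0.60350565 0.01578844 0.1225669 ] [[-0.5004, 0.8658, 0.0016], [0.8658, 0.5004, 0.0008], [-0.0, 0.0018, -1.0]]
[ 0.56248814 -0.06303415  0.1229    ]
delta [-0.0477 -0.075  -0.0005] w [ 0.11 -0.    5.03]
[-0.113 -0.128]
[ 0.066 -0.064]
[0.041 0.006]
[-0.138 -0.058]
-0.1359012195642054
-0.15401560433071915
```

View pics/g7.png

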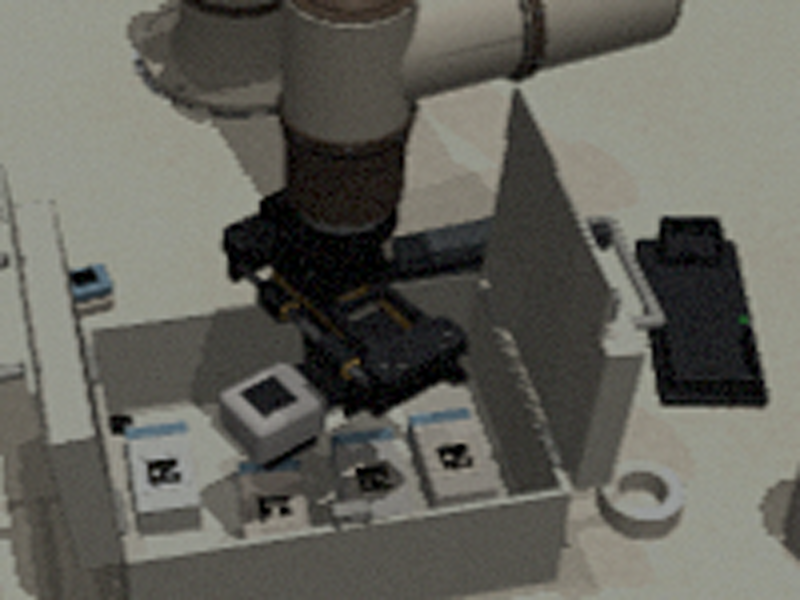

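Run:
```python
from h import *
p,R=scan((.587,-.1138),109,.058);print(p);go(p,R)
```

```text
[ 0.56811705 -0.05895992  0.1229    ]
delta [-0.047  -0.068  -0.0004] w [ 1.100e-01 -1.000e-02  1.103e+01]
```

Call:
drive_tool --deltas '[{"dx": -0.012, "dy": -0.017, "dz": 0, "wx": 0, "wy": 0, "wz": 5}, {"dx": -0.024, "dy": -0.034, "dz": 0, "wx": 0, "wy": 0, "wz": 11}, {"dx": -0.036, "dy": -0.051, "dz": 0, "wx": 0, "wy": 0, "wz": 11}, {"dx": -0.044, "dy": -0.063, "dz": 0, "wx": 0, "wy": 0, "wz": 11}, {"dx": -0.047, "dy": -0.068, "dz": 0, "wx": 0, "wy": 0, "wz": 11}, {"dx": -0.047, "dy": -0.068, "dz": 0, "wx": 0, "wy": 0, "wz": 11}, {"dx": -0.047, "dy": -0.068, "dz": 0, "wx": 0, "wy": 0, "wz": 11}]'

```text
time_s: 37.95
tcp_pos: [0.5686, -0.0587, 0.1226]
ee_rot: [[-0.327, 0.945, 0.002], [0.945, 0.327, 0.001], [0.0, 0.003, -1.0]]
wrist_force: [0.3, -0.2, -2.0]
gripper_width: 0.387
```

Run:
```python
from h import *
s=r.sense();print(s['time_s'],s['tcp_pos'],s['ee_rot'].round(4).tolist(),s['joints'],s['wrist_force'])
p,R=scan((.587,-.1138),109,.058);go(p,R)
cap("scene","g8",(250,120,450,270),4)
```

```text
37.95 [ 0.56861538 -0.05873433  0.12262035] [[-0.3266, 0.9452, 0.0024], [0.9452, 0.3266, 0.001], [0.0002, 0.0026, -1.0]] [ 1.03180736e+01  2.20606705e+01 -1.51311688e+01 -3.98068256e-02
 -5.26614562e+01 -1.71231429e+02] [ 0.28572872 -0.16622303 -2.02374252]
delta [-0.0001 -0.0005 -0.0003] w [ 0.15 -0.01  0.06]
```

View pics/g8.png

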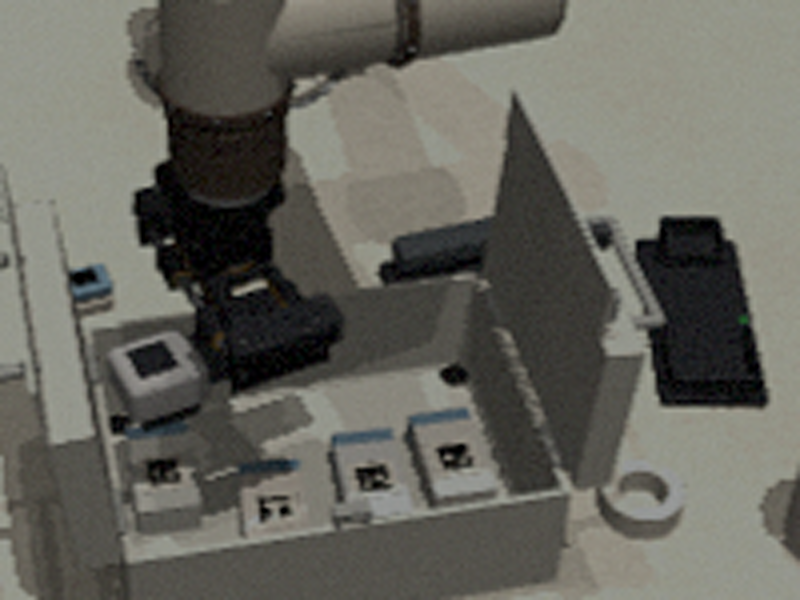

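Over pack 4: its label at (164,472) has not moved, and the head is clear of the leaf. Holding.

Call:
drive_tool --deltas '[{"dx": 0, "dy": 0, "dz": 0, "wx": 0, "wy": 0, "wz": 0}, {"dx": 0, "dy": 0, "dz": 0, "wx": 0, "wy": 0, "wz": 0}, {"dx": 0, "dy": 0, "dz": 0, "wx": 0, "wy": 0, "wz": 0}, {"dx": 0, "dy": 0, "dz": 0, "wx": 0, "wy": 0, "wz": 0}, {"dx": 0, "dy": 0, "dz": 0, "wx": 0, "wy": 0, "wz": 0}, {"dx": 0, "dy": 0, "dz": 0, "wx": 0, "wy": 0, "wz": 0}, {"dx": 0, "dy": 0, "dz": 0, "wx": 0, "wy": 0, "wz": 0}, {"dx": 0, "dy": 0, "dz": 0, "wx": 0, "wy": 0, "wz": 0}, {"dx": 0, "dy": 0, "dz": 0, "wx": 0, "wy": 0, "wz": 0}, {"dx": 0, "dy": 0, "dz": 0, "wx": 0, "wy": 0, "wz": 0}, {"dx": 0, "dy": 0, "dz": 0, "wx": 0, "wy": 0, "wz": 0}, {"dx": 0, "dy": 0, "dz": 0, "wx": 0, "wy": 0, "wz": 0}, {"dx": 0, "dy": 0, "dz": 0, "wx": 0, "wy": 0, "wz": 0}, {"dx": 0, "dy": 0, "dz": 0, "wx": 0, "wy": 0, "wz": 0}, {"dx": 0, "dy": 0, "dz": 0, "wx": 0, "wy": 0, "wz": 0}, {"dx": 0, "dy": 0, "dz": 0, "wx": 0, "wy": 0, "wz": 0}, {"dx": 0, "dy": 0, "dz": 0, "wx": 0, "wy": 0, "wz": 0}]'

```text
time_s: 39.7
tcp_pos: [0.5681, -0.0589, 0.1224]
ee_rot: [[-0.326, 0.945, 0.002], [0.945, 0.326, 0.001], [0.0, 0.002, -1.0]]
wrist_force: [-0.1, 0.2, -1.7]
gripper_width: 0.39
```

Run:
```python
from h import *
s=r.sense();print(s['time_s'],s['tcp_pos'])
cap("scene","g9",(250,120,450,270),4)
go([s['tcp_pos'][0],s['tcp_pos'][1]+.04,.40],s['ee_rot'])
H=np.load("home.npy");go([H[0,3],H[1,3],.40],H[:3,:3]);print(H)
```

```text
39.7 [ 0.56813506 -0.05893814  0.12244411]
delta [ 0.0379  0.0135 -0.2775] w [0. 0. 0.]
delta [ 0.4321  0.0072 -0.2774] w [  0.35   0.08 -62.9 ]
[[-0.99008748  0.14041876 -0.00305917  0.43365914]
 [ 0.14042739  0.99008697 -0.00281617  0.35168616]
 [ 0.0026334  -0.00321785 -0.99999136  0.02192816]
 [ 0.          0.          0.          1.        ]]
```

View pics/g9.png

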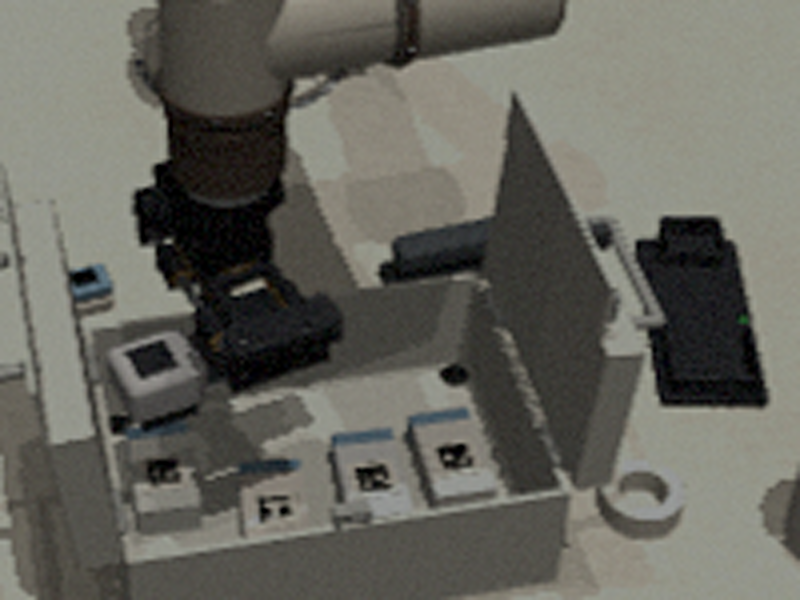

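Call:
drive_tool --deltas '[{"dx": 0, "dy": 0, "dz": -0.03, "wx": 0, "wy": 0, "wz": 0}, {"dx": 0, "dy": 0, "dz": -0.08, "wx": 0, "wy": 0, "wz": -5}, {"dx": 0.01, "dy": 0, "dz": -0.13, "wx": 0, "wy": 0, "wz": -13}, {"dx": 0.02, "dy": 0, "dz": -0.18, "wx": 0, "wy": 0, "wz": -21}, {"dx": 0.03, "dy": 0, "dz": -0.23, "wx": 0, "wy": 0, "wz": -29}, {"dx": 0.04, "dy": 0, "dz": -0.277, "wx": 0, "wy": 0, "wz": -37}, {"dx": 0.07, "dy": 0, "dz": -0.277, "wx": 0, "wy": 0, "wz": -45}, {"dx": 0.11, "dy": 0, "dz": -0.277, "wx": 0, "wy": 0, "wz": -53}, {"dx": 0.15, "dy": 0, "dz": -0.277, "wx": 0, "wy": 0, "wz": -61}, {"dx": 0.2, "dy": 0, "dz": -0.277, "wx": 0.3, "wy": 0, "wz": -62.9}, {"dx": 0.25, "dy": 0.003, "dz": -0.277, "wx": 0.3, "wy": 0, "wz": -62.9}, {"dx": 0.3, "dy": 0.005, "dz": -0.277, "wx": 0.3, "wy": 0, "wz": -62.9}, {"dx": 0.35, "dy": 0.007, "dz": -0.277, "wx": 0.3, "wy": 0, "wz": -62.9}, {"dx": 0.39, "dy": 0.007, "dz": -0.277, "wx": 0.3, "wy": 0, "wz": -62.9}, {"dx": 0.42, "dy": 0.007, "dz": -0.277, "wx": 0.3, "wy": 0, "wz": -62.9}, {"dx": 0.432, "dy": 0.0072, "dz": -0.277, "wx": 0.3, "wy": 0, "wz": -62.9}, {"dx": 0.432, "dy": 0.0072, "dz": -0.277, "wx": 0.3, "wy": 0, "wz": -62.9}, {"dx": 0.432, "dy": 0.0072, "dz": -0.277, "wx": 0.3, "wy": 0, "wz": -62.9}]'

```text
time_s: 41.55
tcp_pos: [0.4338, 0.3509, 0.3996]
ee_rot: [[-0.99, 0.141, -0.002], [0.141, 0.99, -0.004], [0.001, -0.004, -1.0]]
wrist_force: [-0.2, -0.5, -1.8]
gripper_width: 0.387
```

Run:
```python
from h import *
s=r.sense();print(s['time_s'],s['tcp_pos'],s['ee_rot'].round(4).tolist(),s['joints'])
H=np.load("home.npy");go([H[0,3],H[1,3],.10],H[:3,:3])
```

```text
41.55 [0.43383625 0.35087124 0.39960202] [[-0.9901, 0.1407, -0.0016], [0.1407, 0.99, -0.0036], [0.0011, -0.0038, -1.0]] [ 5.56298508e+01  1.16425460e+01  1.05657752e+01  3.96421030e-02
 -8.91473783e+01 -1.53718188e+02]
delta [-0.      0.0019  0.2996] w [-0.03  0.09 -0.02]
```

Call:
drive_tool --deltas '[{"dx": 0, "dy": 0.001, "dz": 0.04, "wx": 0, "wy": 0, "wz": 0}, {"dx": 0, "dy": 0.001, "dz": 0.09, "wx": 0, "wy": 0, "wz": 0}, {"dx": 0, "dy": 0.001, "dz": 0.14, "wx": 0, "wy": 0, "wz": 0}, {"dx": 0, "dy": 0.001, "dz": 0.19, "wx": 0, "wy": 0, "wz": 0}, {"dx": 0, "dy": 0.001, "dz": 0.24, "wx": 0, "wy": 0, "wz": 0}, {"dx": 0, "dy": 0.001, "dz": 0.28, "wx": 0, "wy": 0, "wz": 0}, {"dx": 0, "dy": 0.001, "dz": 0.3, "wx": 0, "wy": 0, "wz": 0}, {"dx": 0, "dy": 0.001, "dz": 0.31, "wx": 0, "wy": 0, "wz": 0}, {"dx": 0, "dy": 0.001, "dz": 0.31, "wx": 0, "wy": 0, "wz": 0}, {"dx": 0, "dy": 0.001, "dz": 0.31, "wx": 0, "wy": 0, "wz": 0}]'

```text
time_s: 42.55
tcp_pos: [0.4345, 0.352, 0.0912]
ee_rot: [[-0.99, 0.141, 0.001], [0.141, 0.99, -0.001], [-0.001, -0.001, -1.0]]
wrist_force: [0.3, 0.3, -1.7]
gripper_width: 0.391
```

Run:
```python
from h import *
s=r.sense();print(s['time_s'],s['tcp_pos'],s['ee_rot'].round(4).tolist(),s['wrist_force'])
H=np.load("home.npy");go([H[0,3],H[1,3],.0225],H[:3,:3])
cap("scene","h1",(360,120,480,240),5)
cap("wrist","h1w",None,1.25)
```

```text
42.55 [0.43451816 0.35202311 0.09117148] [[-0.99, 0.1408, 0.0006], [0.1408, 0.99, -0.0009], [-0.0007, -0.0008, -1.0]] [ 0.29710857  0.32597735 -1.68920365]
delta [ 0.0009 -0.0004  0.0687] w [ 0.14  0.19 -0.02]
```

View pics/h1.png

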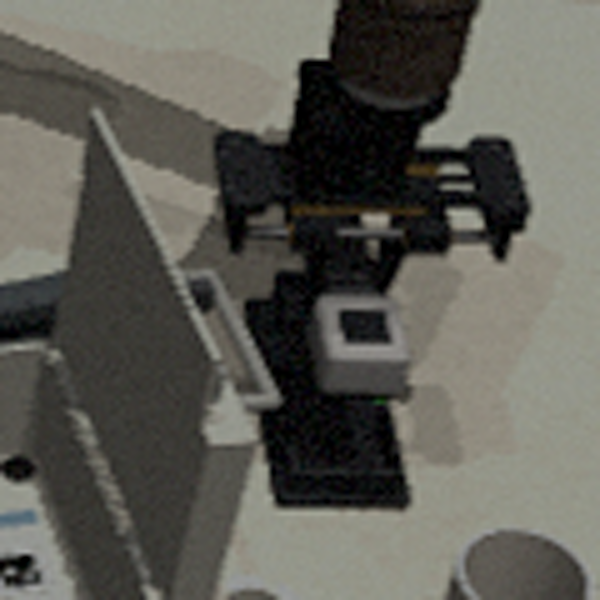

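View pics/h1w.png

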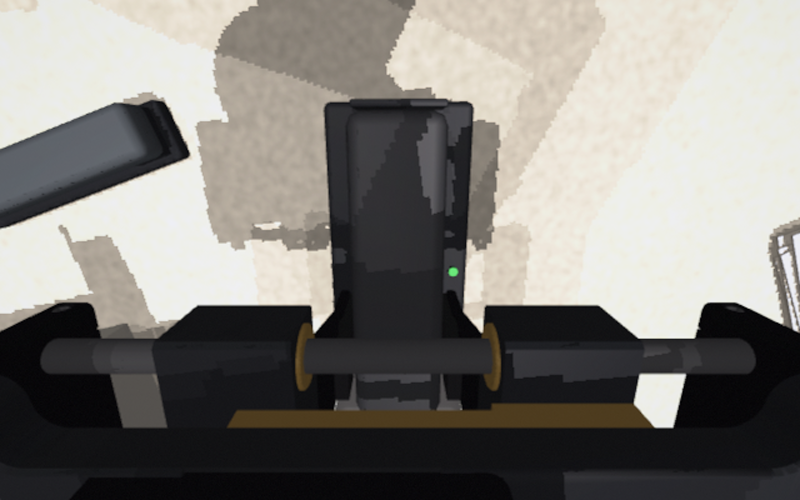

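Call:
drive_tool --deltas '[{"dx": 0.0009, "dy": -0.0004, "dz": 0.02, "wx": 0.1, "wy": 0.15, "wz": 0}, {"dx": 0.0009, "dy": -0.0004, "dz": 0.035, "wx": 0.1, "wy": 0.15, "wz": 0}, {"dx": 0.0009, "dy": -0.0004, "dz": 0.042, "wx": 0.1, "wy": 0.15, "wz": 0}, {"dx": 0.0009, "dy": -0.0004, "dz": 0.048, "wx": 0.1, "wy": 0.15, "wz": 0}, {"dx": 0.0009, "dy": -0.0004, "dz": 0.054, "wx": 0.1, "wy": 0.15, "wz": 0}, {"dx": 0.0009, "dy": -0.0004, "dz": 0.06, "wx": 0.1, "wy": 0.15, "wz": 0}, {"dx": 0.0009, "dy": -0.0004, "dz": 0.064, "wx": 0.1, "wy": 0.15, "wz": 0}, {"dx": 0.0009, "dy": -0.0004, "dz": 0.066, "wx": 0.1, "wy": 0.15, "wz": 0}, {"dx": 0.0009, "dy": -0.0004, "dz": 0.066, "wx": 0.1, "wy": 0.15, "wz": 0}]'

```text
time_s: 43.55
tcp_pos: [0.4322, 0.3511, 0.0234]
ee_rot: [[-0.99, 0.14, -0.005], [0.14, 0.99, -0.005], [0.004, -0.005, -1.0]]
wrist_force: [0.5, 0.2, -2.1]
gripper_width: 0.386
```

Run:
```python
from h import *
s=r.sense();print(s['time_s'],s['tcp_pos'],s['ee_rot'].round(4).tolist(),s['wrist_force'])
H=np.load("home.npy");go([H[0,3],H[1,3],.0222],H[:3,:3])
```

```text
43.55 [0.4322336 0.3510814 0.0233684] [[-0.9901, 0.1403, -0.0046], [0.1404, 0.9901, -0.0047], [0.0039, -0.0053, -1.0]] [ 0.53859673  0.15594194 -2.13051347]
delta [-0.0013  0.0008  0.0012] w [-0.12 -0.07  0.  ]
```

Call:
drive_tool --deltas '[{"dx": -0.0013, "dy": 0.0008, "dz": 0, "wx": -0.1, "wy": 0, "wz": 0}, {"dx": -0.0013, "dy": 0.0008, "dz": 0.0012, "wx": -0.1, "wy": 0, "wz": 0}, {"dx": -0.0013, "dy": 0.0008, "dz": 0.0014, "wx": -0.1, "wy": 0, "wz": 0}, {"dx": -0.0013, "dy": 0.0008, "dz": 0.0014, "wx": -0.1, "wy": 0, "wz": 0}]'

```text
time_s: 43.95
tcp_pos: [0.4337, 0.3517, 0.0222]
ee_rot: [[-0.99, 0.14, -0.004], [0.14, 0.99, -0.003], [0.004, -0.003, -1.0]]
wrist_force: [-0.6, 0.2, -2.6]
gripper_width: 0.391
```

Call:
drive_tool --deltas '[{"dx": 0, "dy": 0, "dz": 0, "wx": 0, "wy": 0, "wz": 0}, {"dx": 0, "dy": 0, "dz": 0, "wx": 0, "wy": 0, "wz": 0}, {"dx": 0, "dy": 0, "dz": 0, "wx": 0, "wy": 0, "wz": 0}, {"dx": 0, "dy": 0, "dz": 0, "wx": 0, "wy": 0, "wz": 0}, {"dx": 0, "dy": 0, "dz": 0, "wx": 0, "wy": 0, "wz": 0}, {"dx": 0, "dy": 0, "dz": 0, "wx": 0, "wy": 0, "wz": 0}]' --gripper 0.8

```text
time_s: 44.55
tcp_pos: [0.4337, 0.3518, 0.0222]
ee_rot: [[-0.99, 0.14, -0.004], [0.14, 0.99, -0.003], [0.004, -0.003, -1.0]]
wrist_force: [-0.3, 0.1, 0.7]
gripper_width: 0.778
```

Call:
drive_tool --deltas '[{"dx": 0, "dy": 0, "dz": -0.02, "wx": 0, "wy": 0, "wz": 0}, {"dx": 0, "dy": 0, "dz": -0.05, "wx": 0, "wy": 0, "wz": 0}, {"dx": 0, "dy": 0, "dz": -0.1, "wx": 0, "wy": 0, "wz": 0}, {"dx": 0, "dy": 0, "dz": -0.15, "wx": 0, "wy": 0, "wz": 0}, {"dx": -0.02, "dy": 0, "dz": -0.2, "wx": 0, "wy": 0, "wz": 0}, {"dx": -0.05, "dy": 0, "dz": -0.25, "wx": 0, "wy": 0, "wz": 0}, {"dx": -0.07, "dy": 0, "dz": -0.27, "wx": 0, "wy": 0, "wz": 0}, {"dx": -0.07, "dy": 0, "dz": -0.27, "wx": 0, "wy": 0, "wz": 0}, {"dx": -0.07, "dy": 0, "dz": -0.27, "wx": 0, "wy": 0, "wz": 0}]'

```text
time_s: 45.45
tcp_pos: [0.5041, 0.3424, 0.2917]
ee_rot: [[-0.99, 0.142, -0.005], [0.142, 0.99, -0.002], [0.004, -0.003, -1.0]]
wrist_force: [-0.3, -0.0, -0.6]
gripper_width: 0.804
```

Run:
```python
from h import *
s=r.sense();print(s['time_s'],s['tcp_pos'],s['ee_rot'].round(4).tolist(),s['wrist_force'],s['joints'])
cap("wrist","h2",(120,0,500,260),2.1);cap("scene","h2s",(250,120,480,290),3.4)
H=np.load("grabL.npy");print(H.round(3).tolist());p=H[:3,3]-.1*H[:3,2];print(p);go(p,H[:3,:3])
go(H[:3,3]-.13*H[:3,2],H[:3,:3])
```

```text
45.45 [0.50412664 0.34240146 0.29173644] [[-0.9899, 0.1416, -0.0047], [0.1416, 0.9899, -0.0019], [0.0044, -0.0025, -1.0]] [-0.28350502 -0.04712935 -0.5940795 ] [ 4.93169159e+01  1.85175589e+01  5.12626365e+00 -1.36228312e-01
 -7.68655753e+01 -1.47428240e+02]
[[-0.995, -0.059, 0.078, 0.573], [-0.098, 0.637, -0.764, 0.224], [-0.004, -0.768, -0.64, 0.185], [0.0, 0.0, 0.0, 1.0]]
[0.56528706 0.30021519 0.24933826]
delta [-0.0678 -0.0326  0.0406] w [ 49.66  -6.58 -12.5 ]
delta [-0.0621 -0.0103  0.0213] w [ 49.66  -6.58 -12.5 ]
```

View pics/h2.png

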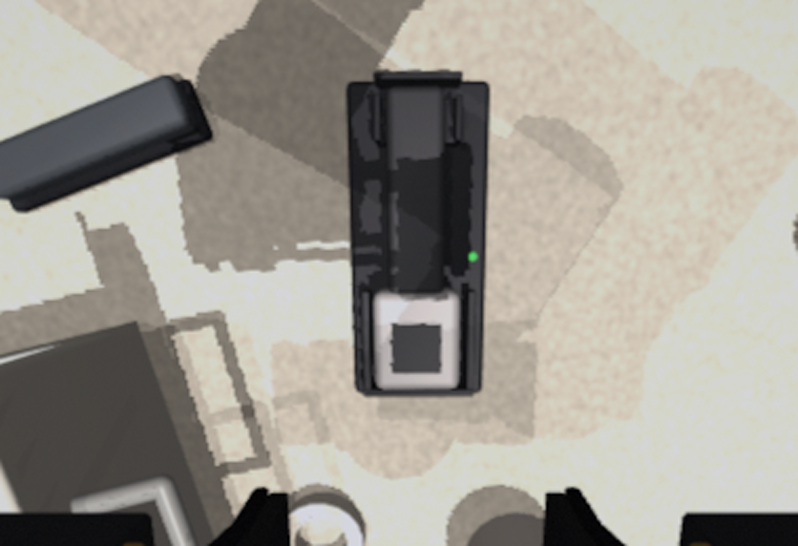

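View pics/h2s.png

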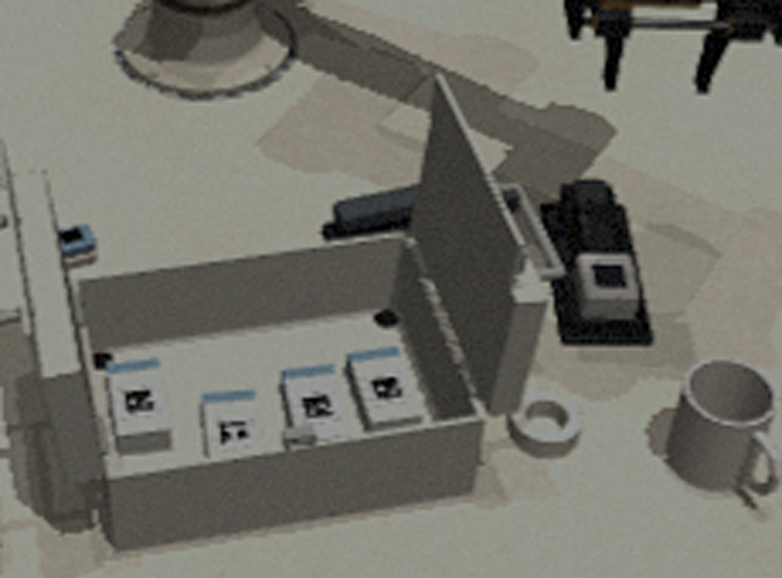

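Call:
drive_tool --deltas '[{"dx": 0, "dy": 0, "dz": 0, "wx": 7, "wy": -0.9, "wz": -1.8}, {"dx": 0, "dy": 0, "dz": 0, "wx": 14, "wy": -1.9, "wz": -3.5}, {"dx": -0.02, "dy": 0, "dz": 0, "wx": 21, "wy": -2.8, "wz": -5.3}, {"dx": -0.04, "dy": -0.005, "dz": 0.01, "wx": 28, "wy": -3.7, "wz": -7}, {"dx": -0.062, "dy": -0.01, "dz": 0.021, "wx": 35, "wy": -4.6, "wz": -8.8}, {"dx": -0.062, "dy": -0.01, "dz": 0.021, "wx": 42, "wy": -5.6, "wz": -10.6}, {"dx": -0.062, "dy": -0.01, "dz": 0.021, "wx": 49.7, "wy": -6.6, "wz": -12.5}, {"dx": -0.062, "dy": -0.01, "dz": 0.021, "wx": 49.7, "wy": -6.6, "wz": -12.5}, {"dx": -0.062, "dy": -0.01, "dz": 0.021, "wx": 49.7, "wy": -6.6, "wz": -12.5}, {"dx": -0.062, "dy": -0.01, "dz": 0.021, "wx": 49.7, "wy": -6.6, "wz": -12.5}]' --gripper 0.27

```text
time_s: 46.55
tcp_pos: [0.564, 0.324, 0.2716]
ee_rot: [[-0.995, -0.056, 0.08], [-0.097, 0.64, -0.762], [-0.009, -0.766, -0.643]]
wrist_force: [-0.2, -0.7, 0.7]
gripper_width: 0.265
```

Run:
```python
from h import *
s=r.sense();print(s['time_s'],s['tcp_pos'],s['ee_rot'].round(4).tolist(),s['joints'])
H=np.load("grabL.npy");go(H[:3,3],H[:3,:3]);go(H[:3,3]-.04*H[:3,2],H[:3,:3])
cap("wrist","i1",(180,60,460,260),2.8)
```

```text
46.55 [0.56395363 0.32397091 0.27164642] [[-0.9952, -0.056, 0.0802], [-0.0974, 0.6403, -0.7619], [-0.0087, -0.7661, -0.6427]] [  56.21266699   38.88526464   10.2636706    30.09528871 -102.05346546
 -145.58458792]
delta [0.0015 0.0014 0.1325] w [ 0.21  0.15 -0.21]
delta [0.0013 0.0016 0.0925] w [ 0.21  0.15 -0.21]
```

View pics/i1.png

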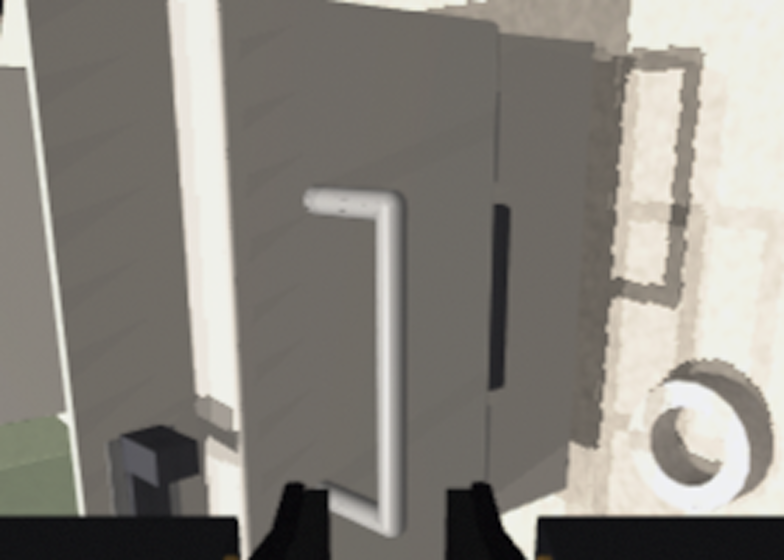

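Call:
drive_tool --deltas '[{"dx": 0.0013, "dy": 0.0015, "dz": 0.04, "wx": 0.2, "wy": 0.15, "wz": -0.2}, {"dx": 0.0013, "dy": 0.0015, "dz": 0.08, "wx": 0.2, "wy": 0.15, "wz": -0.2}, {"dx": 0.0013, "dy": 0.0015, "dz": 0.1, "wx": 0.2, "wy": 0.15, "wz": -0.2}, {"dx": 0.0013, "dy": 0.0015, "dz": 0.115, "wx": 0.2, "wy": 0.15, "wz": -0.2}, {"dx": 0.0013, "dy": 0.0015, "dz": 0.125, "wx": 0.2, "wy": 0.15, "wz": -0.2}, {"dx": 0.0013, "dy": 0.0015, "dz": 0.1315, "wx": 0.2, "wy": 0.15, "wz": -0.2}, {"dx": 0.0013, "dy": 0.0015, "dz": 0.1315, "wx": 0.2, "wy": 0.15, "wz": -0.2}]' --gripper 0.27

```text
time_s: 47.3
tcp_pos: [0.5732, 0.2239, 0.1857]
ee_rot: [[-0.995, -0.059, 0.077], [-0.097, 0.636, -0.766], [-0.004, -0.769, -0.639]]
wrist_force: [0.2, 1.3, -0.5]
gripper_width: 0.265
```

Call:
drive_tool --deltas '[{"dx": 0, "dy": 0, "dz": 0, "wx": 0, "wy": 0, "wz": 0}, {"dx": 0, "dy": 0, "dz": 0, "wx": 0, "wy": 0, "wz": 0}, {"dx": 0, "dy": 0, "dz": 0, "wx": 0, "wy": 0, "wz": 0}, {"dx": 0, "dy": 0, "dz": 0, "wx": 0, "wy": 0, "wz": 0}, {"dx": 0, "dy": 0, "dz": 0, "wx": 0, "wy": 0, "wz": 0}, {"dx": 0, "dy": 0, "dz": 0, "wx": 0, "wy": 0, "wz": 0}]' --gripper 0

```text
time_s: 47.9
tcp_pos: [0.5733, 0.225, 0.1859]
ee_rot: [[-0.995, -0.06, 0.079], [-0.099, 0.635, -0.766], [-0.004, -0.77, -0.638]]
wrist_force: [-0.4, 3.4, 3.1]
gripper_width: 0.1
```

```bash
cat >> h.py <<'E'
def leaf(side):
    """measured leaf angle and tool tilt from grip"""
    s=r.sense();T=Tt(s);G=T[:3,3]-.0187*T[:3,2];sg=1 if side=='R' else -1
    a,b=(.14,.072) if side=='R' else (.1,.068)
    h=c2w(P0,(0,-.16*sg,.1));d=G-h;yc=sg*np.array([-np.sin(P0[2]),np.cos(P0[2]),0])
    th=np.degrees(np.arctan2(d[2],d@yc)-np.arctan2(b,a))
    al=np.degrees(np.arctan2(T[:3,2]@yc,-T[2,2]))
    print('t',s['time_s'],'theta',th.round(2),'alpha',al.round(2),'r',np.hypot(d[2],d@yc).round(4),np.hypot(a,b).round(4),'F',s['wrist_force'].round(1),'gw',s['gripper_width'])
    return th,al
E
python3 - <<'E'
from h import *
th,al=leaf('L')
pr(arc(.1,.068,th,30,0,20,-1,al,al1=17))
E
```

```text
t 47.9 theta 94.72 alpha 50.34 r 0.1257 0.1209 F [-0.4  3.4  3.1] gw 0.09984916439976471
[{"dx": 0, "dy": -0.0061, "dz": 0.0015, "wx": -1.67, "wy": 0, "wz": 0}, {"dx": 0, "dy": -0.0121, "dz": 0.0034, "wx": -3.33, "wy": 0, "wz": 0}, {"dx": 0, "dy": -0.018, "dz": 0.0057, "wx": -5.0, "wy": 0, "wz": 0}, {"dx": 0, "dy": -0.0238, "dz": 0.0082, "wx": -6.67, "wy": 0, "wz": 0}, {"dx": 0, "dy": -0.0294, "dz": 0.0112, "wx": -8.33, "wy": 0, "wz": 0}, {"dx": 0, "dy": -0.0348, "dz": 0.0144, "wx": -10.0, "wy": 0, "wz": 0}, {"dx": 0, "dy": -0.04, "dz": 0.018, "wx": -11.67, "wy": 0, "wz": 0}, {"dx": 0, "dy": -0.045, "dz": 0.0218, "wx": -13.33, "wy": 0, "wz": 0}, {"dx": 0, "dy": -0.0498, "dz": 0.026, "wx": -15.0, "wy": 0, "wz": 0}, {"dx": 0, "dy": -0.0544, "dz": 0.0304, "wx": -16.67, "wy": 0, "wz": 0}, {"dx": 0, "dy": -0.0586, "dz": 0.0351, "wx": -18.33, "wy": 0, "wz": 0}, {"dx": 0, "dy": -0.0626, "dz": 0.0401, "wx": -20.0, "wy": 0, "wz": 0}, {"dx": 0, "dy": -0.0664, "dz": 0.0452, "wx": -21.67, "wy": 0, "wz": 0}, {"dx": 0, "dy": -0.0698, "dz": 0.0506, "wx": -23.34, "wy": 0, "wz": 0}, {"dx": 0, "dy": -0.0728, "dz": 0.0562, "wx": -25.0, "wy": 0, "wz": 0}, {"dx": 0, "dy": -0.0756, "dz": 0.062, "wx": -26.67, "wy": 0, "wz": 0}, {"dx": 0, "dy": -0.078, "dz": 0.0679, "wx": -28.34, "wy": 0, "wz": 0}, {"dx": 0, "dy": -0.0801, "dz": 0.074, "wx": -30.0, "wy": 0, "wz": 0}, {"dx": 0, "dy": -0.0818, "dz": 0.0802, "wx": -31.67, "wy": 0, "wz": 0}, {"dx": 0, "dy": -0.0832, "dz": 0.0865, "wx": -33.34, "wy": 0, "wz": 0}]
```

Call:
drive_tool --deltas '[{"dx": 0, "dy": -0.0061, "dz": 0.0015, "wx": -1.67, "wy": 0, "wz": 0}, {"dx": 0, "dy": -0.0121, "dz": 0.0034, "wx": -3.33, "wy": 0, "wz": 0}, {"dx": 0, "dy": -0.018, "dz": 0.0057, "wx": -5.0, "wy": 0, "wz": 0}, {"dx": 0, "dy": -0.0238, "dz": 0.0082, "wx": -6.67, "wy": 0, "wz": 0}, {"dx": 0, "dy": -0.0294, "dz": 0.0112, "wx": -8.33, "wy": 0, "wz": 0}, {"dx": 0, "dy": -0.0348, "dz": 0.0144, "wx": -10.0, "wy": 0, "wz": 0}, {"dx": 0, "dy": -0.04, "dz": 0.018, "wx": -11.67, "wy": 0, "wz": 0}, {"dx": 0, "dy": -0.045, "dz": 0.0218, "wx": -13.33, "wy": 0, "wz": 0}, {"dx": 0, "dy": -0.0498, "dz": 0.026, "wx": -15.0, "wy": 0, "wz": 0}, {"dx": 0, "dy": -0.0544, "dz": 0.0304, "wx": -16.67, "wy": 0, "wz": 0}, {"dx": 0, "dy": -0.0586, "dz": 0.0351, "wx": -18.33, "wy": 0, "wz": 0}, {"dx": 0, "dy": -0.0626, "dz": 0.0401, "wx": -20.0, "wy": 0, "wz": 0}, {"dx": 0, "dy": -0.0664, "dz": 0.0452, "wx": -21.67, "wy": 0, "wz": 0}, {"dx": 0, "dy": -0.0698, "dz": 0.0506, "wx": -23.34, "wy": 0, "wz": 0}, {"dx": 0, "dy": -0.0728, "dz": 0.0562, "wx": -25.0, "wy": 0, "wz": 0}, {"dx": 0, "dy": -0.0756, "dz": 0.062, "wx": -26.67, "wy": 0, "wz": 0}, {"dx": 0, "dy": -0.078, "dz": 0.0679, "wx": -28.34, "wy": 0, "wz": 0}, {"dx": 0, "dy": -0.0801, "dz": 0.074, "wx": -30.0, "wy": 0, "wz": 0}, {"dx": 0, "dy": -0.0818, "dz": 0.0802, "wx": -31.67, "wy": 0, "wz": 0}, {"dx": 0, "dy": -0.0832, "dz": 0.0865, "wx": -33.34, "wy": 0, "wz": 0}]'

```text
time_s: 49.9
tcp_pos: [0.5846, 0.1045, 0.1939]
ee_rot: [[-0.995, -0.093, 0.031], [-0.097, 0.952, -0.289], [-0.002, -0.291, -0.957]]
wrist_force: [-2.4, 3.1, 1.0]
gripper_width: 0.101
```

Run:
```python
from h import *
th,al=leaf('L')
pr(arc(.1,.068,th,4,0,14,-1,al,al1=2))
```

```text
t 49.9 theta 31.27 alpha 16.89 r 0.1228 0.1209 F [-2.4  3.1  1. ] gw 0.10061299713750241
[{"dx": 0, "dy": -0.0027, "dz": 0.0028, "wx": -1.06, "wy": 0, "wz": 0}, {"dx": 0, "dy": -0.0053, "dz": 0.0056, "wx": -2.13, "wy": 0, "wz": 0}, {"dx": 0, "dy": -0.0078, "dz": 0.0086, "wx": -3.19, "wy": 0, "wz": 0}, {"dx": 0, "dy": -0.0102, "dz": 0.0116, "wx": -4.25, "wy": 0, "wz": 0}, {"dx": 0, "dy": -0.0125, "dz": 0.0148, "wx": -5.32, "wy": 0, "wz": 0}, {"dx": 0, "dy": -0.0146, "dz": 0.018, "wx": -6.38, "wy": 0, "wz": 0}, {"dx": 0, "dy": -0.0167, "dz": 0.0213, "wx": -7.44, "wy": 0, "wz": 0}, {"dx": 0, "dy": -0.0187, "dz": 0.0246, "wx": -8.51, "wy": 0, "wz": 0}, {"dx": 0, "dy": -0.0205, "dz": 0.028, "wx": -9.57, "wy": 0, "wz": 0}, {"dx": 0, "dy": -0.0222, "dz": 0.0315, "wx": -10.63, "wy": 0, "wz": 0}, {"dx": 0, "dy": -0.0238, "dz": 0.0351, "wx": -11.7, "wy": 0, "wz": 0}, {"dx": 0, "dy": -0.0253, "dz": 0.0387, "wx": -12.76, "wy": 0, "wz": 0}, {"dx": 0, "dy": -0.0266, "dz": 0.0424, "wx": -13.82, "wy": 0, "wz": 0}, {"dx": 0, "dy": -0.0279, "dz": 0.0461, "wx": -14.89, "wy": 0, "wz": 0}]
```

Call:
drive_tool --deltas '[{"dx": 0, "dy": -0.0027, "dz": 0.0028, "wx": -1.06, "wy": 0, "wz": 0}, {"dx": 0, "dy": -0.0053, "dz": 0.0056, "wx": -2.13, "wy": 0, "wz": 0}, {"dx": 0, "dy": -0.0078, "dz": 0.0086, "wx": -3.19, "wy": 0, "wz": 0}, {"dx": 0, "dy": -0.0102, "dz": 0.0116, "wx": -4.25, "wy": 0, "wz": 0}, {"dx": 0, "dy": -0.0125, "dz": 0.0148, "wx": -5.32, "wy": 0, "wz": 0}, {"dx": 0, "dy": -0.0146, "dz": 0.018, "wx": -6.38, "wy": 0, "wz": 0}, {"dx": 0, "dy": -0.0167, "dz": 0.0213, "wx": -7.44, "wy": 0, "wz": 0}, {"dx": 0, "dy": -0.0187, "dz": 0.0246, "wx": -8.51, "wy": 0, "wz": 0}, {"dx": 0, "dy": -0.0205, "dz": 0.028, "wx": -9.57, "wy": 0, "wz": 0}, {"dx": 0, "dy": -0.0214, "dz": 0.0298, "wx": -10.1, "wy": 0, "wz": 0}, {"dx": 0, "dy": -0.0222, "dz": 0.0315, "wx": -10.63, "wy": 0, "wz": 0}, {"dx": 0, "dy": -0.023, "dz": 0.0333, "wx": -11.2, "wy": 0, "wz": 0}, {"dx": 0, "dy": -0.0238, "dz": 0.0351, "wx": -11.7, "wy": 0, "wz": 0}, {"dx": 0, "dy": -0.0246, "dz": 0.0369, "wx": -12.2, "wy": 0, "wz": 0}, {"dx": 0, "dy": -0.0253, "dz": 0.0387, "wx": -12.76, "wy": 0, "wz": 0}, {"dx": 0, "dy": -0.026, "dz": 0.0405, "wx": -13.3, "wy": 0, "wz": 0}, {"dx": 0, "dy": -0.0266, "dz": 0.0424, "wx": -13.82, "wy": 0, "wz": 0}]'

```text
time_s: 51.6
tcp_pos: [0.5881, 0.0673, 0.1612]
ee_rot: [[-0.995, -0.098, 0.007], [-0.098, 0.994, -0.055], [-0.002, -0.056, -0.998]]
wrist_force: [-4.3, 1.7, 1.4]
gripper_width: 0.104
```

Run:
```python
from h import *
th,al=leaf('L')
pr(arc(.1,.068,th,-1,0,10,-1,al,al1=0))
```

```text
t 51.6 theta 6.53 alpha 3.18 r 0.1224 0.1209 F [-4.3  1.7  1.4] gw 0.10441434198568089
[{"dx": 0, "dy": -0.0009, "dz": 0.0013, "wx": -0.32, "wy": 0, "wz": 0}, {"dx": 0, "dy": -0.0017, "dz": 0.0025, "wx": -0.64, "wy": 0, "wz": 0}, {"dx": 0, "dy": -0.0025, "dz": 0.0038, "wx": -0.95, "wy": 0, "wz": 0}, {"dx": 0, "dy": -0.0033, "dz": 0.0051, "wx": -1.27, "wy": 0, "wz": 0}, {"dx": 0, "dy": -0.0041, "dz": 0.0064, "wx": -1.59, "wy": 0, "wz": 0}, {"dx": 0, "dy": -0.0049, "dz": 0.0078, "wx": -1.91, "wy": 0, "wz": 0}, {"dx": 0, "dy": -0.0056, "dz": 0.0091, "wx": -2.23, "wy": 0, "wz": 0}, {"dx": 0, "dy": -0.0064, "dz": 0.0105, "wx": -2.55, "wy": 0, "wz": 0}, {"dx": 0, "dy": -0.0071, "dz": 0.0118, "wx": -2.86, "wy": 0, "wz": 0}, {"dx": 0, "dy": -0.0078, "dz": 0.0132, "wx": -3.18, "wy": 0, "wz": 0}]
```

Call:
drive_tool --deltas '[{"dx": 0, "dy": -0.0009, "dz": 0.0013, "wx": -0.3, "wy": 0, "wz": 0}, {"dx": 0, "dy": -0.0017, "dz": 0.0025, "wx": -0.6, "wy": 0, "wz": 0}, {"dx": 0, "dy": -0.0025, "dz": 0.0038, "wx": -0.95, "wy": 0, "wz": 0}, {"dx": 0, "dy": -0.0033, "dz": 0.0051, "wx": -1.3, "wy": 0, "wz": 0}, {"dx": 0, "dy": -0.0041, "dz": 0.0064, "wx": -1.6, "wy": 0, "wz": 0}, {"dx": 0, "dy": -0.0049, "dz": 0.0078, "wx": -1.9, "wy": 0, "wz": 0}, {"dx": 0, "dy": -0.0056, "dz": 0.0091, "wx": -2.2, "wy": 0, "wz": 0}, {"dx": 0, "dy": -0.006, "dz": 0.0097, "wx": -2.4, "wy": 0, "wz": 0}, {"dx": 0, "dy": -0.006, "dz": 0.0103, "wx": -2.6, "wy": 0, "wz": 0}, {"dx": 0, "dy": -0.006, "dz": 0.0103, "wx": -2.6, "wy": 0, "wz": 0}]'

```text
time_s: 52.6
tcp_pos: [0.5887, 0.0617, 0.1528]
ee_rot: [[-0.995, -0.098, 0.004], [-0.098, 0.995, -0.009], [-0.003, -0.009, -1.0]]
wrist_force: [-8.5, 5.6, 8.4]
gripper_width: 0.104
```

Call:
drive_tool --deltas '[{"dx": 0, "dy": -0.0005, "dz": 0.0005, "wx": 0, "wy": 0, "wz": 0}, {"dx": 0, "dy": -0.0005, "dz": 0.001, "wx": 0, "wy": 0, "wz": 0}, {"dx": 0, "dy": -0.0005, "dz": 0.001, "wx": 0, "wy": 0, "wz": 0}]'

```text
time_s: 52.9
tcp_pos: [0.5888, 0.0616, 0.1527]
ee_rot: [[-0.995, -0.099, 0.004], [-0.099, 0.995, -0.009], [-0.003, -0.009, -1.0]]
wrist_force: [-9.8, 7.3, 11.8]
gripper_width: 0.103
```

Run:
```python
from h import *
th,al=leaf('L')
cap("side","j1",(220,90,400,240),4.4)
```

```text
t 52.9 theta 1.5 alpha 0.52 r 0.1224 0.1209 F [-9.8  7.3 11.8] gw 0.10328585584489462
```

View pics/j1.png

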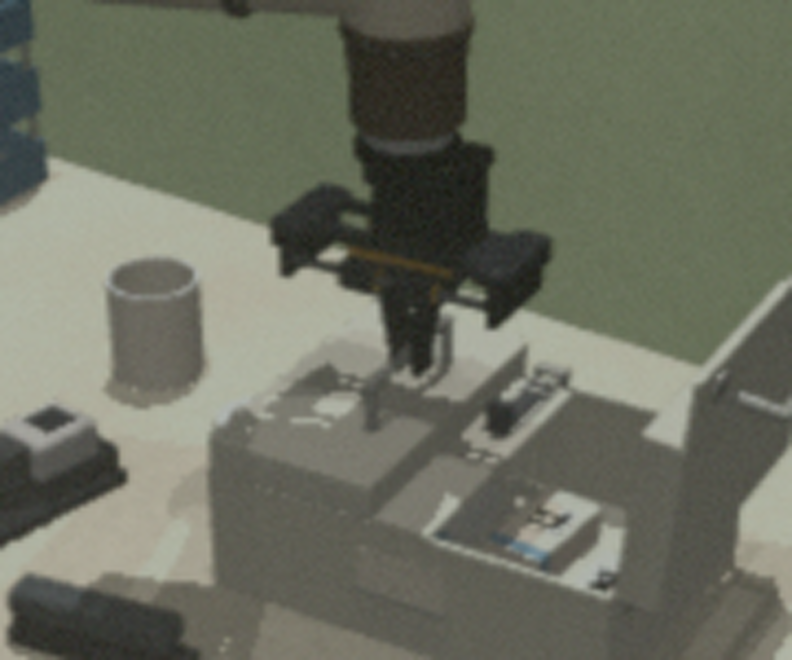

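Call:
drive_tool --deltas '[{"dx": 0, "dy": 0, "dz": 0, "wx": 0, "wy": 0, "wz": 0}, {"dx": 0, "dy": 0, "dz": 0, "wx": 0, "wy": 0, "wz": 0}, {"dx": 0, "dy": 0, "dz": 0, "wx": 0, "wy": 0, "wz": 0}, {"dx": 0, "dy": 0, "dz": 0, "wx": 0, "wy": 0, "wz": 0}, {"dx": 0, "dy": 0, "dz": -0.03, "wx": 0, "wy": 0, "wz": 0}, {"dx": 0, "dy": 0, "dz": -0.07, "wx": 0, "wy": 0, "wz": 0}, {"dx": 0, "dy": 0, "dz": -0.11, "wx": 0, "wy": 0, "wz": 0}, {"dx": 0, "dy": 0, "dz": -0.13, "wx": 0, "wy": 0, "wz": 0}, {"dx": 0, "dy": 0, "dz": -0.13, "wx": 0, "wy": 0, "wz": 0}]' --gripper 0.4

```text
time_s: 53.85
tcp_pos: [0.5908, 0.0619, 0.2845]
ee_rot: [[-0.995, -0.098, 0.012], [-0.098, 0.995, -0.008], [-0.011, -0.009, -1.0]]
wrist_force: [0.1, -0.3, 0.3]
gripper_width: 0.402
```

Run:
```python
from h import *
s=r.sense();print(s['time_s'],s['tcp_pos'],s['wrist_force'])
go([.6196,.0034,.25],down(275.4))
```

```text
53.85 [0.59082931 0.06190817 0.28448246] [ 0.09253428 -0.27341934  0.29200806]
delta [-0.0225 -0.0607  0.0353] w [ -0.94   0.09 -89.78]
```

Call:
drive_tool --deltas '[{"dx": -0.01, "dy": -0.02, "dz": 0, "wx": 0, "wy": 0, "wz": -8}, {"dx": -0.0225, "dy": -0.06, "dz": 0.015, "wx": 0, "wy": 0, "wz": -16}, {"dx": -0.0225, "dy": -0.0607, "dz": 0.035, "wx": 0, "wy": 0, "wz": -24}, {"dx": -0.0225, "dy": -0.0607, "dz": 0.035, "wx": 0, "wy": 0, "wz": -32}, {"dx": -0.0225, "dy": -0.0607, "dz": 0.035, "wx": 0, "wy": 0, "wz": -40}, {"dx": -0.0225, "dy": -0.0607, "dz": 0.035, "wx": 0, "wy": 0, "wz": -48}, {"dx": -0.0225, "dy": -0.0607, "dz": 0.035, "wx": 0, "wy": 0, "wz": -56}, {"dx": -0.0225, "dy": -0.0607, "dz": 0.035, "wx": 0, "wy": 0, "wz": -64}, {"dx": -0.0225, "dy": -0.0607, "dz": 0.035, "wx": 0, "wy": 0, "wz": -72}, {"dx": -0.0225, "dy": -0.0607, "dz": 0.035, "wx": 0, "wy": 0, "wz": -80}, {"dx": -0.0225, "dy": -0.0607, "dz": 0.035, "wx": -0.9, "wy": 0, "wz": -89.8}, {"dx": -0.0225, "dy": -0.0607, "dz": 0.035, "wx": -0.9, "wy": 0, "wz": -89.8}, {"dx": -0.0225, "dy": -0.0607, "dz": 0.035, "wx": -0.9, "wy": 0, "wz": -89.8}, {"dx": -0.0225, "dy": -0.0607, "dz": 0.035, "wx": -0.9, "wy": 0, "wz": -89.8}]' --gripper 0.3

```text
time_s: 55.25
tcp_pos: [0.6171, 0.0032, 0.2455]
ee_rot: [[0.092, -0.996, -0.008], [-0.996, -0.092, -0.001], [0.001, 0.008, -1.0]]
wrist_force: [0.3, -0.0, 0.9]
gripper_width: 0.301
```

Run:
```python
from h import *
s=r.sense();print(s['time_s'],s['tcp_pos'],s['ee_rot'].round(3).tolist())
go([.6196,.0034,.116],down(275.4))
cap("wrist","j2",(200,120,440,260),3.3)
```

```text
55.25 [0.6170964  0.00317633 0.24551401] [[0.092, -0.996, -0.008], [-0.996, -0.092, -0.001], [0.001, 0.008, -1.0]]
delta [-1.000e-04 -3.500e-03  1.295e-01] w [ 0.45 -0.03 -0.11]
```

View pics/j2.png

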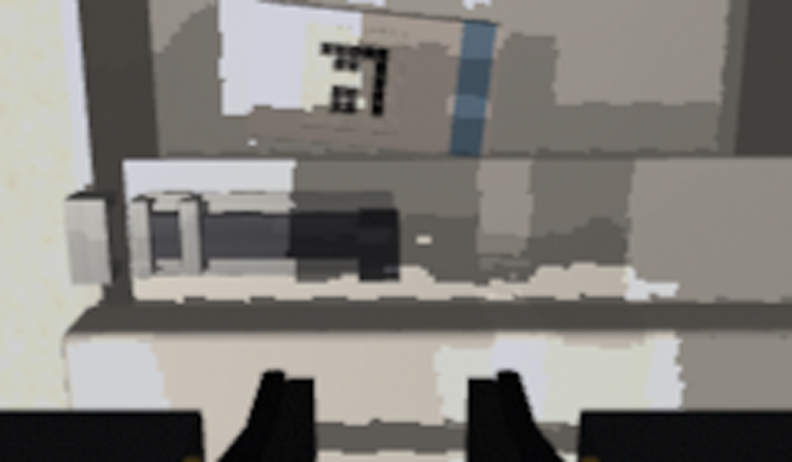

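Call:
drive_tool --deltas '[{"dx": 0, "dy": -0.003, "dz": 0.04, "wx": 0.4, "wy": 0, "wz": 0}, {"dx": 0, "dy": -0.003, "dz": 0.08, "wx": 0.4, "wy": 0, "wz": 0}, {"dx": 0, "dy": -0.003, "dz": 0.1, "wx": 0.4, "wy": 0, "wz": 0}, {"dx": 0, "dy": -0.003, "dz": 0.112, "wx": 0.4, "wy": 0, "wz": 0}, {"dx": 0, "dy": -0.003, "dz": 0.122, "wx": 0.4, "wy": 0, "wz": 0}, {"dx": 0, "dy": -0.003, "dz": 0.1295, "wx": 0.4, "wy": 0, "wz": 0}, {"dx": 0, "dy": -0.003, "dz": 0.1295, "wx": 0.4, "wy": 0, "wz": 0}, {"dx": 0, "dy": -0.003, "dz": 0.1295, "wx": 0.4, "wy": 0, "wz": 0}]' --gripper 0.3

```text
time_s: 56.1
tcp_pos: [0.62, 0.0036, 0.1175]
ee_rot: [[0.095, -0.996, 0.002], [-0.996, -0.095, -0.0], [0.0, -0.002, -1.0]]
wrist_force: [0.1, 0.1, 0.7]
gripper_width: 0.303
```

Call:
drive_tool --deltas '[{"dx": 0, "dy": 0, "dz": 0, "wx": 0, "wy": 0, "wz": 0}, {"dx": 0, "dy": 0, "dz": 0, "wx": 0, "wy": 0, "wz": 0}, {"dx": 0, "dy": 0, "dz": 0, "wx": 0, "wy": 0, "wz": 0}, {"dx": 0, "dy": 0, "dz": 0, "wx": 0, "wy": 0, "wz": 0}, {"dx": 0, "dy": 0, "dz": 0, "wx": 0, "wy": 0, "wz": 0}]' --gripper 0

```text
time_s: 56.6
tcp_pos: [0.6197, 0.0036, 0.1172]
ee_rot: [[0.095, -0.996, 0.001], [-0.996, -0.095, -0.0], [0.0, -0.001, -1.0]]
wrist_force: [-0.1, -0.6, 2.2]
gripper_width: 0.133
```

Gripped; push back toward the keeper (−dy).

Call:
drive_tool --deltas '[{"dx": 0, "dy": -0.003, "dz": 0, "wx": 0, "wy": 0, "wz": 0}, {"dx": 0, "dy": -0.006, "dz": 0, "wx": 0, "wy": 0, "wz": 0}, {"dx": 0, "dy": -0.009, "dz": 0, "wx": 0, "wy": 0, "wz": 0}, {"dx": 0, "dy": -0.012, "dz": 0, "wx": 0, "wy": 0, "wz": 0}, {"dx": 0, "dy": -0.015, "dz": 0, "wx": 0, "wy": 0, "wz": 0}, {"dx": 0, "dy": -0.017, "dz": 0, "wx": 0, "wy": 0, "wz": 0}, {"dx": 0, "dy": -0.018, "dz": 0, "wx": 0, "wy": 0, "wz": 0}]'

```text
time_s: 57.3
tcp_pos: [0.6377, 0.0053, 0.1171]
ee_rot: [[0.095, -0.996, 0.0], [-0.996, -0.095, -0.0], [0.0, -0.0, -1.0]]
wrist_force: [-2.4, 0.3, 5.5]
gripper_width: 0.135
```

Call:
drive_tool --deltas '[{"dx": 0, "dy": -0.001, "dz": 0, "wx": 0, "wy": 0, "wz": 0}, {"dx": 0, "dy": -0.002, "dz": 0, "wx": 0, "wy": 0, "wz": 0}, {"dx": 0, "dy": -0.003, "dz": 0, "wx": 0, "wy": 0, "wz": 0}, {"dx": 0, "dy": -0.003, "dz": 0, "wx": 0, "wy": 0, "wz": 0}]'

```text
time_s: 57.7
tcp_pos: [0.6379, 0.0052, 0.117]
ee_rot: [[0.094, -0.996, -0.006], [-0.996, -0.094, -0.001], [0.001, 0.006, -1.0]]
wrist_force: [-7.7, 1.0, 9.4]
gripper_width: 0.131
```

Call:
drive_tool --deltas '[{"dx": 0, "dy": 0, "dz": 0, "wx": 0, "wy": 0, "wz": 0}, {"dx": 0, "dy": 0, "dz": 0, "wx": 0, "wy": 0, "wz": 0}, {"dx": 0, "dy": 0, "dz": 0, "wx": 0, "wy": 0, "wz": 0}, {"dx": 0, "dy": 0.002, "dz": -0.02, "wx": 0, "wy": 0, "wz": 0}, {"dx": 0, "dy": 0.002, "dz": -0.06, "wx": 0, "wy": 0, "wz": 0}, {"dx": 0, "dy": 0.002, "dz": -0.11, "wx": 0, "wy": 0, "wz": 0}, {"dx": 0, "dy": 0.002, "dz": -0.16, "wx": 0, "wy": 0, "wz": 0}, {"dx": 0, "dy": 0.002, "dz": -0.2, "wx": 0, "wy": 0, "wz": 0}, {"dx": 0, "dy": 0.002, "dz": -0.2, "wx": 0, "wy": 0, "wz": 0}]' --gripper 0.3

```text
time_s: 58.6
tcp_pos: [0.6415, 0.0052, 0.3244]
ee_rot: [[0.095, -0.995, 0.015], [-0.996, -0.095, 0.001], [0.001, -0.015, -1.0]]
wrist_force: [-0.0, -0.1, 0.3]
gripper_width: 0.302
```

Run:
```python
from h import *
s=r.sense();print(s['time_s'],s['tcp_pos'],s['ee_rot'].round(3).tolist(),s['joints'])
cap("wrist","j3",(200,120,440,260),3.3)
W=cam("wrist",np.load("pics/j3.npy"))
for q in[(.045,0,.128),(.027,0,.128)]: print((proj(W,c2w(P0,q))-[200,120])*3.3)
H=np.load("grabR.npy");p=H[:3,3]-.13*H[:3,2];print(p);go([p[0],p[1]+.18,.44],down(185.4));go(p,H[:3,:3])
```

```text
58.6 [0.64151375 0.00524007 0.32443198] [[0.095, -0.995, 0.015], [-0.996, -0.095, 0.001], [0.001, -0.015, -1.0]] [ 14.97960172  20.59647599  12.55119108   0.18056623 -81.08978468
  -9.57079937]
[406.06233661 195.76987586]
[456.14882998 195.95677744]
[ 0.62491536 -0.33596561  0.29402878]
delta [ 0.1593  0.0293 -0.12  ] w [-0.36  0.41 90.02]
delta [0.3386 0.0475 0.0257] w [-44.62 -43.96  82.07]
```

View pics/j3.png

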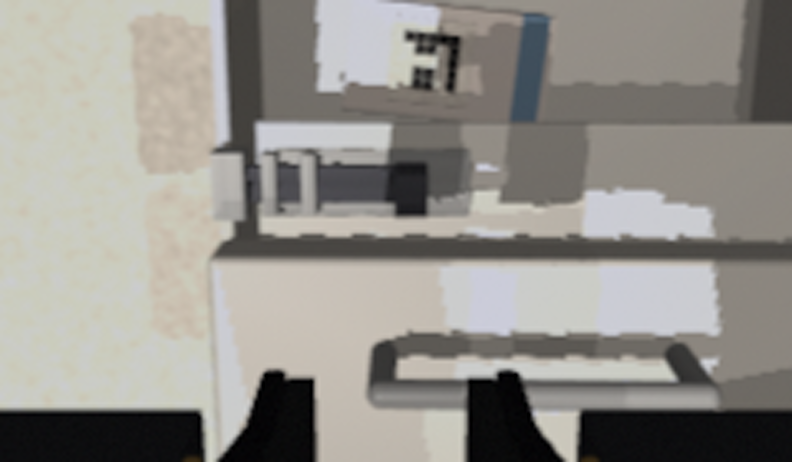

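Call:
drive_tool --deltas '[{"dx": 0, "dy": 0, "dz": -0.05, "wx": 0, "wy": 0, "wz": 8}, {"dx": 0.02, "dy": 0.01, "dz": -0.1, "wx": 0, "wy": 0, "wz": 16}, {"dx": 0.05, "dy": 0.02, "dz": -0.12, "wx": 0, "wy": 0, "wz": 24}, {"dx": 0.09, "dy": 0.029, "dz": -0.12, "wx": 0, "wy": 0, "wz": 32}, {"dx": 0.13, "dy": 0.029, "dz": -0.12, "wx": 0, "wy": 0, "wz": 40}, {"dx": 0.159, "dy": 0.029, "dz": -0.12, "wx": 0, "wy": 0, "wz": 48}, {"dx": 0.159, "dy": 0.029, "dz": -0.12, "wx": 0, "wy": 0, "wz": 56}, {"dx": 0.159, "dy": 0.029, "dz": -0.12, "wx": 0, "wy": 0, "wz": 64}, {"dx": 0.159, "dy": 0.029, "dz": -0.12, "wx": 0, "wy": 0, "wz": 72}, {"dx": 0.159, "dy": 0.029, "dz": -0.12, "wx": 0, "wy": 0, "wz": 80}, {"dx": 0.159, "dy": 0.029, "dz": -0.12, "wx": -0.4, "wy": 0.4, "wz": 88}, {"dx": 0.159, "dy": 0.029, "dz": -0.12, "wx": -0.4, "wy": 0.4, "wz": 90}, {"dx": 0.159, "dy": 0.029, "dz": -0.12, "wx": -0.4, "wy": 0.4, "wz": 90}]' --gripper 0.27

```text
time_s: 59.95
tcp_pos: [0.6248, -0.1555, 0.4345]
ee_rot: [[-0.995, -0.095, -0.012], [-0.095, 0.996, -0.001], [0.012, 0.0, -1.0]]
wrist_force: [-0.0, 0.3, 0.4]
gripper_width: 0.275
```

Run:
```python
from h import *
s=r.sense();print(s['time_s'],s['tcp_pos'],s['ee_rot'].round(3).tolist(),s['joints'])
H=np.load("grabR.npy");p=H[:3,3]-.13*H[:3,2];go([p[0],p[1],.43],H[:3,:3]);go(p,H[:3,:3])
```

```text
59.95 [ 0.62476515 -0.15554371  0.43447387] [[-0.995, -0.095, -0.012], [-0.095, 0.996, -0.001], [0.012, 0.0, -1.0]] [ 4.07409953e-01  2.17279967e+01  2.92826061e+01  3.44281419e-02
 -9.82293947e+01 -8.49762118e+01]
delta [ 0.0169 -0.1796  0.0046] w [-56.8   -0.64  -0.37]
delta [ 0.0153 -0.1797  0.1406] w [-56.8   -0.64  -0.37]
```

Call:
drive_tool --deltas '[{"dx": 0.005, "dy": -0.04, "dz": 0, "wx": -6, "wy": 0, "wz": 0}, {"dx": 0.01, "dy": -0.09, "dz": 0, "wx": -13, "wy": 0, "wz": 0}, {"dx": 0.015, "dy": -0.13, "dz": 0, "wx": -20, "wy": 0, "wz": 0}, {"dx": 0.017, "dy": -0.17, "dz": 0.005, "wx": -27, "wy": -0.3, "wz": 0}, {"dx": 0.017, "dy": -0.18, "dz": 0.02, "wx": -34, "wy": -0.4, "wz": 0}, {"dx": 0.016, "dy": -0.18, "dz": 0.05, "wx": -41, "wy": -0.5, "wz": -0.2}, {"dx": 0.016, "dy": -0.18, "dz": 0.08, "wx": -48, "wy": -0.6, "wz": -0.3}, {"dx": 0.015, "dy": -0.1797, "dz": 0.11, "wx": -54, "wy": -0.6, "wz": -0.4}, {"dx": 0.015, "dy": -0.1797, "dz": 0.14, "wx": -56.8, "wy": -0.6, "wz": -0.4}, {"dx": 0.015, "dy": -0.1797, "dz": 0.1406, "wx": -56.8, "wy": -0.6, "wz": -0.4}, {"dx": 0.015, "dy": -0.1797, "dz": 0.1406, "wx": -56.8, "wy": -0.6, "wz": -0.4}]' --gripper 0.27

```text
time_s: 61.05
tcp_pos: [0.6254, -0.3364, 0.295]
ee_rot: [[-0.995, -0.053, -0.079], [-0.095, 0.545, 0.833], [-0.001, 0.837, -0.547]]
wrist_force: [-0.4, 0.5, 1.5]
gripper_width: 0.27
```

Run:
```python
from h import *
s=r.sense();print(s['time_s'],s['tcp_pos'],s['ee_rot'].round(3).tolist(),s['joints'])
H=np.load("grabR.npy");go(H[:3,3],H[:3,:3])
cap("wrist","k1",(180,60,460,260),2.8)
```

```text
61.05 [ 0.62538909 -0.33638919  0.29504704] [[-0.995, -0.053, -0.079], [-0.095, 0.545, 0.833], [-0.001, 0.837, -0.547]] [ -36.26948367   50.52716585   60.26704622  -54.5209161  -129.88093066
  -73.4522609 ]
delta [ 0.0004 -0.0006  0.1309] w [-0.02  0.    0.05]
```

View pics/k1.png

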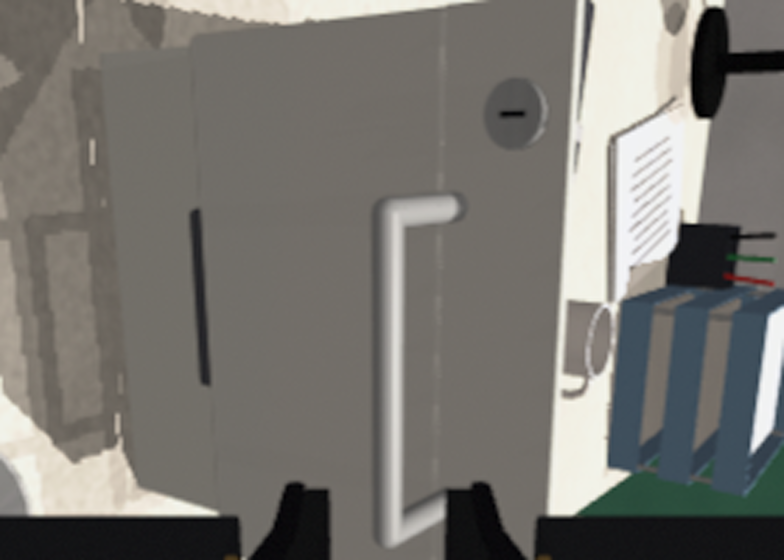

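Handle centred between the fingers. Advance and grip.

Call:
drive_tool --deltas '[{"dx": 0, "dy": -0.0005, "dz": 0.04, "wx": 0, "wy": 0, "wz": 0}, {"dx": 0, "dy": -0.0005, "dz": 0.08, "wx": 0, "wy": 0, "wz": 0}, {"dx": 0, "dy": -0.0005, "dz": 0.1, "wx": 0, "wy": 0, "wz": 0}, {"dx": 0, "dy": -0.0005, "dz": 0.115, "wx": 0, "wy": 0, "wz": 0}, {"dx": 0, "dy": -0.0005, "dz": 0.125, "wx": 0, "wy": 0, "wz": 0}, {"dx": 0, "dy": -0.0005, "dz": 0.1305, "wx": 0, "wy": 0, "wz": 0}, {"dx": 0, "dy": -0.0005, "dz": 0.1305, "wx": 0, "wy": 0, "wz": 0}]' --gripper 0.27

```text
time_s: 61.8
tcp_pos: [0.6155, -0.2273, 0.2258]
ee_rot: [[-0.995, -0.058, -0.078], [-0.096, 0.546, 0.832], [-0.005, 0.836, -0.549]]
wrist_force: [0.3, -0.3, 0.5]
gripper_width: 0.274
```

Call:
drive_tool --deltas '[{"dx": 0, "dy": 0, "dz": 0, "wx": 0, "wy": 0, "wz": 0}, {"dx": 0, "dy": 0, "dz": 0, "wx": 0, "wy": 0, "wz": 0}, {"dx": 0, "dy": 0, "dz": 0, "wx": 0, "wy": 0, "wz": 0}, {"dx": 0, "dy": 0, "dz": 0, "wx": 0, "wy": 0, "wz": 0}, {"dx": 0, "dy": 0, "dz": 0, "wx": 0, "wy": 0, "wz": 0}, {"dx": 0, "dy": 0, "dz": 0, "wx": 0, "wy": 0, "wz": 0}]' --gripper 0

```text
time_s: 62.4
tcp_pos: [0.6152, -0.2286, 0.2242]
ee_rot: [[-0.996, -0.055, -0.077], [-0.094, 0.546, 0.832], [-0.003, 0.836, -0.549]]
wrist_force: [-0.1, -3.9, -0.7]
gripper_width: 0.1
```

Run:
```python
from h import *
th,al=leaf('R')
pr(arc(.14,.072,th,30,0,20,1,al,al1=18))
```

```text
t 62.4 theta 95.53 alpha 56.71 r 0.1599 0.1574 F [-0.1 -3.9 -0.7] gw 0.0997676298073867
[{"dx": 0, "dy": 0.0075, "dz": 0.0039, "wx": 1.94, "wy": 0, "wz": 0}, {"dx": 0, "dy": 0.0147, "dz": 0.0082, "wx": 3.87, "wy": 0, "wz": 0}, {"dx": 0, "dy": 0.0217, "dz": 0.0129, "wx": 5.81, "wy": 0, "wz": 0}, {"dx": 0, "dy": 0.0284, "dz": 0.0181, "wx": 7.74, "wy": 0, "wz": 0}, {"dx": 0, "dy": 0.0348, "dz": 0.0236, "wx": 9.68, "wy": 0, "wz": 0}, {"dx": 0, "dy": 0.0409, "dz": 0.0295, "wx": 11.61, "wy": 0, "wz": 0}, {"dx": 0, "dy": 0.0466, "dz": 0.0358, "wx": 13.55, "wy": 0, "wz": 0}, {"dx": 0, "dy": 0.052, "dz": 0.0424, "wx": 15.48, "wy": 0, "wz": 0}, {"dx": 0, "dy": 0.0569, "dz": 0.0493, "wx": 17.42, "wy": 0, "wz": 0}, {"dx": 0, "dy": 0.0615, "dz": 0.0564, "wx": 19.35, "wy": 0, "wz": 0}, {"dx": 0, "dy": 0.0656, "dz": 0.0639, "wx": 21.29, "wy": 0, "wz": 0}, {"dx": 0, "dy": 0.0693, "dz": 0.0716, "wx": 23.22, "wy": 0, "wz": 0}, {"dx": 0, "dy": 0.0725, "dz": 0.0795, "wx": 25.16, "wy": 0, "wz": 0}, {"dx": 0, "dy": 0.0753, "dz": 0.0875, "wx": 27.1, "wy": 0, "wz": 0}, {"dx": 0, "dy": 0.0776, "dz": 0.0958, "wx": 29.03, "wy": 0, "wz": 0}, {"dx": 0, "dy": 0.0794, "dz": 0.1041, "wx": 30.97, "wy": 0, "wz": 0}, {"dx": 0, "dy": 0.0808, "dz": 0.1126, "wx": 32.9, "wy": 0, "wz": 0}, {"dx": 0, "dy": 0.0816, "dz": 0.1212, "wx": 34.84, "wy": 0, "wz": 0}, {"dx": 0, "dy": 0.082, "dz": 0.1297, "wx": 36.77, "wy": 0, "wz": 0}, {"dx": 0, "dy": 0.0818, "dz": 0.1384, "wx": 38.71, "wy": 0, "wz": 0}]
```

Call:
drive_tool --deltas '[{"dx": 0, "dy": 0.0075, "dz": 0.0039, "wx": 1.94, "wy": 0, "wz": 0}, {"dx": 0, "dy": 0.0147, "dz": 0.0082, "wx": 3.87, "wy": 0, "wz": 0}, {"dx": 0, "dy": 0.0217, "dz": 0.0129, "wx": 5.81, "wy": 0, "wz": 0}, {"dx": 0, "dy": 0.0284, "dz": 0.0181, "wx": 7.74, "wy": 0, "wz": 0}, {"dx": 0, "dy": 0.0348, "dz": 0.0236, "wx": 9.68, "wy": 0, "wz": 0}, {"dx": 0, "dy": 0.0409, "dz": 0.0295, "wx": 11.61, "wy": 0, "wz": 0}, {"dx": 0, "dy": 0.0466, "dz": 0.0358, "wx": 13.55, "wy": 0, "wz": 0}, {"dx": 0, "dy": 0.052, "dz": 0.0424, "wx": 15.48, "wy": 0, "wz": 0}, {"dx": 0, "dy": 0.0569, "dz": 0.0493, "wx": 17.42, "wy": 0, "wz": 0}, {"dx": 0, "dy": 0.0615, "dz": 0.0564, "wx": 19.35, "wy": 0, "wz": 0}, {"dx": 0, "dy": 0.0656, "dz": 0.0639, "wx": 21.29, "wy": 0, "wz": 0}, {"dx": 0, "dy": 0.0693, "dz": 0.0716, "wx": 23.22, "wy": 0, "wz": 0}, {"dx": 0, "dy": 0.0725, "dz": 0.0795, "wx": 25.16, "wy": 0, "wz": 0}, {"dx": 0, "dy": 0.0753, "dz": 0.0875, "wx": 27.1, "wy": 0, "wz": 0}, {"dx": 0, "dy": 0.0776, "dz": 0.0958, "wx": 29.03, "wy": 0, "wz": 0}, {"dx": 0, "dy": 0.0794, "dz": 0.1041, "wx": 30.97, "wy": 0, "wz": 0}, {"dx": 0, "dy": 0.0808, "dz": 0.1126, "wx": 32.9, "wy": 0, "wz": 0}, {"dx": 0, "dy": 0.0816, "dz": 0.1212, "wx": 34.84, "wy": 0, "wz": 0}, {"dx": 0, "dy": 0.082, "dz": 0.1297, "wx": 36.77, "wy": 0, "wz": 0}, {"dx": 0, "dy": 0.0818, "dz": 0.1384, "wx": 38.71, "wy": 0, "wz": 0}]'

```text
time_s: 64.4
tcp_pos: [0.6002, -0.0678, 0.218]
ee_rot: [[-0.995, -0.093, -0.023], [-0.096, 0.947, 0.306], [-0.006, 0.307, -0.952]]
wrist_force: [1.8, -3.5, 0.1]
gripper_width: 0.105
```

Run:
```python
from h import *
th,al=leaf('R')
pr(arc(.14,.072,th,5,0,12,1,al,al1=3))
```

```text
t 64.4 theta 30.76 alpha 17.87 r 0.1601 0.1574 F [ 1.8 -3.5  0.1] gw 0.10529054838671978
[{"dx": 0, "dy": 0.0033, "dz": 0.0046, "wx": 1.24, "wy": 0, "wz": 0}, {"dx": 0, "dy": 0.0064, "dz": 0.0093, "wx": 2.48, "wy": 0, "wz": 0}, {"dx": 0, "dy": 0.0094, "dz": 0.0141, "wx": 3.72, "wy": 0, "wz": 0}, {"dx": 0, "dy": 0.0122, "dz": 0.019, "wx": 4.96, "wy": 0, "wz": 0}, {"dx": 0, "dy": 0.0148, "dz": 0.0241, "wx": 6.2, "wy": 0, "wz": 0}, {"dx": 0, "dy": 0.0172, "dz": 0.0292, "wx": 7.44, "wy": 0, "wz": 0}, {"dx": 0, "dy": 0.0194, "dz": 0.0345, "wx": 8.68, "wy": 0, "wz": 0}, {"dx": 0, "dy": 0.0214, "dz": 0.0398, "wx": 9.92, "wy": 0, "wz": 0}, {"dx": 0, "dy": 0.0232, "dz": 0.0452, "wx": 11.16, "wy": 0, "wz": 0}, {"dx": 0, "dy": 0.0247, "dz": 0.0507, "wx": 12.4, "wy": 0, "wz": 0}, {"dx": 0, "dy": 0.0261, "dz": 0.0562, "wx": 13.63, "wy": 0, "wz": 0}, {"dx": 0, "dy": 0.0273, "dz": 0.0618, "wx": 14.87, "wy": 0, "wz": 0}]
```

Call:
drive_tool --deltas '[{"dx": 0, "dy": 0.0033, "dz": 0.0046, "wx": 1.24, "wy": 0, "wz": 0}, {"dx": 0, "dy": 0.0064, "dz": 0.0093, "wx": 2.48, "wy": 0, "wz": 0}, {"dx": 0, "dy": 0.0094, "dz": 0.0141, "wx": 3.72, "wy": 0, "wz": 0}, {"dx": 0, "dy": 0.0122, "dz": 0.019, "wx": 4.96, "wy": 0, "wz": 0}, {"dx": 0, "dy": 0.0148, "dz": 0.0241, "wx": 6.2, "wy": 0, "wz": 0}, {"dx": 0, "dy": 0.0172, "dz": 0.0292, "wx": 7.44, "wy": 0, "wz": 0}, {"dx": 0, "dy": 0.0183, "dz": 0.0319, "wx": 8.06, "wy": 0, "wz": 0}, {"dx": 0, "dy": 0.0194, "dz": 0.0345, "wx": 8.68, "wy": 0, "wz": 0}, {"dx": 0, "dy": 0.0204, "dz": 0.0372, "wx": 9.3, "wy": 0, "wz": 0}, {"dx": 0, "dy": 0.0214, "dz": 0.0398, "wx": 9.92, "wy": 0, "wz": 0}, {"dx": 0, "dy": 0.0223, "dz": 0.0425, "wx": 10.54, "wy": 0, "wz": 0}, {"dx": 0, "dy": 0.0232, "dz": 0.0452, "wx": 11.16, "wy": 0, "wz": 0}, {"dx": 0, "dy": 0.024, "dz": 0.048, "wx": 11.8, "wy": 0, "wz": 0}, {"dx": 0, "dy": 0.0247, "dz": 0.0507, "wx": 12.4, "wy": 0, "wz": 0}, {"dx": 0, "dy": 0.0254, "dz": 0.0535, "wx": 13, "wy": 0, "wz": 0}, {"dx": 0, "dy": 0.0261, "dz": 0.0562, "wx": 13.6, "wy": 0, "wz": 0}, {"dx": 0, "dy": 0.0261, "dz": 0.0562, "wx": 13.6, "wy": 0, "wz": 0}]'

```text
time_s: 66.1
tcp_pos: [0.5961, -0.0253, 0.1712]
ee_rot: [[-0.995, -0.096, -0.004], [-0.096, 0.992, 0.077], [-0.004, 0.077, -0.997]]
wrist_force: [5.9, 1.4, 2.1]
gripper_width: 0.104
```

Run:
```python
from h import *
th,al=leaf('R');print(r.sense()['tcp_pos'])
pr(arc(.14,.072,th,0,0,12,1,al,al1=0.5))
```

```text
t 66.1 theta 7.04 alpha 4.43 r 0.1595 0.1574 F [5.9 1.4 2.1] gw 0.10377763318892615
[ 0.59608972 -0.02529093  0.17116661]
[{"dx": 0, "dy": 0.0007, "dz": 0.0014, "wx": 0.33, "wy": 0, "wz": 0}, {"dx": 0, "dy": 0.0014, "dz": 0.0028, "wx": 0.66, "wy": 0, "wz": 0}, {"dx": 0, "dy": 0.002, "dz": 0.0042, "wx": 0.98, "wy": 0, "wz": 0}, {"dx": 0, "dy": 0.0027, "dz": 0.0057, "wx": 1.31, "wy": 0, "wz": 0}, {"dx": 0, "dy": 0.0033, "dz": 0.0071, "wx": 1.64, "wy": 0, "wz": 0}, {"dx": 0, "dy": 0.0039, "dz": 0.0085, "wx": 1.97, "wy": 0, "wz": 0}, {"dx": 0, "dy": 0.0045, "dz": 0.01, "wx": 2.29, "wy": 0, "wz": 0}, {"dx": 0, "dy": 0.0051, "dz": 0.0114, "wx": 2.62, "wy": 0, "wz": 0}, {"dx": 0, "dy": 0.0057, "dz": 0.0129, "wx": 2.95, "wy": 0, "wz": 0}, {"dx": 0, "dy": 0.0062, "dz": 0.0143, "wx": 3.28, "wy": 0, "wz": 0}, {"dx": 0, "dy": 0.0068, "dz": 0.0158, "wx": 3.61, "wy": 0, "wz": 0}, {"dx": 0, "dy": 0.0073, "dz": 0.0173, "wx": 3.93, "wy": 0, "wz": 0}]
```

Call:
drive_tool --deltas '[{"dx": 0, "dy": 0.0007, "dz": 0.0014, "wx": 0.33, "wy": 0, "wz": 0}, {"dx": 0, "dy": 0.0014, "dz": 0.0028, "wx": 0.66, "wy": 0, "wz": 0}, {"dx": 0, "dy": 0.002, "dz": 0.0042, "wx": 0.98, "wy": 0, "wz": 0}, {"dx": 0, "dy": 0.0027, "dz": 0.0057, "wx": 1.31, "wy": 0, "wz": 0}, {"dx": 0, "dy": 0.0033, "dz": 0.0071, "wx": 1.64, "wy": 0, "wz": 0}, {"dx": 0, "dy": 0.0039, "dz": 0.0085, "wx": 1.97, "wy": 0, "wz": 0}, {"dx": 0, "dy": 0.0045, "dz": 0.01, "wx": 2.29, "wy": 0, "wz": 0}, {"dx": 0, "dy": 0.0051, "dz": 0.0114, "wx": 2.62, "wy": 0, "wz": 0}, {"dx": 0, "dy": 0.0057, "dz": 0.0129, "wx": 2.95, "wy": 0, "wz": 0}, {"dx": 0, "dy": 0.0062, "dz": 0.0143, "wx": 3.28, "wy": 0, "wz": 0}, {"dx": 0, "dy": 0.0065, "dz": 0.0155, "wx": 3.6, "wy": 0, "wz": 0}, {"dx": 0, "dy": 0.0068, "dz": 0.0168, "wx": 3.9, "wy": 0, "wz": 0}, {"dx": 0, "dy": 0.0068, "dz": 0.0168, "wx": 3.9, "wy": 0, "wz": 0}]'

```text
time_s: 67.4
tcp_pos: [0.5954, -0.0177, 0.1559]
ee_rot: [[-0.995, -0.096, 0.003], [-0.096, 0.995, 0.009], [-0.004, 0.009, -1.0]]
wrist_force: [4.5, 0.2, 4.2]
gripper_width: 0.105
```

Call:
drive_tool --deltas '[{"dx": 0, "dy": 0, "dz": 0.001, "wx": 0, "wy": 0, "wz": 0}, {"dx": 0, "dy": 0, "dz": 0.0015, "wx": 0, "wy": 0, "wz": 0}, {"dx": 0, "dy": 0, "dz": 0.0015, "wx": 0, "wy": 0, "wz": 0}]'

```text
time_s: 67.7
tcp_pos: [0.5954, -0.0177, 0.1558]
ee_rot: [[-0.995, -0.096, 0.004], [-0.096, 0.995, 0.01], [-0.005, 0.009, -1.0]]
wrist_force: [2.9, 1.3, 9.9]
gripper_width: 0.104
```

Run:
```python
from h import *
th,al=leaf('R');print(r.sense()['tcp_pos'])
```

```text
t 67.7 theta 0.66 alpha 0.53 r 0.1593 0.1574 F [2.9 1.3 9.9] gw 0.10369476210414387
[ 0.59541043 -0.01765726  0.15576555]
```

Call:
drive_tool --deltas '[{"dx": 0, "dy": 0, "dz": 0, "wx": 0, "wy": 0, "wz": 0}, {"dx": 0, "dy": 0, "dz": 0, "wx": 0, "wy": 0, "wz": 0}, {"dx": 0, "dy": 0, "dz": 0, "wx": 0, "wy": 0, "wz": 0}, {"dx": 0, "dy": 0, "dz": 0, "wx": 0, "wy": 0, "wz": 0}, {"dx": 0, "dy": 0, "dz": 0, "wx": 0, "wy": 0, "wz": 0}, {"dx": 0, "dy": 0, "dz": -0.03, "wx": 0, "wy": 0, "wz": 0}, {"dx": 0, "dy": 0, "dz": -0.07, "wx": 0, "wy": 0, "wz": 0}, {"dx": 0, "dy": 0, "dz": -0.12, "wx": 0, "wy": 0, "wz": 0}, {"dx": 0, "dy": 0, "dz": -0.17, "wx": 0, "wy": 0, "wz": 0}, {"dx": -0.01, "dy": -0.01, "dz": -0.21, "wx": 0, "wy": 0, "wz": 0}, {"dx": -0.01, "dy": -0.01, "dz": -0.21, "wx": 0, "wy": 0, "wz": 0}, {"dx": -0.01, "dy": -0.01, "dz": -0.21, "wx": 0, "wy": 0, "wz": 0}]' --gripper 0.4

```text
time_s: 68.9
tcp_pos: [0.6055, -0.0288, 0.3642]
ee_rot: [[-0.995, -0.095, 0.003], [-0.095, 0.995, 0.011], [-0.004, 0.011, -1.0]]
wrist_force: [0.3, 0.4, -0.5]
gripper_width: 0.399
```

Run:
```python
from h import *
s=r.sense();print(s['time_s'],s['tcp_pos'],s['wrist_force'])
cap("wrist","l1",None,1.25);cap("side","l1d",(180,130,400,280),3.6);cap("scene","l1s",None,1.25)
```

```text
68.9 [ 0.60552758 -0.02880903  0.36415966] [ 0.34499635  0.37100104 -0.54974152]
```

View pics/l1.png

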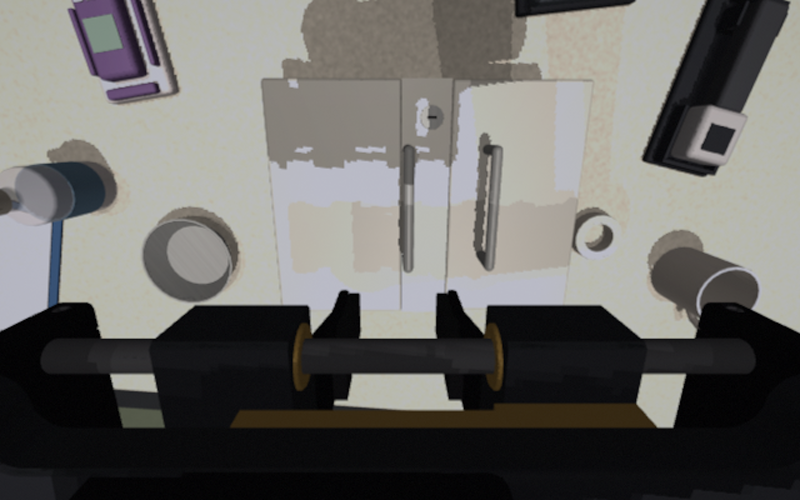

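View pics/l1d.png

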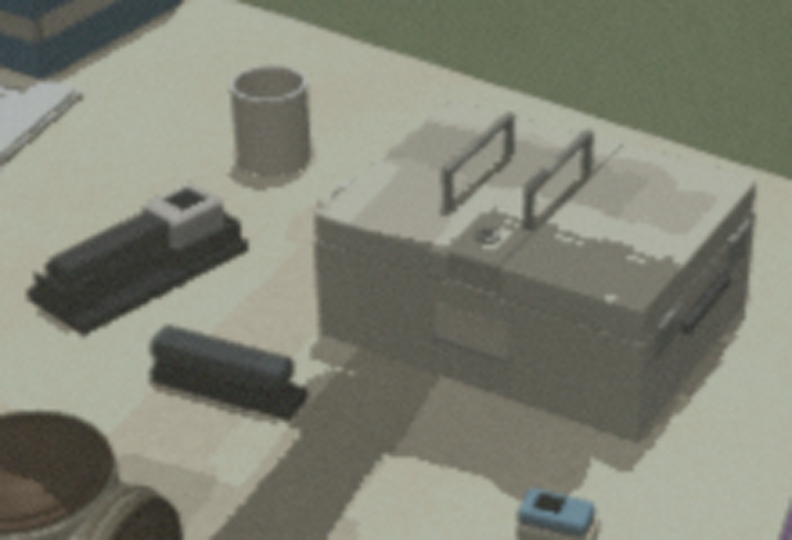

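View pics/l1s.png

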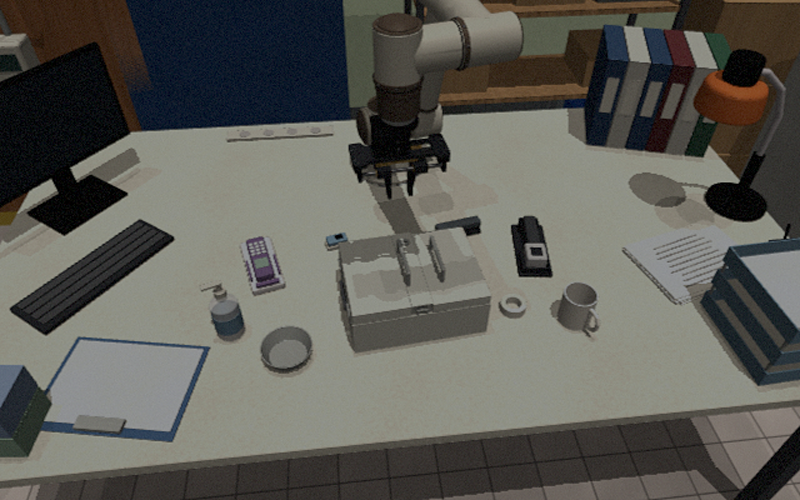

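Run:
```python
from station import ticket
print(ticket.finish_job())
```

```text
the job is handed in; nothing more can be done
None
```

The stock check is done and handed in, at about 69 s on the robot's clock.

**What I did**
- **Opening up:** I lifted the right leaf to about 95°, pulled the bolt back to its stop (about 17.5 mm of travel), and lifted the left leaf to about 94°.
- **Scanning:** There were four cartons. I scanned them from left to right, holding the scanner level about 80 mm above each label for roughly 1.7 s.
- **Scanner back:** I set it down in its cradle at the pose I had recorded when picking it up.
- **Locking up:** I lowered the left leaf slowly, pushed the bolt back to its stop (about 18 mm), and lowered the right leaf slowly over it.

**What the last checks showed**
- Both leaves stopped moving under about 10 to 12 N of downward push. The final side view matches the starting picture at the leaf corners and handles.
- With the right leaf still up, the wrist camera showed the bolt's thumb piece back in its starting position.
- The scanner is in its cradle, and the things on the desk look undisturbed.
- No carton had moved by the last clear view of all four, after the scanning.

**What disagreed or could not be confirmed**
- Camera estimates of the label positions differed by up to about 9 mm in the side view and about 3 mm between the wrist and scene views. I relied on the wrist view.
- I aimed about 2 mm left of the measured centre of the rightmost label, to keep the scanner head clear of the right leaf.
- Nothing in the interface reports whether a scan registered, so those rest on position and hold time alone.

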